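Unhook the drilling template and seat it in the rail

TASK

Take the drilling template off its barbed hook: raise it, tilt it and feel its slot back over the barb without forcing anything (never press on the hook or its stand with more than about 20 N, and do not drop the template). Then stand it upright in the groove of the wooden rail, foot fully down on the groove floor, let go and move clear. Leave the jar, the screwdriver and the offcut where they are.

Things in the scene. Friction and masses are not known exactly. Their poses are not given: they have to be found in the camera images.
- grip (a point): Centre of the beech grip block atop the drilling template (loose, 0.11 to 0.22 kg, hung on the hook). Axes: z up the plate, x its normal, y its width. Block 18 (x) by 44 (y) by 36 (z) mm; grasp it across y (44 mm), so that the hook runs between the fingers. Heights above the template's bottom edge: slot 62 to 85 mm, block underside 104, this point 122, block top 140.
- template: The template, same front and back: a 5 mm aluminium plate in the plane x = 0, with a foot 70 mm wide, 50 mm high, then a neck 40 mm wide, 54 mm high, up to the grip block. Origin: middle of the bottom edge; axes as grip.
- slot (a point): Centre of the template's hanging slot, 48.5 mm below the grip centre. Slot: 16 mm wide (y), 23 mm high (z), straight through the plate. Its upper edge rests on the hook's arm at the start, 38 to 46 mm out from the stand board's face.
- foot (a point): Middle of the template's straight bottom edge (70 mm long, 5 mm thick), 122 mm below the grip centre. Axes as grip.
- stand: Fixed plywood hook stand; origin on the bench at the foot of its board's front face; x points out along the hook, roughly away from the robot, z up. Board 100 mm wide, 18 thick, 150 high; gussets behind it up to 95 mm high; base 130 wide, 15 high, from 27 mm in front of the face to 98 behind. The hook's tail sticks out at most 46 mm behind the face.
- hook_root (a point): On the hook's arm above the board's front face, at the arm's mid-height, 157 mm above the bench; axes as stand. Hook: yellow strip, 10 mm wide (y); level arm 6 mm thick, its end turned square up into a tip 6 mm thick rising 29 mm above the arm's underside. Barb: a red tooth, the tip's top 5 mm, jutting 3 mm back towards the board (9 mm deep there with the tip).
- hook_under (a point): Point under the hook's arm, on its underside, 44 mm out from the board's face. How far the hook stands out differs each time and is NOT measured: the tip's outer face is 68 to 100 mm from the board's face (clamped fast). Find it by touch. An upright template cannot pass the tip: the slot is 23 mm high, the tip 29.
- hook_top (a point): Point on the arm's top, 44 mm out. Way off: raise till the slot's lower edge meets the arm's underside, ease down 2 mm, lean the template's top back over the stand by 40 to 48 degrees about that lower edge, draw it outwards till the slot's upper edge meets the tip's inner face (lower edge now out beyond the tip), ease back 4 to 5 mm to clear the tooth, lift straight up.
- groove (a point): Centre of the floor of the groove in the fixed wooden rail. Rail 60 (x) by 190 (y) by 36 (z) mm. Groove along y, 120 mm long, 7 wide, 22 deep, its mouth widened by a 3 mm chamfer; floor 14 mm above the bench. Axes: x across the groove, y along it, z up. The template stands in it with its 70 mm edge along y, either way round.
- jar_center (a point): Loose translucent jar with blue cap, 52 mm across, about 115 mm high: leave alone. Point at its middle.
- driver_grip (a point): Loose screwdriver with red handle, 170 mm long, lying flat: leave alone. Point on its handle.
- offcut_mid (a point): Loose light wood offcut, 100 by 40 by 22 mm: leave alone. Point at its centre.
There are look-alikes about, which are no part of the job. There is more than one size of the stand; the job needs the larger. There is more than one size of the template; the job needs the smaller.

How it is judged:
By the outcome, as a careful person would: the job done as asked, in the order asked, and still so for the second after the job is handed in, with the robot touching nothing.
It also fails if it takes over 61 s, if anything falls off the work surface, if the arm or the gripper's body presses on something with over 40 N, if the wrist force passes 120 N, or if a joint passes its speed limit or range.

ROBOT

A 7-joint arm with a two-finger parallel gripper is mounted at the origin on the work surface. World frame = base frame: x ahead of the robot, y to its left, z up, the work surface at z = 0. Lengths are in m, angles in rad, forces in N, time in s.
With the tool pointing down it reaches from about 0.425 to 0.875 m from the base axis. Payload 8.4 kg.
Tool frame: the origin (TCP) lies midway between the tips of the shut fingers; the grasp point (between the pads) lies 19 mm behind it; z points along the fingers, y is the direction in which the jaws open and shut (so a half turn about z gives the same grasp; the last joint's range is limited). The gripper opens to 85 mm and grips with 20 to 120 N. Pads are 22 mm wide; open, the fingers measure 114 mm over their backs; the gripper's body (76 mm by 85 mm) begins 54 mm behind the grasp point. The pads swing forward as they close: fully open they stand 13 mm farther back than shut.
Start: joints at [-1.233, 0.333, 0.04, 1.465, -0.013, 1.343, -0.059], TCP at [0.275, 0.589, 0.231] pointing down, gripper open.
Joint ranges: [-2.58, 2.58], [-0.38, 2.09], [-1.3, 1.39], [0.25, 2.4], [-1.5, 4.64], [0.08, 2.09], [-2.65, 2.65]. Speed limits (rad/s): [2.22, 2.22, 2.79, 2.79, 3.14, 3.14, 3.14].

INTERFACE

Orientations are given as a rotation vector (axis times angle).
In Python, from cell import ctrl gives the robot as it stands.
- The arm moves only by the tool servo_tool, never from a script. Its argument "series" is a list of rows, each an object of numbers: "dx", "dy", "dz": the shift along the tool's x, y, z in cm; "roll": the turn about the tool's z in rad; "fingers": the finger opening in cm, from 0 to 8.54. In form: [{"dx": .., "dy": .., "dz": .., "roll": .., "fingers": ..}, ...]. A call has exactly 5 rows; each row shifts and turns the pose as measured when the row begins, along the tool's axes as they then stand; what a row does not reach is not made up. A row lasts 1/10 s, in which the tool goes at most 50 mm and 8.59 degrees, less where a joint would pass 70% of its speed; a pose out of reach is approached as far as the arm can. A call with a gripper value outside its range is refused whole. The fingers move at their own pace and stop on an object; "force" is the grip in N (left out, the last holds). Time passes only in rows, so rows that do not move let the fingers close, or fill a call up. It gives the time, the measured TCP pose, the force and the opening at its end, in the units of the state.
- ctrl.observe(): the state, without advancing time (a new reading comes with each control period).
- ctrl.capture(name): name is "scene" or "top" or "wrist"; returns the picture (480x640x3 uint8, red, green, blue); there is no depth.
- ctrl.camera_info(name): a dict with "fx", "fy", "cx", "cy" (pixels), "pose" (4x4, takes a point from camera to world coordinates). Camera axes: x right, y up, looking along -z (the intrinsics and any distortion apply to the point x, -y, -z); pixel columns grow to the right and rows downward; lengths in m; the calibration is good to about 2 mm. A picture is of the moment at which its call begins: read the wrist's pose just before it. camera_info takes no time and is no camera call; for the wrist camera it gives the pose at the moment of the call.
- ctrl.finish_job(): hands the job in, once; it reports no verdict.
The state is a dict: "time": time; "joint_pos": joint angles; "joint_vel": joint speeds; "effort": joint torques, N m; "eef_pos": TCP position; "eef_rot": TCP orientation; "contact_force": force on the tool from outside, world axes, zero at the start; "moment": the same for the moment, N m; "width": opening from 0.0 (shut) to 1.0 (fully open).
Only numpy, scipy, OpenCV 4.12 (cv2) and the standard library are available. Lean on these libraries where they do the work, as an engineer would, in place of code of your own. Each camera call takes 0.05 s, during which the arm holds its last target.

## Working session

There is one attempt and no reset: what is moved stays moved. The work goes in short steps, Python scripts to look and compute and a tool call to move; the robot and the scene stay as the last step left them, time stands still between calls to the robot, and variables do not carry over. Pictures are saved under pics/ and viewed, and the job is handed in when it is done.

Besides the shell and the picture viewer there is one more tool, called after "Call:" by a JSON object that holds its "api" and its "payload". servo_tool: Moves the arm, as the interface text tells. Its arguments: {"type":"object","properties":{"series":{"type":"array","items":{"type":"object","properties":{"dx":{"type":"number"},"dy":{"type":"number"},"dz":{"type":"number"},"roll":{"type":"number"},"fingers":{"type":"number"}}}},"force":{"type":"number"}},"required":["series"]}

```bash
ls -la; mkdir -p pics
cat > h.py <<'E'
import numpy as np, cv2
from cell import ctrl
from scipy.spatial.transform import Rotation as R
def cap(n,f):
    im=ctrl.capture(n); cv2.imwrite('pics/'+f+'.png',cv2.cvtColor(im,cv2.COLOR_RGB2BGR)); return im
def ray(n,u,v,info=None):
    c=info or ctrl.camera_info(n); P=np.array(c['pose'])
    d=np.array([(u-c['cx'])/c['fx'],-(v-c['cy'])/c['fy'],-1.]); d=P[:3,:3]@d
    return P[:3,3],d/np.linalg.norm(d)
def onz(n,u,v,z,info=None):
    o,d=ray(n,u,v,info); return o+d*(z-o[2])/d[2]
def tri(l):
    A=np.zeros((3,3));b=np.zeros(3)
    for o,d in l:
        M=np.eye(3)-np.outer(d,d);A+=M;b+=M@o
    p=np.linalg.solve(A,b); return p,[np.linalg.norm((np.eye(3)-np.outer(d,d))@(p-o)) for o,d in l]
def proj(n,p,info=None):
    c=info or ctrl.camera_info(n);P=np.array(c['pose']);q=P[:3,:3].T@(np.array(p)-P[:3,3])
    return c['cx']+c['fx']*q[0]/-q[2], c['cy']-c['fy']*q[1]/-q[2]
E
python3 - <<'E'
from h import *
s=ctrl.observe()
for k in s: print(k,np.round(s[k],4))
print(R.from_rotvec(s['eef_rot']).as_matrix().round(3))
for n in ['scene','top','wrist']:
    c=ctrl.camera_info(n); print(n,{k:(np.round(v,3) if not isinstance(v,str) else v) for k,v in c.items()})
    cap(n,n+'0')
print([a for a in dir(ctrl) if a[0]!='_'])
E
```

```text
total 12
drwxr-xr-x  3 agent agent 4096 Dec  7 14:44 .
drwxr-xr-x 23 root  root  4096 Dec  7 14:44 ..
drwxr-xr-x  2 agent agent 4096 Dec  7 14:44 pics
time 0.0
joint_pos [-1.2332  0.3339  0.0399  1.4662 -0.0134  1.3433 -0.0585]
joint_vel [ 0.0006  0.0011  0.0002 -0.      0.0013  0.001  -0.0016]
effort [-0.00000e+00 -6.58557e+01  1.36550e+00 -4.05562e+01  1.69000e-02
  1.26000e-02 -0.00000e+00]
eef_pos [0.2748 0.5886 0.2304]
eef_rot [-6.8070e-01 -3.0667e+00  2.5000e-03]
contact_force [-0.5406  0.3244  0.4692]
moment [ 0.0114 -0.0477  0.0255]
width 0.9985
[[-0.906  0.423 -0.001]
 [ 0.423  0.906 -0.001]
 [-0.    -0.002 -1.   ]]
scene {'fx': np.float64(510.205), 'fy': np.float64(510.205), 'cx': np.float64(317.959), 'cy': np.float64(240.877), 'pose': array([[ 0.185, -0.545,  0.818,  1.305],
       [ 0.983,  0.085, -0.165, -0.118],
       [ 0.02 ,  0.834,  0.551,  0.636],
       [ 0.   ,  0.   ,  0.   ,  1.   ]])}
top {'fx': np.float64(550.115), 'fy': np.float64(550.115), 'cx': np.float64(321.897), 'cy': np.float64(243.413), 'pose': array([[ 0.019,  0.992, -0.127,  0.466],
       [-1.   ,  0.02 ,  0.009,  0.037],
       [ 0.011,  0.127,  0.992,  1.046],
       [ 0.   ,  0.   ,  0.   ,  1.   ]])}
wrist {'fx': np.float64(411.552), 'fy': np.float64(411.552), 'cx': np.float64(317.484), 'cy': np.float64(232.497), 'pose': array([[ 0.422, -0.859, -0.289,  0.201],
       [ 0.907,  0.4  ,  0.136,  0.623],
       [-0.001, -0.32 ,  0.948,  0.373],
       [ 0.   ,  0.   ,  0.   ,  1.   ]])}
['MotionError', 'camera_info', 'capture', 'finish_job', 'observe']
```

View pics/scene0.png

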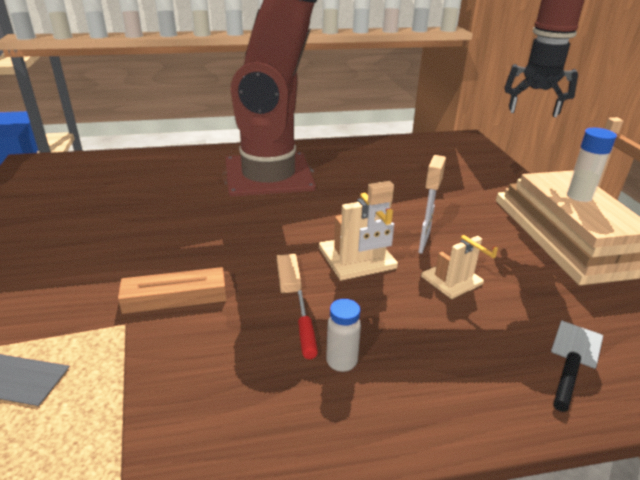

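View pics/top0.png

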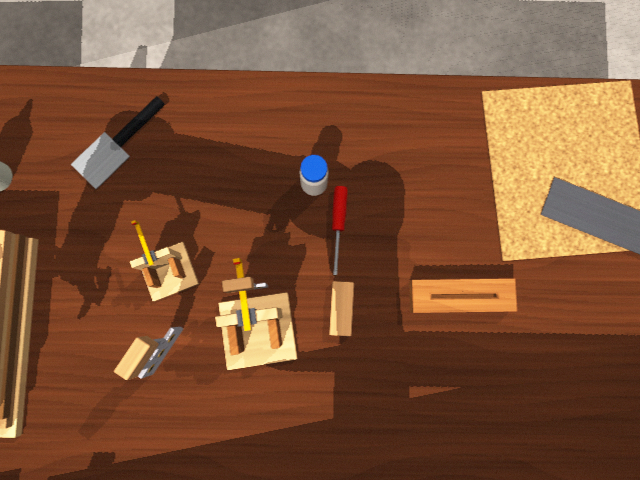

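View pics/wrist0.png

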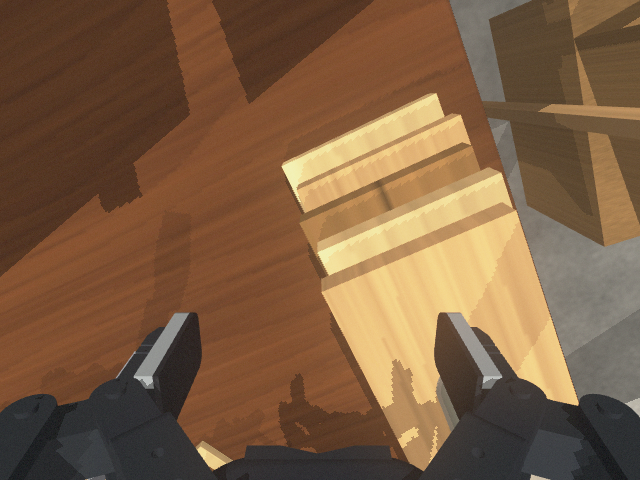

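Run:
```python
import cv2
a=cv2.imread('pics/top0.png')[240:390,190:340]; cv2.imwrite('pics/topc.png',cv2.resize(a,None,fx=4,fy=4,interpolation=cv2.INTER_CUBIC))
a=cv2.imread('pics/scene0.png')[170:290,300:440]; cv2.imwrite('pics/scenec.png',cv2.resize(a,None,fx=5,fy=5,interpolation=cv2.INTER_CUBIC))
a=cv2.imread('pics/top0.png')[260:330,400:530]; cv2.imwrite('pics/railc.png',cv2.resize(a,None,fx=6,fy=6,interpolation=cv2.INTER_CUBIC))
```

```text
(no output)
```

View pics/topc.png

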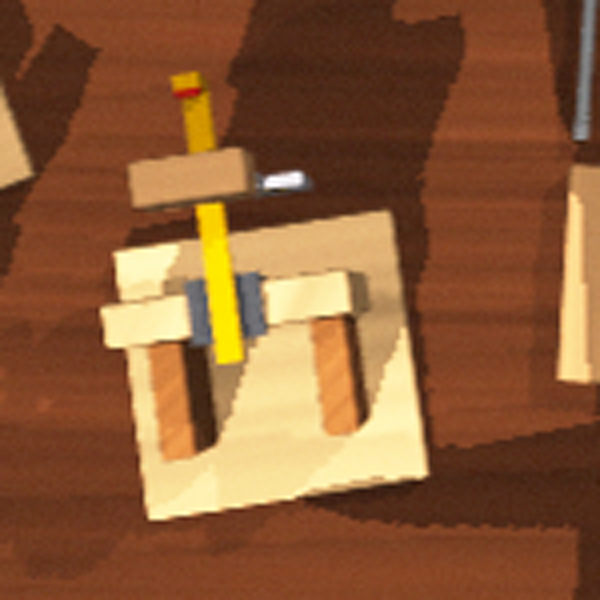

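View pics/scenec.png

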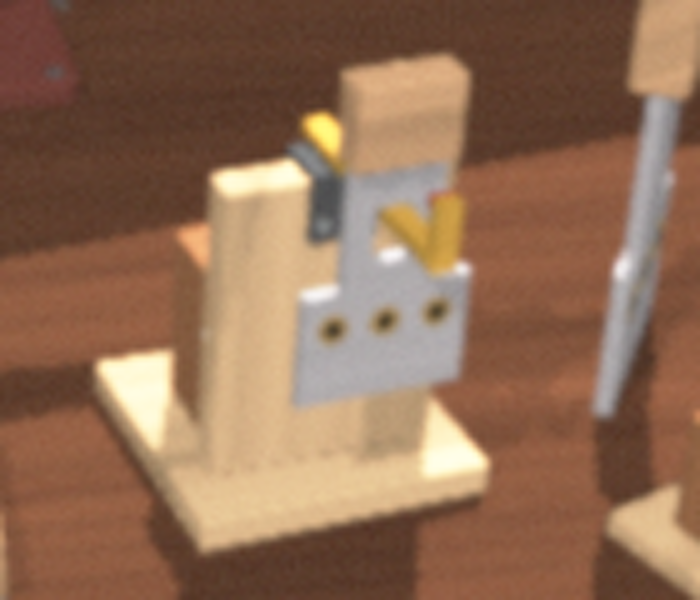

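View pics/railc.png

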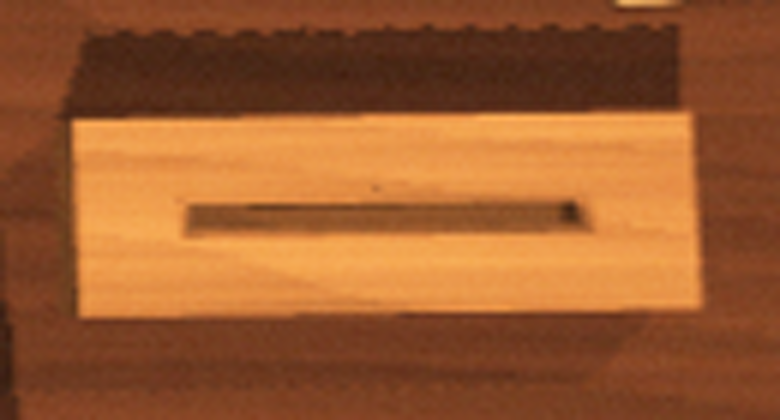

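Run:
```python
from h import *
def t(cx,cy,z): return onz('top',190+cx/4,240+cy/4,z)
for nm,x,y,z in [('tail',230,362,.160),('armBlk',211,203,.160),('tiptop',186,80,.183),('boardFL',101,308,.15),('boardFR',350,271,.15),('boardBL',107,347,.15),('boardBR',354,313,.15),
 ('blkFL',130,163,.215),('blkFR',245,149,.215),('blkBR',251,190,.215),('blkBL',134,207,.215),
 ('clFL',188,283,.154),('clFR',262,273,.154),('clBL',192,343,.154),('clBR',266,334,.154),('baseFL',114,252,.015),('baseFR',388,211,.015),('baseBR',428,475,.015),('baseBL',150,520,.015)]:
    print(nm,t(x,y,z).round(4))
print('rail')
for nm,x,y,z in [('FL',70,118,.036),('FR',692,112,.036),('BR',703,306,.036),('BL',78,317,.036),('gFL',187,203,.036),('gFR',578,202,.036),('gBR',592,234,.036),('gBL',187,236,.036)]:
    print(nm,onz('top',400+x/6,260+y/6,z).round(4))
print('scene')
def s(cx,cy,z): return onz('scene',300+cx/5,170+cy/5,z)
for nm,x,y,z in [('blkTFL',342,72,.215),('blkTFR',468,70,.215),('footL',295,405,.075),('footR',460,378,.075),('clampTop',290,150,.154),('tipTop',447,195,.183)]:
    print(nm,s(x,y,z).round(4))
```

```text
tail [0.4382 0.1447 0.16  ]
armBlk [0.501  0.1546 0.16  ]
tiptop [0.5481 0.1631 0.183 ]
boardFL [0.4584 0.1986 0.15  ]
boardFR [0.4751 0.0988 0.15  ]
boardBL [0.4429 0.1955 0.15  ]
boardBR [0.4583 0.0968 0.15  ]
blkFL [0.5132 0.1783 0.215 ]
blkFR [0.5193 0.1352 0.215 ]
blkBR [0.504  0.1324 0.215 ]
blkBL [0.4968 0.1761 0.215 ]
clFL [0.469  0.1634 0.154 ]
clFR [0.4736 0.1339 0.154 ]
clBL [0.4452 0.1609 0.154 ]
clBR [0.4493 0.1315 0.154 ]
baseFL [0.4831 0.218  0.015 ]
baseFR [0.5045 0.0913 0.015 ]
baseBR [0.384  0.0697 0.015 ]
baseBL [0.3615 0.1964 0.015 ]
rail
FL [ 0.5321 -0.1382  0.036 ]
FR [ 0.5376 -0.3296  0.036 ]
BR [ 0.4785 -0.3314  0.036 ]
BL [ 0.4716 -0.1405  0.036 ]
gFL [ 0.5068 -0.174   0.036 ]
gFR [ 0.5094 -0.2938  0.036 ]
gBR [ 0.4997 -0.2979  0.036 ]
gBL [ 0.4967 -0.1739  0.036 ]
scene
blkTFL [0.5123 0.1323 0.215 ]
blkTFR [0.5174 0.1781 0.215 ]
footL [0.5196 0.1222 0.075 ]
footR [0.5115 0.1916 0.075 ]
clampTop [0.459  0.1306 0.154 ]
tipTop [0.5506 0.1631 0.183 ]
```

Call:
{"api": "servo_tool", "payload": {"series": [{"dz": -2.5,"roll": -0.148},{"dz": -2.5,"roll": -0.148},{"dz": -2.5,"roll": -0.148},{"dz": -2.5,"roll": -0.148},{"dz": 0}], "force": 20}}

```text
schema error: expected keys dx, dy, dz, roll, fingers
```

```bash
cat >> h.py <<'E'
def togo(p,yaw_y=None):
    s=ctrl.observe();M=R.from_rotvec(s['eef_rot']).as_matrix()
    print('t',round(s['time'],2),'pos',np.round(s['eef_pos'],4),'yawy',np.degrees(np.arctan2(M[1,1],M[0,1])).round(2),'tilt z',M[:,2].round(3),'F',np.round(s['contact_force'],2),'M',np.round(s['moment'],2),'w',round(float(s['width']),4),'j',np.round(s['joint_pos'],2))
    if p is not None: print('togo cm tool',(100*M.T@(np.array(p)-s['eef_pos'])).round(2))
    return s,M
E
python3 -c "
from h import *
togo([.508,.1555,.33])"
```

```text
t 0.15 pos [0.2748 0.5887 0.2306] yawy 64.97 tilt z [-0.    -0.001 -1.   ] F [-0.29 -0.54 -0.43] M [-0.01  0.06 -0.03] w 1.0015 j [-1.23  0.33  0.04  1.47 -0.01  1.34 -0.06]
togo cm tool [-39.45 -29.4   -9.9 ]
```

Call:
{"api": "servo_tool", "payload": {"series": [{"dx": 0,"dy": 0,"dz": -2.5,"roll": -0.148,"fingers": 8.5},{"dx": 0,"dy": 0,"dz": -2.5,"roll": -0.148,"fingers": 8.5},{"dx": 0,"dy": 0,"dz": -2.5,"roll": -0.148,"fingers": 8.5},{"dx": 0,"dy": 0,"dz": -2.5,"roll": -0.148,"fingers": 8.5},{"dx": 0,"dy": 0,"dz": 0,"roll": 0,"fingers": 8.5}], "force": 20}}

```text
time: 0.65
eef_pos: [0.2743, 0.5875, 0.331]
eef_rot: [0.268, -3.127, 0.011]
contact_force: [0.4, -0.2, 0.5]
width: 0.995
```

```bash
python3 -c "
from h import *
togo([.508,.1555,.33])"
```

```text
t 0.65 pos [0.2743 0.5875 0.331 ] yawy 99.78 tilt z [-0.003 -0.007 -1.   ] F [ 0.43 -0.15  0.5 ] M [ 0.   -0.    0.03] w 0.9952 j [-1.18  0.31 -0.04  1.29  0.01  1.54  0.53]
togo cm tool [-15.7  -46.55   0.35]
```

Call:
{"api": "servo_tool", "payload": {"series": [{"dx": -1.6,"dy": -4.6,"dz": 0,"roll": 0,"fingers": 8.5},{"dx": -1.6,"dy": -4.6,"dz": 0,"roll": 0,"fingers": 8.5},{"dx": -1.6,"dy": -4.6,"dz": 0,"roll": 0,"fingers": 8.5},{"dx": -1.6,"dy": -4.6,"dz": 0,"roll": 0,"fingers": 8.5},{"dx": -1.6,"dy": -4.6,"dz": 0,"roll": 0,"fingers": 8.5}]}}

```text
time: 1.15
eef_pos: [0.3891, 0.3737, 0.3262]
eef_rot: [0.275, -3.12, 0.014]
contact_force: [0.3, 0.1, 0.1]
width: 0.999
```

Call:
{"api": "servo_tool", "payload": {"series": [{"dx": -1.6,"dy": -4.6,"dz": 0,"roll": 0,"fingers": 8.5},{"dx": -1.6,"dy": -4.6,"dz": 0,"roll": 0,"fingers": 8.5},{"dx": -1.6,"dy": -4.6,"dz": 0,"roll": 0,"fingers": 8.5},{"dx": -1.6,"dy": -4.6,"dz": 0,"roll": 0,"fingers": 8.5},{"dx": -1.0,"dy": -3.6,"dz": 0,"roll": 0,"fingers": 8.5}]}}

```text
time: 1.65
eef_pos: [0.5007, 0.1606, 0.3236]
eef_rot: [0.258, -3.118, 0.016]
contact_force: [0.6, 0.3, 0.2]
width: 0.998
```

```bash
python3 -c "
from h import *
togo([.508,.1555,.33])
cap('wrist','w1')"
```

```text
t 1.65 pos [0.5007 0.1606 0.3236] yawy 99.45 tilt z [-0.012 -0.011 -1.   ] F [0.61 0.32 0.15] M [-0.01 -0.03  0.  ] w 0.9985 j [-0.68  0.05  0.3   1.62 -0.01  1.49  1.35]
togo cm tool [-0.63 -0.63 -0.64]
```

View pics/w1.png

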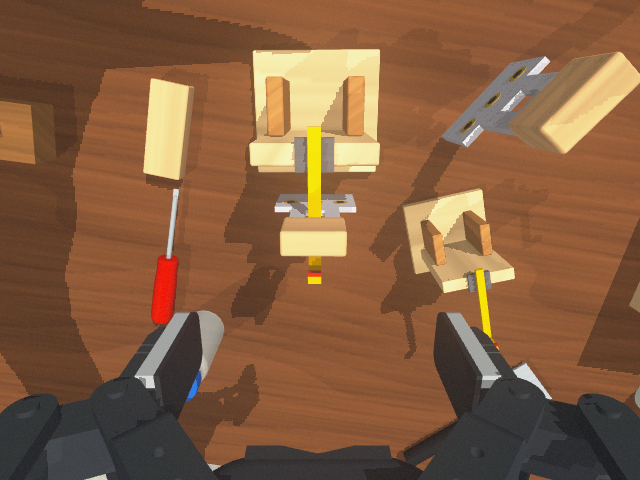

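Run:
```python
from h import *
c=ctrl.camera_info('wrist'); print(np.array(c['pose']).round(3))
a=cv2.imread('pics/w1.png')[110:300,230:400]; cv2.imwrite('pics/w1c.png',cv2.resize(a,None,fx=3.2,fy=3.2,interpolation=cv2.INTER_CUBIC))
```

```text
[[-0.158 -0.939 -0.306  0.423]
 [ 0.987 -0.154 -0.038  0.142]
 [-0.011 -0.308  0.951  0.467]
 [ 0.     0.     0.     1.   ]]
```

View pics/w1c.png

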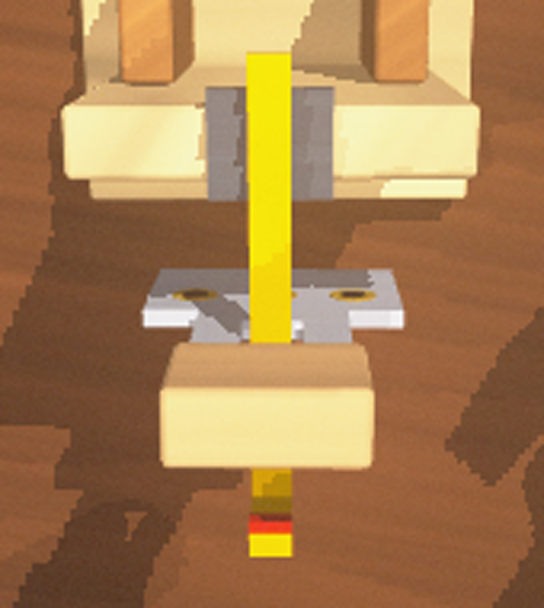

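Run:
```python
from h import *
def w(x,y,z): return onz('wrist',230+x/3.2,110+y/3.2,z)
ex=np.array([np.cos(np.radians(9.5)),np.sin(np.radians(9.5))]);ey=np.array([-ex[1],ex[0]])
O=np.array([.4668,.1492])
for nm,x,y,z in [('blkTBL',160,390,.215),('blkTBR',374,390,.215),('blkTFL',162,467,.215),('blkTFR',372,467,.215),('blkLowBL',172,345,.179),('blkLowBR',367,345,.179),('boardFL',64,178,.15),('boardFR',478,179,.15),('boardBL',66,106,.15),('boardBR',478,106,.15),
 ('clBL',207,87,.154),('clBR',332,87,.154),('clFL',207,199,.154),('clFR',332,199,.154),('clFLz150',207,199,.15),('tail',269,53,.16),('arm',270,340,.16),('toothin',270,516,.183),('tipinner',270,533,.183),('tipouter',270,557,.183),('footL',143,327,.075),('footR',404,327,.075)]:
    p=w(x,y,z);q=p[:2]-O; print(nm,p.round(4),'stand xy mm',(1000*np.array([q@ex,q@ey])).round(1))
```

```text
blkTBL [0.5079 0.1286 0.215 ] stand xy mm [ 37.2 -27.1]
blkTBR [0.501  0.1711 0.215 ] stand xy mm [37.3 15.9]
blkTFL [0.5243 0.1311 0.215 ] stand xy mm [ 53.8 -27.3]
blkTFR [0.5174 0.1736 0.215 ] stand xy mm [53.9 15.8]
blkLowBL [0.5089 0.1279 0.179 ] stand xy mm [ 38.  -27.9]
blkLowBR [0.5018 0.1717 0.179 ] stand xy mm [38.2 16.4]
boardFL [0.4803 0.0952 0.15  ] stand xy mm [  4.4 -55.5]
boardFR [0.4646 0.1935 0.15  ] stand xy mm [ 5.1 44.1]
boardBL [0.4632 0.0938 0.15  ] stand xy mm [-12.7 -54. ]
boardBR [0.4477 0.19   0.15  ] stand xy mm [-12.1  43.4]
clBL [0.4532 0.1264 0.154 ] stand xy mm [-17.2 -20.2]
clBR [0.4486 0.1551 0.154 ] stand xy mm [-17.    8.8]
clFL [0.4791 0.1301 0.154 ] stand xy mm [  8.9 -20.9]
clFR [0.4743 0.1595 0.154 ] stand xy mm [9.1 9. ]
clFLz150 [0.4798 0.1299 0.15  ] stand xy mm [  9.6 -21.1]
tail [0.4429 0.1395 0.16  ] stand xy mm [-25.1  -5.6]
arm [0.5095 0.1502 0.16  ] stand xy mm [42.2 -6. ]
toothin [0.5452 0.1563 0.183 ] stand xy mm [78.5 -6. ]
tipinner [0.5495 0.157  0.183 ] stand xy mm [82.8 -6. ]
tipouter [0.5556 0.1579 0.183 ] stand xy mm [89.  -6.1]
footL [0.5355 0.1131 0.075 ] stand xy mm [ 61.8 -46.9]
footR [0.5225 0.1925 0.075 ] stand xy mm [62.1 33.5]
```

Run:
```python
from h import *
togo([.508,.1555,.2])
c=ctrl.camera_info('wrist'); a=cap('wrist','w2'); 
print(np.abs(np.array(c['pose'])-np.array(ctrl.camera_info('wrist')['pose'])).max())
a=cv2.imread('pics/w2.png')[110:300,230:400]; cv2.imwrite('pics/w2c.png',cv2.resize(a,None,fx=3.2,fy=3.2,interpolation=cv2.INTER_CUBIC))
```

```text
t 1.7 pos [0.503  0.1539 0.3238] yawy 99.02 tilt z [-0.011 -0.014 -1.   ] F [ 0.75 -6.93 -0.2 ] M [-0.35 -0.06  0.07] w 1.0001 j [-0.68  0.05  0.3   1.62 -0.01  1.49  1.36]
togo cm tool [-0.67  0.23 12.37]
0.003152339753093647
```

View pics/w2c.png

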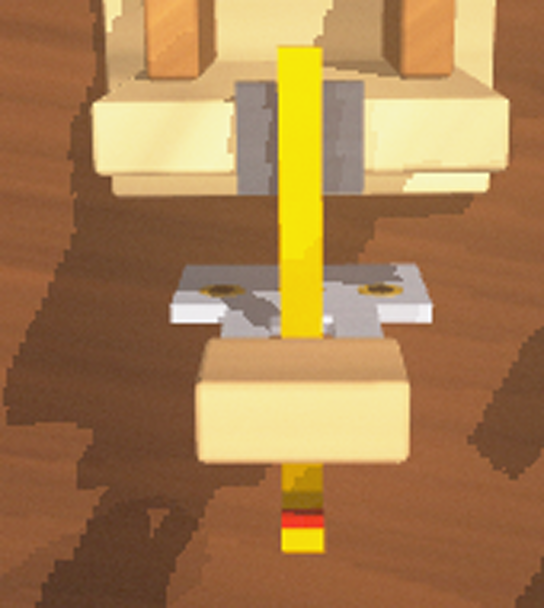

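Call:
{"api": "servo_tool", "payload": {"series": [{"dx": 0,"dy": 0,"dz": 0,"roll": 0,"fingers": 8.5},{"dx": -0.5,"dy": 0.5,"dz": 2.5,"roll": 0,"fingers": 7.5},{"dx": 0,"dy": 0,"dz": 1.5,"roll": 0,"fingers": 7.5},{"dx": 0,"dy": 0,"dz": 0,"roll": 0,"fingers": 7.5},{"dx": 0,"dy": 0,"dz": 0,"roll": 0,"fingers": 7.5}]}}

```text
time: 2.25
eef_pos: [0.5039, 0.1652, 0.2808]
eef_rot: [0.243, -3.118, 0.018]
contact_force: [0.3, -0.1, 0.9]
width: 0.879
```

Run:
```python
from h import *
togo([.508,.1555,.2])
c=ctrl.camera_info('wrist'); a=cap('wrist','w3'); 
import json; json.dump({k:(np.array(v).tolist() if not isinstance(v,str) else v) for k,v in c.items()},open('w3.json','w'))
print(np.abs(np.array(c['pose'])-np.array(ctrl.camera_info('wrist')['pose'])).max())
a=cv2.imread('pics/w3.png')[110:320,210:410]; cv2.imwrite('pics/w3c.png',cv2.resize(a,None,fx=3.,fy=3.,interpolation=cv2.INTER_CUBIC))
```

```text
t 2.25 pos [0.5039 0.1652 0.2808] yawy 98.9 tilt z [-0.013 -0.013 -1.   ] F [ 0.34 -0.06  0.87] M [ 0.   -0.05 -0.01] w 0.8791 j [-0.68  0.07  0.29  1.68 -0.01  1.41  1.34]
togo cm tool [-0.38 -0.94  8.09]
0.00016404987569726415
```

View pics/w3c.png

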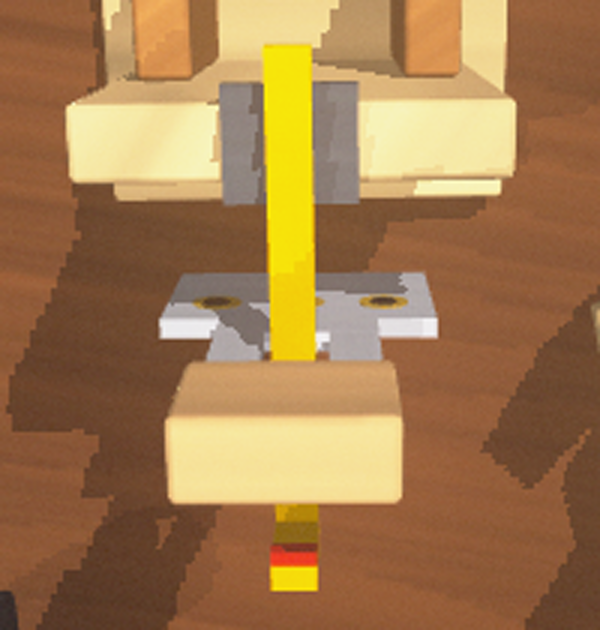

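Run:
```python
from h import *
import json;c=json.load(open('w3.json'))
def w(x,y,z): return onz('wrist',210+x/3.,110+y/3.,z,c)
ex=np.array([np.cos(np.radians(9.5)),np.sin(np.radians(9.5))]);ey=np.array([-ex[1],ex[0]])
O=np.array([.4668,.1492])
for nm,x,y,z in [('blkTBL',166,420,.215),('blkTBR',402,418,.215),('blkTFL',168,503,.215),('blkTFR',402,502,.215),('blkLowBL',184,364,.179),('blkLowBR',389,362,.179),('boardFL',67,181,.15),('boardFR',515,179,.15),('boardBL',70,104,.15),('boardBR',514,99,.15),
 ('clBL',221,83,.154),('clBR',358,83,.154),('clFL',222,204,.154),('clFR',358,204,.154),('tail',287,44,.16),('arm',294,360,.16),('toothin',294,546,.183),('tipinner',294,566,.183),('tipouter',294,591,.183),('footL',160,338,.075),('footR',438,336,.075)]:
    p=w(x,y,z);q=p[:2]-O; print(nm,p.round(4),'stand xy mm',(1000*np.array([q@ex,q@ey])).round(1))
```

```text
blkTBL [0.5057 0.1357 0.215 ] stand xy mm [ 36.1 -19.7]
blkTBR [0.4985 0.1778 0.215 ] stand xy mm [36.  22.9]
blkTFL [0.5218 0.138  0.215 ] stand xy mm [ 52.4 -20.1]
blkTFR [0.5147 0.1807 0.215 ] stand xy mm [52.5 23.1]
blkLowBL [0.5066 0.1349 0.179 ] stand xy mm [ 36.9 -20.7]
blkLowBR [0.4994 0.1771 0.179 ] stand xy mm [36.7 22.1]
boardFL [0.4779 0.1017 0.15  ] stand xy mm [  3.1 -48.7]
boardFR [0.4618 0.2001 0.15  ] stand xy mm [ 3.4 51.1]
boardBL [0.461  0.1008 0.15  ] stand xy mm [-13.7 -46.8]
boardBR [0.4447 0.1964 0.15  ] stand xy mm [-14.   50.2]
clBL [0.4509 0.1331 0.154 ] stand xy mm [-18.3 -13.2]
clBR [0.4463 0.1621 0.154 ] stand xy mm [-18.   16.1]
clFL [0.4768 0.1368 0.154 ] stand xy mm [  7.8 -13.9]
clFR [0.4721 0.1664 0.154 ] stand xy mm [ 8.1 16.1]
tail [0.4404 0.1461 0.16  ] stand xy mm [-26.6   1.3]
arm [0.5081 0.1578 0.16  ] stand xy mm [42.1  1.6]
toothin [0.5424 0.1637 0.183 ] stand xy mm [76.9  1.8]
tipinner [0.5471 0.1644 0.183 ] stand xy mm [81.7  1.7]
tipouter [0.553  0.1653 0.183 ] stand xy mm [87.7  1.6]
footL [0.5345 0.119  0.075 ] stand xy mm [ 61.8 -40.9]
footR [0.5209 0.1999 0.075 ] stand xy mm [61.7 41.1]
```

Call:
{"api": "servo_tool", "payload": {"series": [{"dx": -0.4,"dy": -0.9,"dz": 1.5,"roll": -0.01,"fingers": 7.5},{"dx": 0,"dy": 0,"dz": 2.0,"roll": 0,"fingers": 7.5},{"dx": 0,"dy": 0,"dz": 1.5,"roll": 0,"fingers": 7.0},{"dx": 0,"dy": 0,"dz": 0,"roll": 0,"fingers": 6.5},{"dx": 0,"dy": 0,"dz": 0,"roll": 0,"fingers": 6.5}]}}

```text
time: 2.8
eef_pos: [0.5101, 0.1589, 0.2343]
eef_rot: [0.263, -3.122, 0.014]
contact_force: [0.3, -0.1, -0.4]
width: 0.764
```

Run:
```python
from h import *
togo([.5095,.157,.19])
a=cap('wrist','w4')
a=cap('scene','s4');a=cv2.imread('pics/s4.png')[130:290,280:460]; cv2.imwrite('pics/s4c.png',cv2.resize(a,None,fx=3.5,fy=3.5,interpolation=cv2.INTER_CUBIC))
```

```text
t 2.8 pos [0.5101 0.1589 0.2343] yawy 99.63 tilt z [-0.008 -0.009 -1.   ] F [ 0.32 -0.05 -0.35] M [-0.04 -0.09  0.02] w 0.764 j [-0.67  0.1   0.3   1.75 -0.02  1.31  1.38]
togo cm tool [ 0.05 -0.14  4.44]
```

View pics/w4.png

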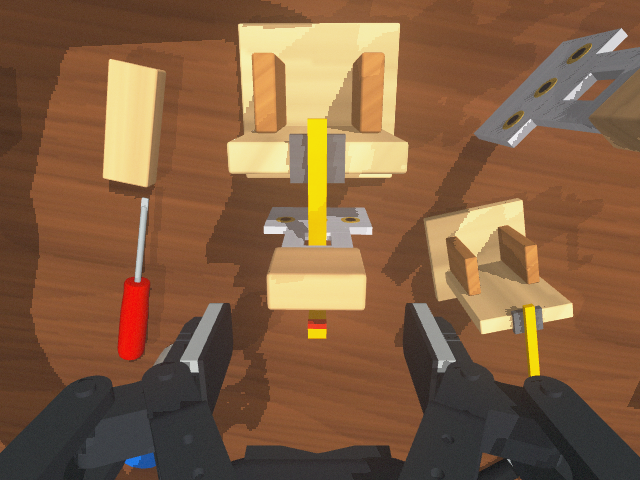

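View pics/s4c.png

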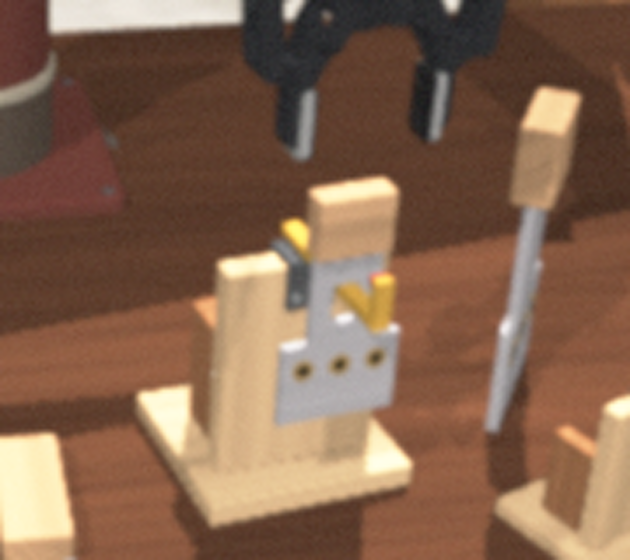

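Call:
{"api": "servo_tool", "payload": {"series": [{"dx": 0,"dy": -0.1,"dz": 1.5,"roll": 0,"fingers": 6.5},{"dx": 0,"dy": 0,"dz": 1.5,"roll": 0,"fingers": 6.5},{"dx": 0,"dy": 0,"dz": 1.2,"roll": 0,"fingers": 6.5},{"dx": 0,"dy": 0,"dz": 0,"roll": 0,"fingers": 6.0},{"dx": 0,"dy": 0,"dz": 0,"roll": 0,"fingers": 5.5}]}}

```text
time: 3.4
eef_pos: [0.5109, 0.1579, 0.1911]
eef_rot: [0.264, -3.125, 0.012]
contact_force: [-0.5, -0.7, 0.7]
width: 0.643
```

Run:
```python
from h import *
togo([.5095,.157,.19])
a=cap('wrist','w5')
a=cap('scene','s5');a=cv2.imread('pics/s5.png')[130:290,280:460]; cv2.imwrite('pics/s5c.png',cv2.resize(a,None,fx=3.5,fy=3.5,interpolation=cv2.INTER_CUBIC))
```

```text
t 3.4 pos [0.5109 0.1579 0.1911] yawy 99.64 tilt z [-0.005 -0.008 -1.   ] F [-0.45 -0.75  0.66] M [-0.    0.01  0.  ] w 0.6433 j [-0.66  0.13  0.3   1.81 -0.03  1.22  1.39]
togo cm tool [ 0.15 -0.07  0.11]
```

View pics/w5.png

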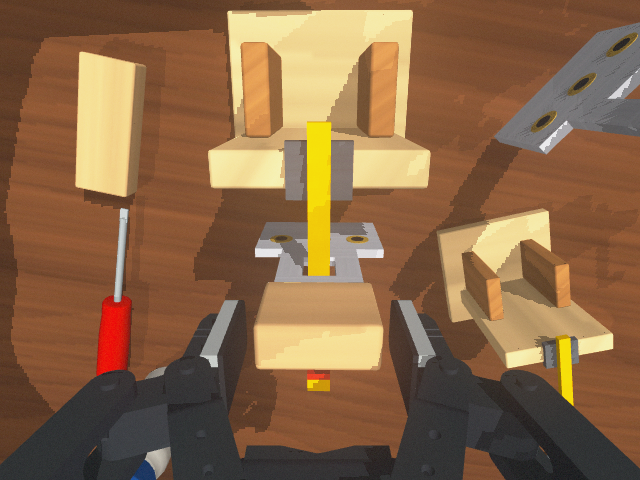

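View pics/s5c.png

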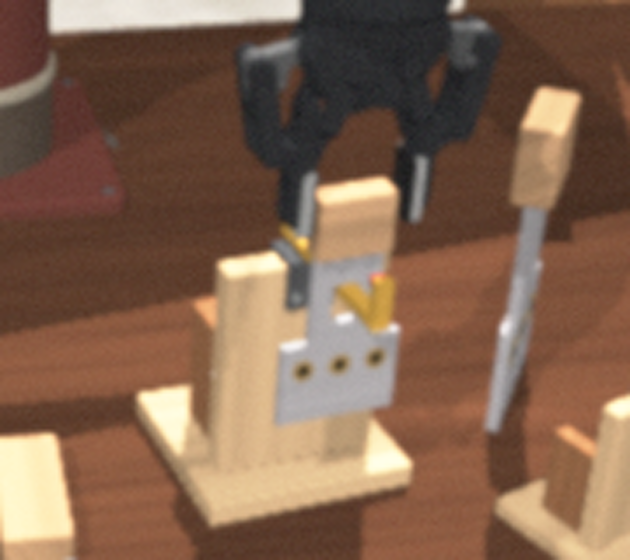

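Call:
{"api": "servo_tool", "payload": {"series": [{"dx": 0,"dy": 0,"dz": 0,"roll": 0,"fingers": 4.5},{"dx": 0,"dy": 0,"dz": 0,"roll": 0,"fingers": 3.5},{"dx": 0,"dy": 0,"dz": 0,"roll": 0,"fingers": 3.0},{"dx": 0,"dy": 0,"dz": 0,"roll": 0,"fingers": 3.0},{"dx": 0,"dy": 0,"dz": 0,"roll": 0,"fingers": 3.0}], "force": 25}}

```text
time: 4.0
eef_pos: [0.5115, 0.1582, 0.1925]
eef_rot: [0.264, -3.127, 0.01]
contact_force: [-0.1, 0.3, -1.5]
width: 0.509
```

Run:
```python
from h import *
togo([.5095,.157,.19])
a=cap('wrist','w6')
a=cap('scene','s6');a=cv2.imread('pics/s6.png')[130:290,280:460]; cv2.imwrite('pics/s6c.png',cv2.resize(a,None,fx=3.5,fy=3.5,interpolation=cv2.INTER_CUBIC))
```

```text
t 4.0 pos [0.5115 0.1582 0.1925] yawy 99.65 tilt z [-0.003 -0.007 -1.   ] F [-0.06  0.28 -1.47] M [ 0.01 -0.    0.  ] w 0.5093 j [-0.66  0.13  0.3   1.81 -0.03  1.22  1.39]
togo cm tool [ 0.21 -0.08  0.25]
```

View pics/w6.png

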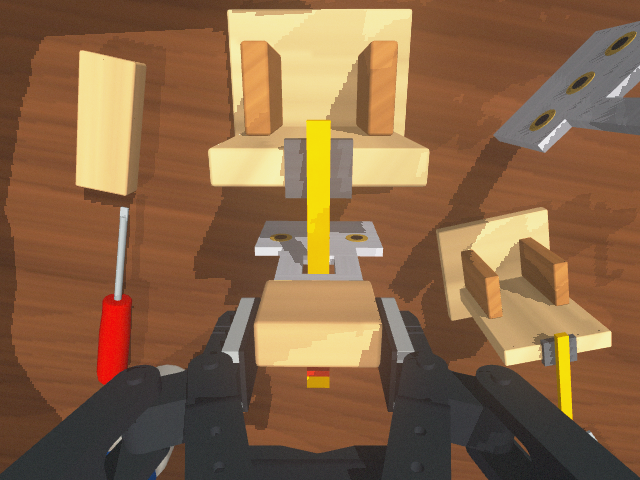

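View pics/s6c.png

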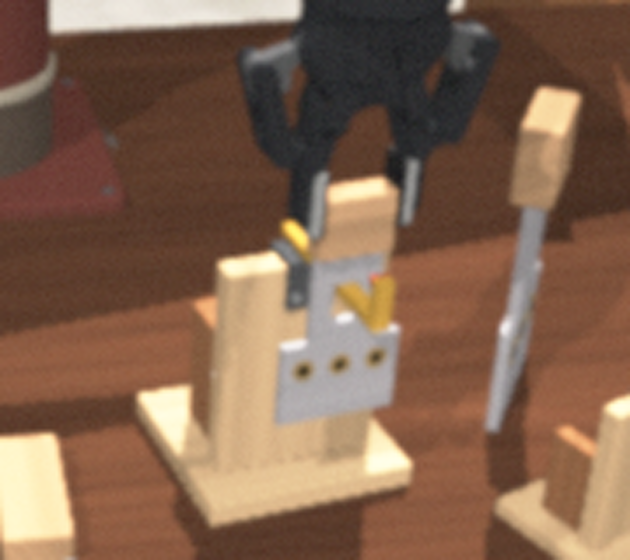

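Call:
{"api": "servo_tool", "payload": {"series": [{"dx": 0,"dy": 0,"dz": 0,"roll": 0,"fingers": 3.0},{"dx": 0,"dy": 0,"dz": -0.3,"roll": 0,"fingers": 3.0},{"dx": 0,"dy": 0,"dz": -0.3,"roll": 0,"fingers": 3.0},{"dx": 0,"dy": 0,"dz": -0.3,"roll": 0,"fingers": 3.0},{"dx": 0,"dy": 0,"dz": 0,"roll": 0,"fingers": 3.0}], "force": 25}}

```text
time: 4.6
eef_pos: [0.5115, 0.1582, 0.2023]
eef_rot: [0.264, -3.127, 0.01]
contact_force: [0.1, -0.4, -1.9]
width: 0.512
```

Run:
```python
from h import *
togo([.5095,.157,.19])
a=cap('scene','s7');a=cv2.imread('pics/s7.png')[130:290,280:460]; cv2.imwrite('pics/s7c.png',cv2.resize(a,None,fx=3.5,fy=3.5,interpolation=cv2.INTER_CUBIC))
togo(None)
```

```text
t 4.6 pos [0.5115 0.1582 0.2023] yawy 99.65 tilt z [-0.003 -0.007 -1.   ] F [ 0.06 -0.4  -1.9 ] M [ 0.07 -0.04 -0.01] w 0.5116 j [-0.66  0.12  0.3   1.79 -0.03  1.24  1.39]
togo cm tool [ 0.21 -0.08  1.23]
t 4.65 pos [0.5114 0.1582 0.2021] yawy 99.65 tilt z [-0.003 -0.007 -1.   ] F [ 0.43 -0.77 -2.31] M [-0.02 -0.01 -0.01] w 0.5111 j [-0.66  0.12  0.3   1.79 -0.03  1.24  1.39]
```

View pics/s7c.png

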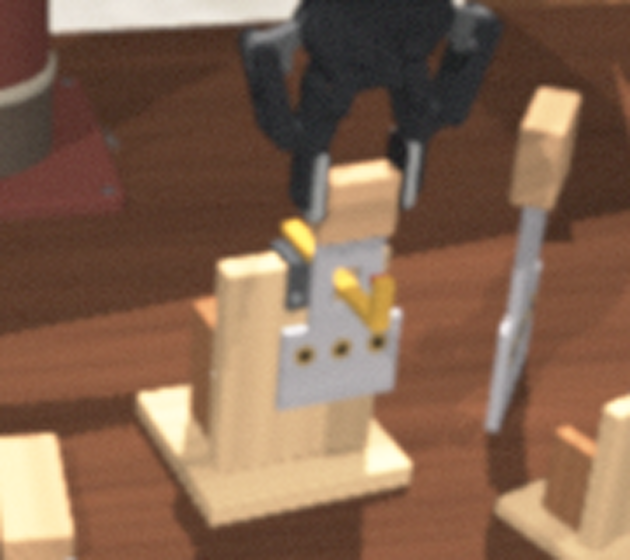

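Call:
{"api": "servo_tool", "payload": {"series": [{"dx": 0.8,"dy": 0,"dz": 0,"roll": 0,"fingers": 3.0},{"dx": 0.8,"dy": 0,"dz": 0,"roll": 0,"fingers": 3.0},{"dx": 0.8,"dy": 0,"dz": 0,"roll": 0,"fingers": 3.0},{"dx": 0.4,"dy": 0,"dz": 0,"roll": 0,"fingers": 3.0},{"dx": 0,"dy": 0,"dz": 0,"roll": 0,"fingers": 3.0}], "force": 20}}

```text
time: 5.15
eef_pos: [0.4805, 0.1529, 0.2019]
eef_rot: [0.264, -3.126, 0.011]
contact_force: [0.3, 0.5, -1.2]
width: 0.507
```

Run:
```python
from h import *
togo(None)
a=cap('wrist','w8')
togo(None)
```

```text
t 5.15 pos [0.4805 0.1529 0.2019] yawy 99.66 tilt z [-0.004 -0.007 -1.   ] F [ 0.3   0.48 -1.16] M [0.02 0.02 0.02] w 0.5069 j [-0.68  0.05  0.29  1.86 -0.01  1.23  1.35]
t 5.2 pos [0.4808 0.1529 0.2019] yawy 99.65 tilt z [-0.004 -0.007 -1.   ] F [ 0.99  0.2  -1.42] M [ 0.   -0.02 -0.03] w 0.5056 j [-0.68  0.05  0.29  1.86 -0.01  1.23  1.35]
```

View pics/w8.png

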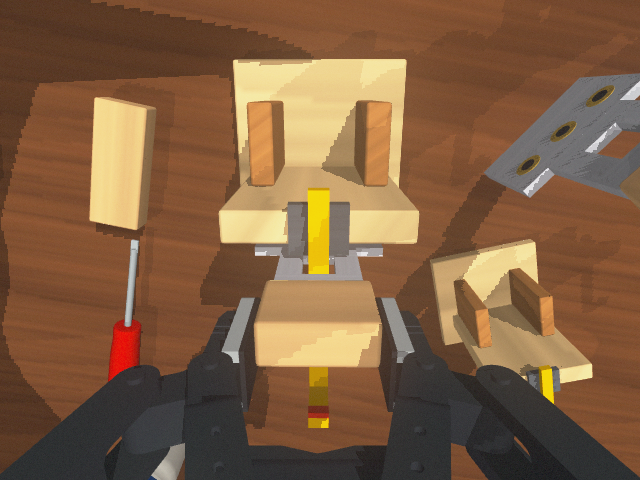

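Call:
{"api": "servo_tool", "payload": {"series": [{"dx": 0.1,"dy": 0,"dz": 0,"roll": 0,"fingers": 3.0},{"dx": 0.15,"dy": 0,"dz": 0,"roll": 0,"fingers": 3.0},{"dx": 0.15,"dy": 0,"dz": 0,"roll": 0,"fingers": 3.0},{"dx": 0.15,"dy": 0,"dz": 0,"roll": 0,"fingers": 3.0},{"dx": 0,"dy": 0,"dz": 0,"roll": 0,"fingers": 3.0}]}}

```text
time: 5.7
eef_pos: [0.4755, 0.152, 0.202]
eef_rot: [0.264, -3.126, 0.011]
contact_force: [-0.0, -1.1, -1.7]
width: 0.508
```

Run:
```python
from h import *
togo(None)
```

```text
t 5.7 pos [0.4755 0.152  0.202 ] yawy 99.64 tilt z [-0.003 -0.007 -1.   ] F [-0.03 -1.11 -1.74] M [ 0.01 -0.04  0.02] w 0.5084 j [-0.68  0.04  0.29  1.87 -0.01  1.23  1.35]
```

Call:
{"api": "servo_tool", "payload": {"series": [{"dx": 0.15,"dy": 0,"dz": 0,"roll": 0,"fingers": 3.0},{"dx": 0.15,"dy": 0,"dz": 0,"roll": 0,"fingers": 3.0},{"dx": 0.15,"dy": 0,"dz": 0,"roll": 0,"fingers": 3.0},{"dx": 0.1,"dy": 0,"dz": 0,"roll": 0,"fingers": 3.0},{"dx": 0,"dy": 0,"dz": 0,"roll": 0,"fingers": 3.0}]}}

```text
time: 6.2
eef_pos: [0.4716, 0.1514, 0.2025]
eef_rot: [-0.264, 3.13, -0.01]
contact_force: [2.1, 0.7, -2.6]
width: 0.51
```

Run:
```python
from h import *
togo(None)
```

```text
t 6.2 pos [0.4716 0.1514 0.2025] yawy 99.64 tilt z [ 0.001 -0.006 -1.   ] F [ 2.13  0.73 -2.61] M [ 0.17 -0.7   0.06] w 0.51 j [-0.68  0.03  0.28  1.88 -0.    1.23  1.34]
```

Call:
{"api": "servo_tool", "payload": {"series": [{"dx": 0.15,"dy": 0,"dz": 0,"roll": 0,"fingers": 3.0},{"dx": 0.15,"dy": 0,"dz": 0,"roll": 0,"fingers": 3.0},{"dx": 0.15,"dy": 0,"dz": 0,"roll": 0,"fingers": 3.0},{"dx": 0,"dy": 0,"dz": 0,"roll": 0,"fingers": 3.0},{"dx": 0,"dy": 0,"dz": 0,"roll": 0,"fingers": 3.0}], "force": 20}}

```text
time: 6.7
eef_pos: [0.4674, 0.1508, 0.2027]
eef_rot: [-0.264, 3.129, -0.009]
contact_force: [4.1, 0.9, -3.9]
width: 0.509
```

Run:
```python
from h import *
togo(None)
a=cap('wrist','w9')
a=cap('scene','s9');a=cv2.imread('pics/s9.png')[130:290,280:460]; cv2.imwrite('pics/s9c.png',cv2.resize(a,None,fx=3.5,fy=3.5,interpolation=cv2.INTER_CUBIC))
togo(None)
```

```text
t 6.7 pos [0.4674 0.1508 0.2027] yawy 99.63 tilt z [ 0.002 -0.006 -1.   ] F [ 4.07  0.93 -3.89] M [ 0.26 -1.1   0.03] w 0.5089 j [-0.68  0.02  0.28  1.89  0.    1.23  1.34]
t 6.8 pos [0.4674 0.1507 0.2026] yawy 99.62 tilt z [ 0.002 -0.006 -1.   ] F [ 4.07  1.43 -3.77] M [ 0.27 -0.95 -0.  ] w 0.5073 j [-0.68  0.02  0.28  1.89  0.    1.23  1.34]
```

View pics/w9.png

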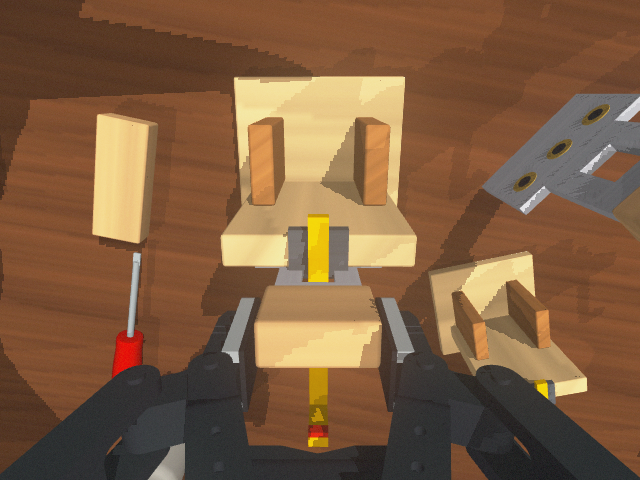

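View pics/s9c.png

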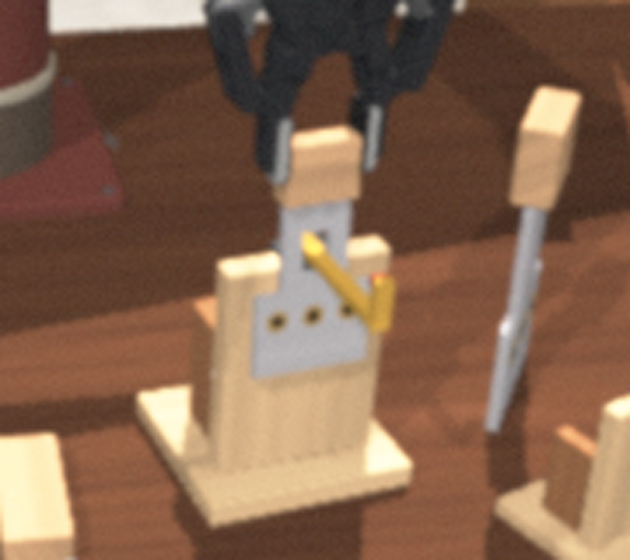

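Call:
{"api": "servo_tool", "payload": {"series": [{"dx": 0.2,"dy": 0,"dz": 0,"roll": 0,"fingers": 3.0},{"dx": 0.2,"dy": 0,"dz": 0,"roll": 0,"fingers": 3.0},{"dx": 0.2,"dy": 0,"dz": 0.02,"roll": 0,"fingers": 3.0},{"dx": 0,"dy": 0,"dz": 0,"roll": 0,"fingers": 3.0},{"dx": 0,"dy": 0,"dz": 0,"roll": 0,"fingers": 3.0}], "force": 20}}

```text
time: 7.3
eef_pos: [0.4613, 0.1497, 0.2027]
eef_rot: [-0.263, 3.128, -0.009]
contact_force: [3.4, 0.9, -3.3]
width: 0.511
```

Run:
```python
from h import *
togo(None)
a=cap('wrist','w10')
a=cap('scene','s10');a=cv2.imread('pics/s10.png')[130:290,280:460]; cv2.imwrite('pics/s10c.png',cv2.resize(a,None,fx=3.5,fy=3.5,interpolation=cv2.INTER_CUBIC))
togo(None)
```

```text
t 7.3 pos [0.4613 0.1497 0.2027] yawy 99.62 tilt z [ 0.003 -0.005 -1.   ] F [ 3.44  0.85 -3.32] M [ 0.26 -1.1   0.03] w 0.5107 j [-0.69  0.01  0.28  1.91  0.01  1.23  1.33]
t 7.4 pos [0.4614 0.1497 0.2028] yawy 99.62 tilt z [ 0.003 -0.005 -1.   ] F [ 4.13  1.31 -2.67] M [ 0.29 -0.95  0.03] w 0.5044 j [-0.69  0.01  0.28  1.91  0.01  1.23  1.33]
```

View pics/w10.png

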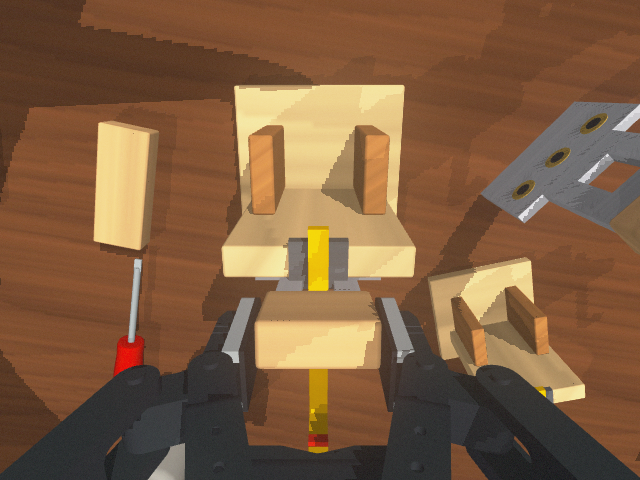

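View pics/s10c.png

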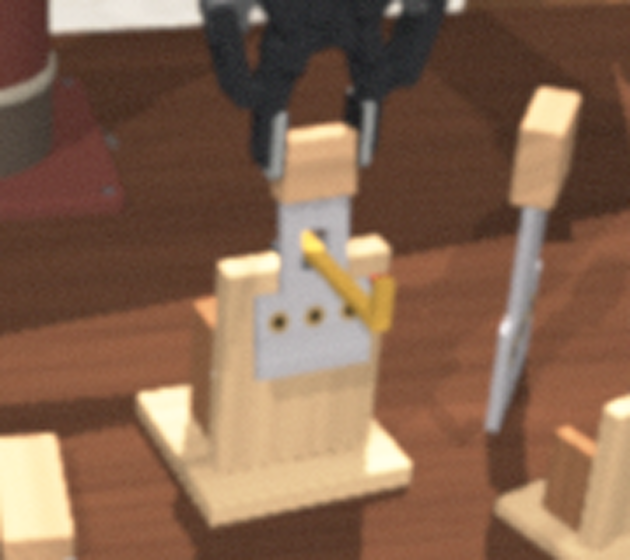

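Call:
{"api": "servo_tool", "payload": {"series": [{"dx": 0.3,"dy": 0,"dz": 0.08,"roll": 0,"fingers": 3.0},{"dx": 0.3,"dy": 0,"dz": 0.1,"roll": 0,"fingers": 3.0},{"dx": 0.3,"dy": 0,"dz": 0.1,"roll": 0,"fingers": 3.0},{"dx": 0.3,"dy": 0,"dz": 0.12,"roll": 0,"fingers": 3.0},{"dx": 0,"dy": 0,"dz": 0,"roll": 0,"fingers": 3.0}], "force": 20}}

```text
time: 7.9
eef_pos: [0.4498, 0.1479, 0.2]
eef_rot: [-0.263, 3.125, -0.007]
contact_force: [4.0, 0.7, -0.7]
width: 0.506
```

Run:
```python
from h import *
togo(None)
```

```text
t 7.9 pos [0.4498 0.1479 0.2   ] yawy 99.61 tilt z [ 0.006 -0.004 -1.   ] F [ 3.99  0.66 -0.69] M [ 0.16 -0.93  0.  ] w 0.506 j [-0.69 -0.02  0.27  1.94  0.01  1.22  1.32]
```

Call:
{"api": "servo_tool", "payload": {"series": [{"dx": 0.3,"dy": 0,"dz": 0.2,"roll": 0,"fingers": 3.0},{"dx": 0.3,"dy": 0,"dz": 0.22,"roll": 0,"fingers": 3.0},{"dx": 0.3,"dy": 0,"dz": 0.25,"roll": 0,"fingers": 3.0},{"dx": 0.3,"dy": 0,"dz": 0.25,"roll": 0,"fingers": 3.0},{"dx": 0,"dy": 0,"dz": 0,"roll": 0,"fingers": 3.0}], "force": 20}}

```text
time: 8.4
eef_pos: [0.437, 0.1458, 0.1904]
eef_rot: [-0.263, 3.124, -0.006]
contact_force: [3.3, 0.3, 1.4]
width: 0.507
```

Run:
```python
from h import *
togo(None)
a=cap('wrist','w11')
a=cap('scene','s11');a=cv2.imread('pics/s11.png')[130:290,280:460]; cv2.imwrite('pics/s11c.png',cv2.resize(a,None,fx=3.5,fy=3.5,interpolation=cv2.INTER_CUBIC))
togo(None)
```

```text
t 8.4 pos [0.437  0.1458 0.1904] yawy 99.62 tilt z [ 0.007 -0.004 -1.   ] F [3.29 0.28 1.43] M [ 0.17 -0.89  0.03] w 0.507 j [-0.69 -0.04  0.26  1.98  0.02  1.2   1.3 ]
t 8.5 pos [0.4372 0.1458 0.1906] yawy 99.61 tilt z [ 0.007 -0.004 -1.   ] F [2.23 1.16 1.14] M [ 0.2  -0.66  0.02] w 0.5113 j [-0.69 -0.04  0.26  1.98  0.02  1.2   1.3 ]
```

View pics/w11.png

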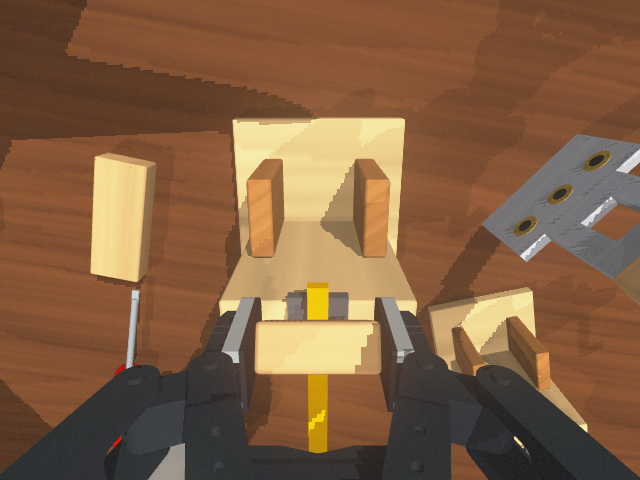

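View pics/s11c.png

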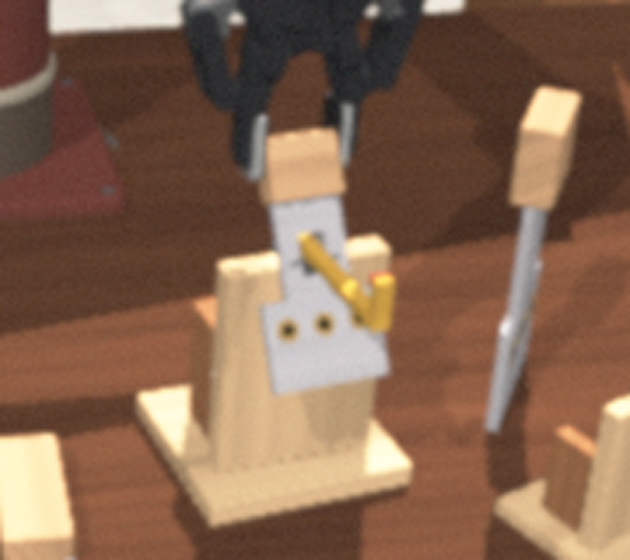

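Call:
{"api": "servo_tool", "payload": {"series": [{"dx": 0.28,"dy": 0,"dz": 0.22,"roll": 0,"fingers": 3.0},{"dx": 0.28,"dy": 0,"dz": 0.24,"roll": 0,"fingers": 3.0},{"dx": 0.28,"dy": 0,"dz": 0.25,"roll": 0,"fingers": 3.0},{"dx": 0.28,"dy": 0,"dz": 0.25,"roll": 0,"fingers": 3.0},{"dx": 0,"dy": 0,"dz": 0,"roll": 0,"fingers": 3.0}], "force": 20}}

```text
time: 9.0
eef_pos: [0.4256, 0.1439, 0.1805]
eef_rot: [-0.263, 3.124, -0.006]
contact_force: [3.4, 1.2, 2.0]
width: 0.508
```

Run:
```python
from h import *
togo(None)
a=cap('wrist','w12')
a=cap('scene','s12');a=cv2.imread('pics/s12.png')[130:290,280:460]; cv2.imwrite('pics/s12c.png',cv2.resize(a,None,fx=3.5,fy=3.5,interpolation=cv2.INTER_CUBIC))
togo(None)
```

```text
t 9.0 pos [0.4256 0.1439 0.1805] yawy 99.61 tilt z [ 0.007 -0.003 -1.   ] F [3.39 1.2  1.98] M [ 0.12 -0.8  -0.05] w 0.5085 j [-0.7  -0.06  0.26  2.01  0.02  1.18  1.29]
t 9.1 pos [0.4258 0.1439 0.1806] yawy 99.61 tilt z [ 0.007 -0.003 -1.   ] F [2.06 0.09 1.56] M [ 0.12 -0.56 -0.  ] w 0.5115 j [-0.7  -0.06  0.26  2.01  0.02  1.18  1.29]
```

View pics/w12.png

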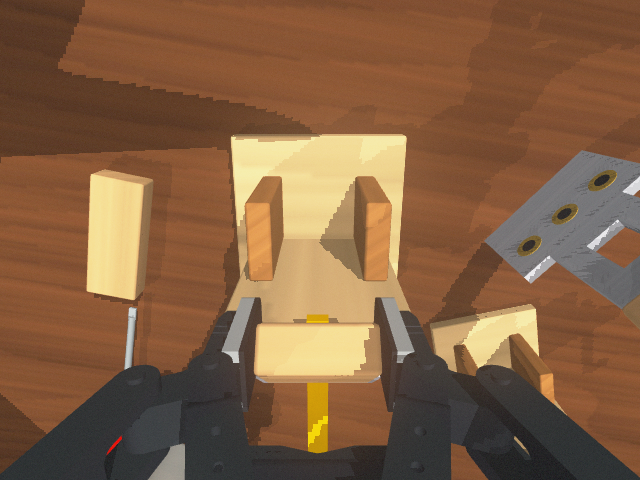

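View pics/s12c.png

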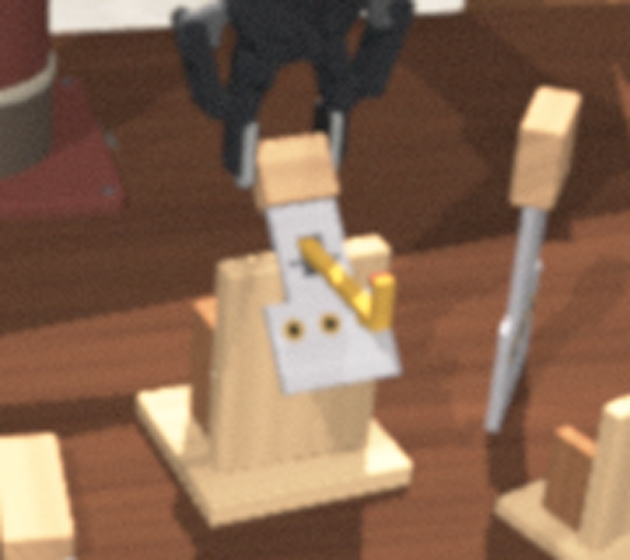

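```bash
cat >> h.py <<'E'
EX=np.array([np.cos(np.radians(9.5)),np.sin(np.radians(9.5)),0]);EY=np.array([-EX[1],EX[0],0])
def tilt(tcp,fp,hang=None,gup=.014,L=.131):
    G=np.array(tcp)+[0,0,gup]; o,d=ray('scene',*fp); b=d@(o-G); c=(o-G)@(o-G)-L*L; D=b*b-c
    out=[]
    for t in ([-b-D**.5,-b+D**.5] if D>0 else [-b]):
        p=o+t*d; v=G-p; out.append((p.round(4),'tilt back',np.degrees(np.arctan2(-(v@EX),v[2])).round(1),'side',round(1000*v@EY,1)))
    print('D',D,out)
E
python3 - <<'E'
from h import *
f=lambda x,y:(280+x/3.5,130+y/3.5)
tilt([.5115,.1582,.1925],((f(275,424)[0]+f(394,404)[0])/2,(f(275,424)[1]+f(394,404)[1])/2))
for g in (.010,.014,.018):
  tilt([.4256,.1439,.1805],f(342.5,382.5),gup=g,L=.117+g)
  tilt([.437,.1458,.1904],f(331,383),gup=g,L=.117+g)
E
```

```text
D 0.004710519437642446 [(array([0.624 , 0.119 , 0.1521]), 'tilt back', np.float64(62.5), 'side', np.float64(57.3)), (array([0.5164, 0.1564, 0.0756]), 'tilt back', np.float64(2.0), 'side', np.float64(2.5))]
D -0.0009255617263130844 [(array([0.5032, 0.1639, 0.0874]), 'tilt back', np.float64(37.7), 'side', np.float64(-6.9))]
D -0.0009405114447118557 [(array([0.5125, 0.154 , 0.0941]), 'tilt back', np.float64(35.5), 'side', np.float64(4.4))]
D -0.000729933714173514 [(array([0.5049, 0.1633, 0.0885]), 'tilt back', np.float64(37.5), 'side', np.float64(-6.0))]
D -0.0007703972839707696 [(array([0.5142, 0.1534, 0.0953]), 'tilt back', np.float64(35.3), 'side', np.float64(5.3))]
D -0.0005248988224981765 [(array([0.5066, 0.1627, 0.0897]), 'tilt back', np.float64(37.3), 'side', np.float64(-5.2))]
D -0.0005908500135891614 [(array([0.5159, 0.1528, 0.0964]), 'tilt back', np.float64(35.2), 'side', np.float64(6.1))]
```

Run:
```python
from h import *
a=cap('top','t12');a=cv2.imread('pics/t12.png')[230:360,180:320]; cv2.imwrite('pics/t12c.png',cv2.resize(a,None,fx=4.5,fy=4.5,interpolation=cv2.INTER_CUBIC))
togo(None)
```

```text
t 9.15 pos [0.4258 0.1439 0.1806] yawy 99.61 tilt z [ 0.007 -0.003 -1.   ] F [1.44 0.67 2.01] M [ 0.13 -0.51 -0.01] w 0.5045 j [-0.7  -0.06  0.26  2.01  0.02  1.18  1.29]
```

View pics/t12c.png

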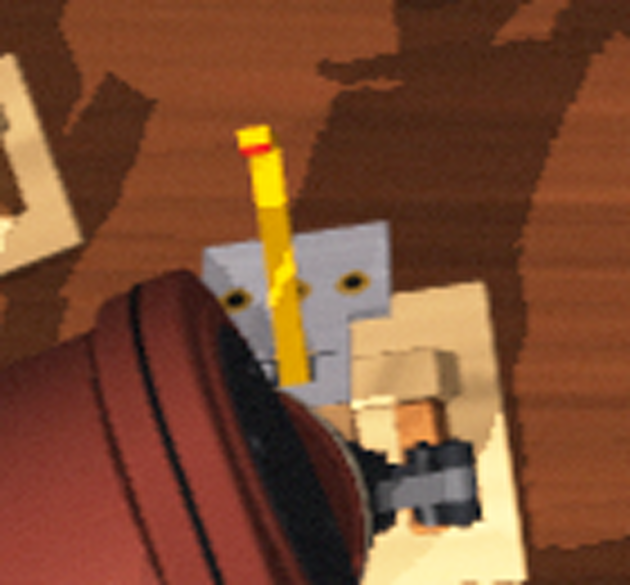

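Run:
```python
from h import *
S=lambda x,y:ray('scene',280+x/3.5,130+y/3.5)
T=lambda x,y:ray('top',180+x/4.5,230+y/4.5)
a=tri([S(285,392),T(388,222)]);b=tri([S(400,372),T(203,248)]);c=tri([S(266,308),T(391,308)])
for p in (a,b,c):print(p[0].round(4),np.round(p[1],4))
v=c[0]-a[0];print(np.linalg.norm(v),np.degrees(np.arctan2(-(v@EX),v[2])))
m=(a[0]+b[0])/2
G=np.array([.4258,.1439,.1946]);v=G-m;print(m,np.linalg.norm(v),np.degrees(np.arctan2(-(v@EX),v[2])))
# tip
print(tri([S(380,275),T(256,140)]))
```

```text
[0.5238 0.1237 0.0986] [0.0006 0.0006]
[0.5125 0.1935 0.0974] [0. 0.]
[0.4904 0.1189 0.1326] [0.001 0.001]
0.047939221792095754 44.850303191209704
[0.51817813 0.15862907 0.09801259] 0.13446112082938996 44.08240533653075
(array([0.54649625, 0.16280376, 0.18155311]), [np.float64(0.00015763960267391842), np.float64(0.00015763960267395292)])
```

Call:
{"api": "servo_tool", "payload": {"series": [{"dx": 0.2,"dy": 0,"dz": -0.1,"roll": 0,"fingers": 3.0},{"dx": 0.25,"dy": 0,"dz": -0.1,"roll": 0,"fingers": 3.0},{"dx": 0.25,"dy": 0,"dz": -0.1,"roll": 0,"fingers": 3.0},{"dx": 0,"dy": 0,"dz": 0,"roll": 0,"fingers": 3.0},{"dx": 0,"dy": 0,"dz": 0,"roll": 0,"fingers": 3.0}], "force": 20}}

```text
time: 9.65
eef_pos: [0.4199, 0.1427, 0.1838]
eef_rot: [-0.262, 3.121, -0.006]
contact_force: [2.3, 0.8, 2.3]
width: 0.51
```

Run:
```python
from h import *
togo(None)
a=cap('scene','s13');a=cv2.imread('pics/s13.png')[130:290,280:460]; cv2.imwrite('pics/s13c.png',cv2.resize(a,None,fx=3.5,fy=3.5,interpolation=cv2.INTER_CUBIC))
a=cap('top','t13');a=cv2.imread('pics/t13.png')[230:360,180:320]; cv2.imwrite('pics/t13c.png',cv2.resize(a,None,fx=4.5,fy=4.5,interpolation=cv2.INTER_CUBIC))
togo(None)
```

```text
t 9.65 pos [0.4199 0.1427 0.1838] yawy 99.58 tilt z [ 0.009 -0.003 -1.   ] F [2.33 0.78 2.27] M [ 0.15 -0.77  0.01] w 0.51 j [-0.7  -0.08  0.25  2.02  0.03  1.19  1.28]
t 9.75 pos [0.4199 0.1427 0.1837] yawy 99.58 tilt z [ 0.009 -0.003 -1.   ] F [2.01 0.66 1.86] M [ 0.17 -0.71 -0.  ] w 0.509 j [-0.7  -0.08  0.25  2.02  0.03  1.19  1.28]
```

View pics/t13c.png

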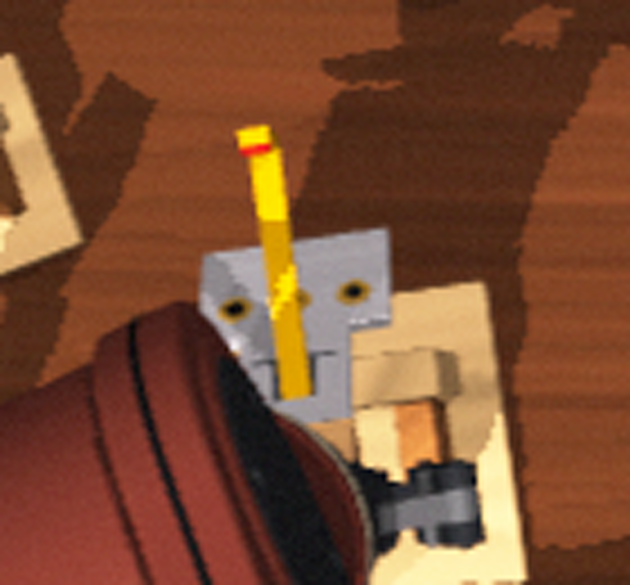

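View pics/s13c.png

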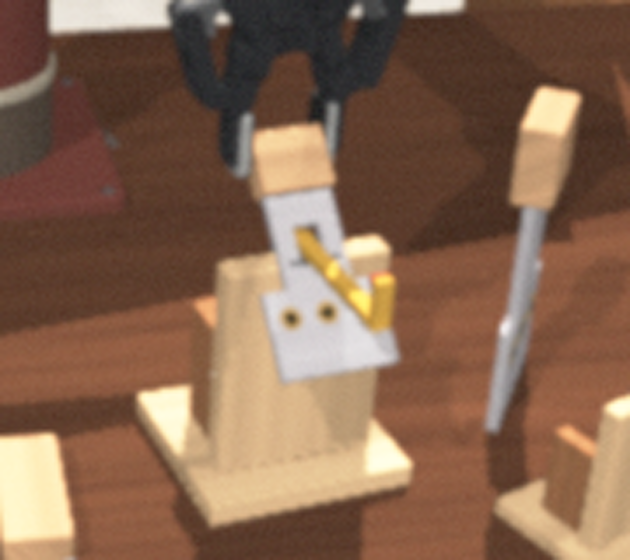

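Run:
```python
from h import *
S=lambda x,y:ray('scene',280+x/3.5,130+y/3.5)
T=lambda x,y:ray('top',180+x/4.5,230+y/4.5)
a=tri([S(285,382),T(389,230)]);b=tri([S(398,359),T(203,253)]);c=tri([S(263,297),T(392,317)])
for p in (a,b,c):print(p[0].round(4),np.round(p[1],4))
v=c[0]-a[0];print(np.linalg.norm(v),np.degrees(np.arctan2(-(v@EX),v[2])))
m=(a[0]+b[0])/2
G=np.array([.4199,.1427,.1978]);v=G-m;print(m,np.linalg.norm(v),np.degrees(np.arctan2(-(v@EX),v[2])))
# P->G
P=np.array([.470,.150])+.0045*EX[:2]
d=G[:2]-P; print('P-G',d@EX[:2]*1e3,1e3*(G[2]-.154))
```

```text
[0.5207 0.1235 0.1031] [0.0013 0.0013]
[0.5103 0.1923 0.1047] [0.0001 0.0001]
[0.4869 0.1179 0.1377] [0.0009 0.0009]
0.04867897557683449 44.66418516063971
[0.51548923 0.1578988  0.10390554] 0.13484982009314708 45.86902115097888
P-G -55.1177561597982 43.800000000000004
```

Call:
{"api": "servo_tool", "payload": {"series": [{"dx": -0.1,"dy": 0,"dz": -0.15,"roll": 0,"fingers": 3.0},{"dx": -0.3,"dy": 0,"dz": -0.15,"roll": 0,"fingers": 3.0},{"dx": -0.3,"dy": 0,"dz": -0.05,"roll": 0,"fingers": 3.0},{"dx": 0,"dy": 0,"dz": 0,"roll": 0,"fingers": 3.0},{"dx": 0,"dy": 0,"dz": 0,"roll": 0,"fingers": 3.0}], "force": 40}}

```text
time: 10.25
eef_pos: [0.4243, 0.143, 0.1849]
eef_rot: [-0.262, 3.13, -0.011]
contact_force: [0.4, 0.3, -1.3]
width: 0.505
```

Run:
```python
from h import *
togo(None)
a=cap('scene','s14');a=cv2.imread('pics/s14.png')[130:290,280:460]; cv2.imwrite('pics/s14c.png',cv2.resize(a,None,fx=3.5,fy=3.5,interpolation=cv2.INTER_CUBIC))
togo(None)
```

```text
t 10.25 pos [0.4243 0.143  0.1849] yawy 99.59 tilt z [ 0.001 -0.007 -1.   ] F [ 0.42  0.29 -1.29] M [-0.05  0.1  -0.03] w 0.5052 j [-0.7  -0.06  0.26  2.01  0.02  1.2   1.29]
t 10.3 pos [0.4243 0.1429 0.1849] yawy 99.58 tilt z [ 0.001 -0.007 -1.   ] F [ 0.06  0.01 -1.32] M [-0.02  0.08  0.07] w 0.5053 j [-0.7  -0.06  0.26  2.01  0.02  1.2   1.29]
```

View pics/s14c.png

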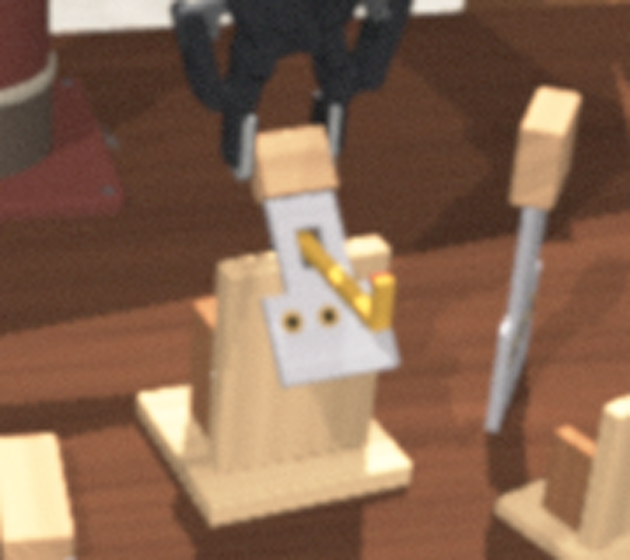

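Call:
{"api": "servo_tool", "payload": {"series": [{"dx": -0.8,"dy": 0,"dz": -0.15,"roll": 0,"fingers": 3.0},{"dx": -1.0,"dy": 0,"dz": 0,"roll": 0,"fingers": 3.0},{"dx": -1.0,"dy": 0,"dz": 0,"roll": 0,"fingers": 3.0},{"dx": -1.0,"dy": 0,"dz": 0,"roll": 0,"fingers": 3.0},{"dx": -0.5,"dy": 0,"dz": 0,"roll": 0,"fingers": 3.0}], "force": 40}}

```text
time: 10.8
eef_pos: [0.4703, 0.1508, 0.1864]
eef_rot: [-0.263, 3.13, -0.011]
contact_force: [-0.9, 0.7, -1.2]
width: 0.506
```

Run:
```python
from h import *
togo(None)
```

```text
t 10.8 pos [0.4703 0.1508 0.1864] yawy 99.61 tilt z [ 0.002 -0.007 -1.   ] F [-0.87  0.69 -1.24] M [0.01 0.09 0.01] w 0.5058 j [-0.68  0.04  0.28  1.91 -0.    1.2   1.34]
```

Call:
{"api": "servo_tool", "payload": {"series": [{"dx": -0.8,"dy": 0,"dz": 0,"roll": 0,"fingers": 3.0},{"dx": -1.0,"dy": 0,"dz": 0,"roll": 0,"fingers": 3.0},{"dx": -0.8,"dy": 0,"dz": 0,"roll": 0,"fingers": 3.0},{"dx": -0.5,"dy": 0,"dz": 0,"roll": 0,"fingers": 3.0},{"dx": 0,"dy": 0,"dz": 0,"roll": 0,"fingers": 3.0}], "force": 40}}

```text
time: 11.3
eef_pos: [0.5045, 0.1564, 0.1858]
eef_rot: [-0.263, 3.13, -0.012]
contact_force: [0.4, 0.0, -1.8]
width: 0.508
```

Run:
```python
from h import *
togo(None)
a=cap('scene','s15');a=cv2.imread('pics/s15.png')[130:290,280:460]; cv2.imwrite('pics/s15c.png',cv2.resize(a,None,fx=3.5,fy=3.5,interpolation=cv2.INTER_CUBIC))
a=cap('top','t15');a=cv2.imread('pics/t15.png')[210:340,180:320]; cv2.imwrite('pics/t15c.png',cv2.resize(a,None,fx=4.5,fy=4.5,interpolation=cv2.INTER_CUBIC))
a=cap('wrist','w15')
togo(None)
```

```text
t 11.3 pos [0.5045 0.1564 0.1858] yawy 99.59 tilt z [ 0.001 -0.008 -1.   ] F [ 0.35  0.04 -1.81] M [-0.    0.12  0.03] w 0.508 j [-0.67  0.11  0.3   1.83 -0.03  1.2   1.38]
t 11.45 pos [0.5036 0.1563 0.1859] yawy 99.6 tilt z [ 0.001 -0.008 -1.   ] F [-0.42  0.47 -1.27] M [ 0.02  0.17 -0.07] w 0.5059 j [-0.67  0.11  0.3   1.84 -0.03  1.2   1.38]
```

View pics/s15c.png

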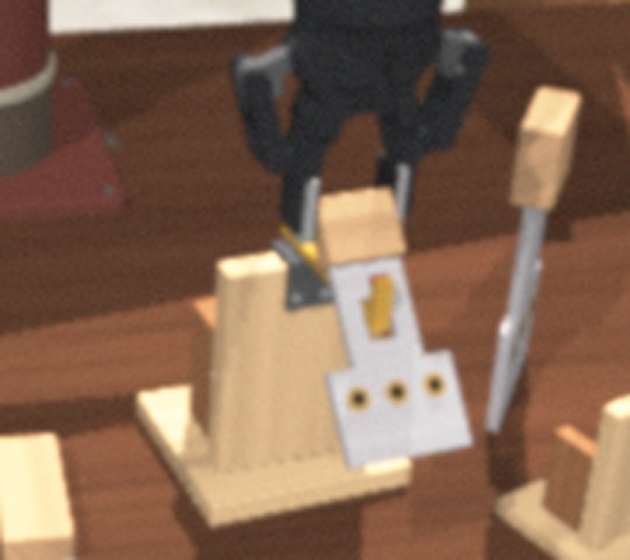

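View pics/t15c.png

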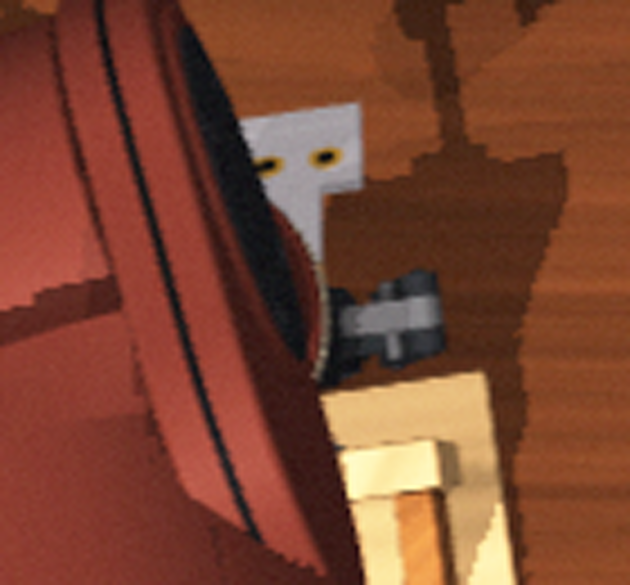

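View pics/w15.png

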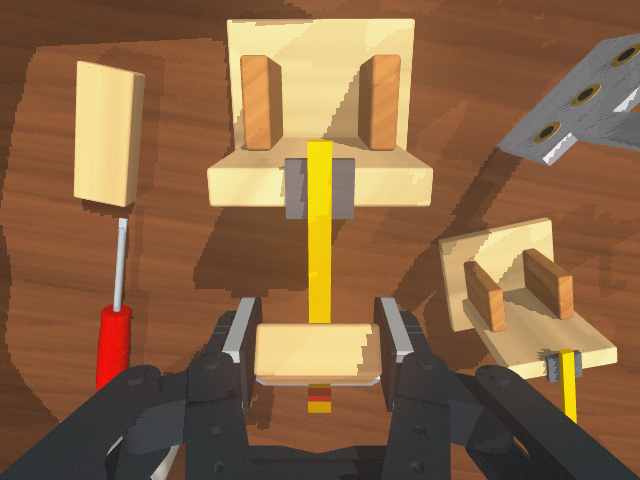

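Call:
{"api": "servo_tool", "payload": {"series": [{"dx": -0.15,"dy": 0,"dz": 0,"roll": 0,"fingers": 3.0},{"dx": -0.15,"dy": 0,"dz": 0,"roll": 0,"fingers": 3.0},{"dx": -0.15,"dy": 0,"dz": 0,"roll": 0,"fingers": 3.0},{"dx": -0.1,"dy": 0,"dz": 0,"roll": 0,"fingers": 3.0},{"dx": 0,"dy": 0,"dz": 0,"roll": 0,"fingers": 3.0}], "force": 40}}

```text
time: 11.95
eef_pos: [0.5085, 0.1573, 0.1862]
eef_rot: [0.264, -3.13, 0.011]
contact_force: [-0.7, 0.5, -0.3]
width: 0.508
```

Run:
```python
from h import *
togo(None)
```

```text
t 11.95 pos [0.5085 0.1573 0.1862] yawy 99.63 tilt z [ 0.    -0.007 -1.   ] F [-0.67  0.51 -0.29] M [-0.04  0.26 -0.04] w 0.5085 j [-0.66  0.12  0.3   1.82 -0.03  1.2   1.38]
```

Call:
{"api": "servo_tool", "payload": {"series": [{"dx": -0.1,"dy": 0,"dz": 0,"roll": 0,"fingers": 3.0},{"dx": -0.1,"dy": 0,"dz": 0,"roll": 0,"fingers": 3.0},{"dx": 0,"dy": 0,"dz": 0,"roll": 0,"fingers": 3.0},{"dx": 0,"dy": 0,"dz": 0,"roll": 0,"fingers": 3.0},{"dx": 0,"dy": 0,"dz": 0,"roll": 0,"fingers": 3.0}], "force": 40}}

```text
time: 12.45
eef_pos: [0.5088, 0.1573, 0.1859]
eef_rot: [0.264, -3.126, 0.012]
contact_force: [-1.8, -0.7, -1.3]
width: 0.509
```

Run:
```python
from h import *
togo(None)
a=cap('scene','s16');a=cv2.imread('pics/s16.png')[170:270,340:440]; cv2.imwrite('pics/s16c.png',cv2.resize(a,None,fx=6,fy=6,interpolation=cv2.INTER_CUBIC))
togo(None)
```

```text
t 12.45 pos [0.5088 0.1573 0.1859] yawy 99.64 tilt z [-0.004 -0.008 -1.   ] F [-1.77 -0.69 -1.3 ] M [-0.11  0.57 -0.06] w 0.5089 j [-0.66  0.13  0.3   1.82 -0.03  1.21  1.39]
t 12.5 pos [0.5088 0.1574 0.1859] yawy 99.64 tilt z [-0.004 -0.008 -1.   ] F [-1.55 -1.22 -0.24] M [-0.09  0.49  0.04] w 0.5041 j [-0.66  0.13  0.3   1.82 -0.03  1.21  1.39]
```

View pics/s16c.png

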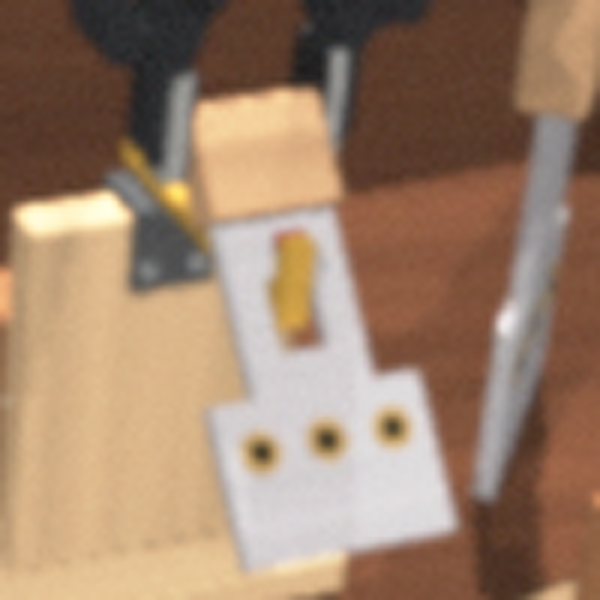

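Call:
{"api": "servo_tool", "payload": {"series": [{"dx": 0.15,"dy": 0,"dz": 0,"roll": 0,"fingers": 3.0},{"dx": 0.15,"dy": 0,"dz": 0,"roll": 0,"fingers": 3.0},{"dx": 0.15,"dy": 0,"dz": 0,"roll": 0,"fingers": 3.0},{"dx": 0.05,"dy": 0,"dz": 0,"roll": 0,"fingers": 3.0},{"dx": 0,"dy": 0,"dz": 0,"roll": 0,"fingers": 3.0}], "force": 40}}

```text
time: 13.0
eef_pos: [0.5045, 0.1566, 0.1862]
eef_rot: [0.264, -3.129, 0.011]
contact_force: [0.4, 0.0, -1.4]
width: 0.506
```

Run:
```python
from h import *
togo(None)
```

```text
t 13.0 pos [0.5045 0.1566 0.1862] yawy 99.63 tilt z [-0.001 -0.007 -1.   ] F [ 0.42  0.04 -1.4 ] M [-0.06  0.08  0.01] w 0.5058 j [-0.67  0.12  0.3   1.83 -0.03  1.2   1.38]
```

Call:
{"api": "servo_tool", "payload": {"series": [{"dx": 0.05,"dy": 0,"dz": -0.1,"roll": 0,"fingers": 3.0},{"dx": 0,"dy": 0,"dz": -0.2,"roll": 0,"fingers": 3.0},{"dx": 0,"dy": 0,"dz": -0.2,"roll": 0,"fingers": 3.0},{"dx": 0,"dy": 0,"dz": 0,"roll": 0,"fingers": 3.0},{"dx": 0,"dy": 0,"dz": 0,"roll": 0,"fingers": 3.0}], "force": 40}}

```text
time: 13.5
eef_pos: [0.5042, 0.1567, 0.1918]
eef_rot: [0.264, -3.129, 0.011]
contact_force: [-0.2, 0.3, -1.7]
width: 0.501
```

Run:
```python
from h import *
togo(None)
```

```text
t 13.5 pos [0.5042 0.1567 0.1918] yawy 99.63 tilt z [-0.001 -0.007 -1.   ] F [-0.18  0.25 -1.74] M [-0.01  0.08 -0.01] w 0.5015 j [-0.67  0.11  0.3   1.83 -0.03  1.21  1.38]
```

Call:
{"api": "servo_tool", "payload": {"series": [{"dx": 0,"dy": 0,"dz": -0.2,"roll": 0,"fingers": 3.0},{"dx": 0,"dy": 0,"dz": -0.2,"roll": 0,"fingers": 3.0},{"dx": 0,"dy": 0,"dz": -0.2,"roll": 0,"fingers": 3.0},{"dx": 0,"dy": 0,"dz": 0,"roll": 0,"fingers": 3.0},{"dx": 0,"dy": 0,"dz": 0,"roll": 0,"fingers": 3.0}], "force": 40}}

```text
time: 14.0
eef_pos: [0.5043, 0.1567, 0.1985]
eef_rot: [0.264, -3.129, 0.011]
contact_force: [1.3, 0.2, -2.2]
width: 0.507
```

Run:
```python
from h import *
togo(None)
a=cap('scene','s17');a=cv2.imread('pics/s17.png')[170:270,340:440]; cv2.imwrite('pics/s17c.png',cv2.resize(a,None,fx=6,fy=6,interpolation=cv2.INTER_CUBIC))
```

```text
t 14.0 pos [0.5043 0.1567 0.1985] yawy 99.63 tilt z [-0.    -0.007 -1.   ] F [ 1.31  0.19 -2.17] M [ 0.03  0.08 -0.01] w 0.5066 j [-0.67  0.1   0.3   1.82 -0.03  1.23  1.38]
```

View pics/s17c.png

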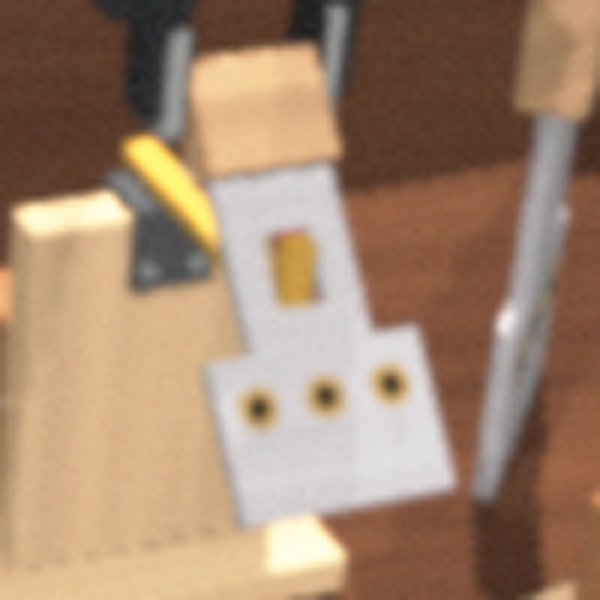

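Call:
{"api": "servo_tool", "payload": {"series": [{"dx": 0,"dy": 0,"dz": -0.15,"roll": 0,"fingers": 3.0},{"dx": 0,"dy": 0,"dz": -0.15,"roll": 0,"fingers": 3.0},{"dx": 0,"dy": 0,"dz": -0.1,"roll": 0,"fingers": 3.0},{"dx": 0,"dy": 0,"dz": 0,"roll": 0,"fingers": 3.0},{"dx": 0,"dy": 0,"dz": 0,"roll": 0,"fingers": 3.0}], "force": 40}}

```text
time: 14.55
eef_pos: [0.5042, 0.1567, 0.2027]
eef_rot: [0.264, -3.129, 0.011]
contact_force: [0.8, 0.4, -2.2]
width: 0.505
```

Run:
```python
from h import *
togo(None)
```

```text
t 14.55 pos [0.5042 0.1567 0.2027] yawy 99.63 tilt z [-0.001 -0.007 -1.   ] F [ 0.82  0.36 -2.2 ] M [-0.06  0.09 -0.01] w 0.5053 j [-0.67  0.1   0.3   1.81 -0.02  1.24  1.38]
```

Call:
{"api": "servo_tool", "payload": {"series": [{"dx": 0,"dy": 0,"dz": -0.15,"roll": 0,"fingers": 3.0},{"dx": 0,"dy": 0,"dz": -0.15,"roll": 0,"fingers": 3.0},{"dx": 0,"dy": 0,"dz": -0.1,"roll": 0,"fingers": 3.0},{"dx": 0,"dy": 0,"dz": 0,"roll": 0,"fingers": 3.0},{"dx": 0,"dy": 0,"dz": 0,"roll": 0,"fingers": 3.0}], "force": 40}}

```text
time: 15.05
eef_pos: [0.5043, 0.1567, 0.2071]
eef_rot: [0.264, -3.129, 0.011]
contact_force: [-0.4, 0.5, -2.1]
width: 0.507
```

Run:
```python
from h import *
togo(None)
a=cap('scene','s18');a=cv2.imread('pics/s18.png')[170:270,340:440]; cv2.imwrite('pics/s18c.png',cv2.resize(a,None,fx=6,fy=6,interpolation=cv2.INTER_CUBIC))
```

```text
t 15.05 pos [0.5043 0.1567 0.2071] yawy 99.63 tilt z [-0.001 -0.007 -1.   ] F [-0.37  0.47 -2.09] M [0.03 0.12 0.03] w 0.5074 j [-0.67  0.1   0.3   1.81 -0.02  1.25  1.38]
```

View pics/s18c.png

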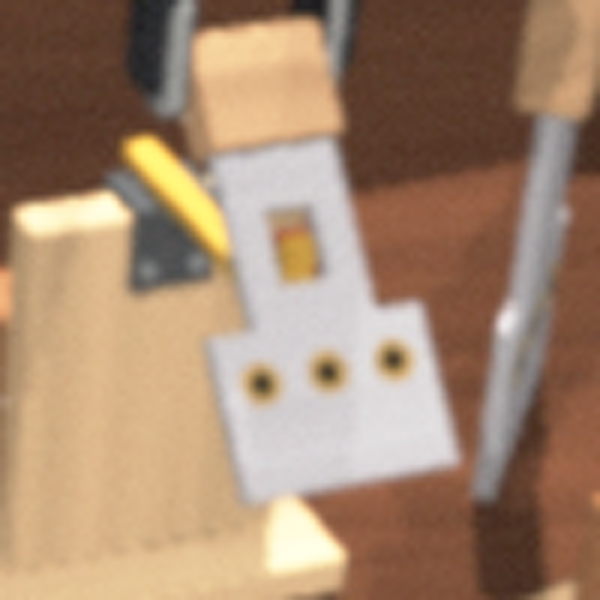

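Call:
{"api": "servo_tool", "payload": {"series": [{"dx": 0,"dy": 0,"dz": -0.2,"roll": 0,"fingers": 3.0},{"dx": 0,"dy": 0,"dz": -0.3,"roll": 0,"fingers": 3.0},{"dx": 0,"dy": 0,"dz": -0.3,"roll": 0,"fingers": 3.0},{"dx": 0,"dy": 0,"dz": -0.3,"roll": 0,"fingers": 3.0},{"dx": 0,"dy": 0,"dz": -0.3,"roll": 0,"fingers": 3.0}], "force": 40}}

```text
time: 15.6
eef_pos: [0.5041, 0.1568, 0.2219]
eef_rot: [0.264, -3.129, 0.011]
contact_force: [-0.3, 1.0, -1.5]
width: 0.503
```

Run:
```python
from h import *
togo(None)
```

```text
t 15.6 pos [0.5041 0.1568 0.2219] yawy 99.63 tilt z [-0.001 -0.007 -1.   ] F [-0.34  1.   -1.49] M [-0.06  0.04  0.04] w 0.5034 j [-0.67  0.09  0.3   1.78 -0.02  1.28  1.37]
```

Call:
{"api": "servo_tool", "payload": {"series": [{"dx": 0,"dy": 0,"dz": -0.6,"roll": 0,"fingers": 3.0},{"dx": 0,"dy": 0,"dz": -1.0,"roll": 0,"fingers": 3.0},{"dx": 0,"dy": 0,"dz": -1.5,"roll": 0,"fingers": 3.0},{"dx": 0,"dy": 0,"dz": -1.5,"roll": 0,"fingers": 3.0},{"dx": 0,"dy": 0,"dz": -1.0,"roll": 0,"fingers": 3.0}], "force": 40}}

```text
time: 16.1
eef_pos: [0.5038, 0.157, 0.2818]
eef_rot: [0.263, -3.128, 0.012]
contact_force: [0.5, -0.9, -0.5]
width: 0.504
```

Run:
```python
from h import *
togo([.58,-.236,.28])
a=cap('scene','s19')
```

```text
t 16.1 pos [0.5038 0.157  0.2818] yawy 99.62 tilt z [-0.002 -0.008 -1.   ] F [ 0.49 -0.9  -0.49] M [ 0.01  0.02 -0.03] w 0.504 j [-0.68  0.06  0.3   1.69 -0.01  1.4   1.36]
togo cm tool [ -0.94 -40.02   0.47]
```

View pics/s19.png

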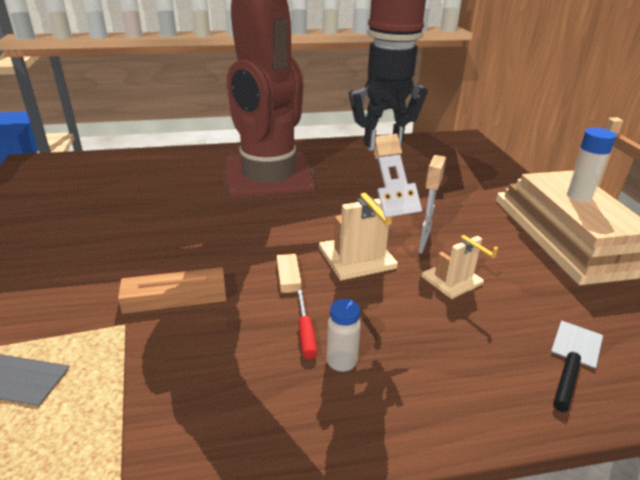

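Call:
{"api": "servo_tool", "payload": {"series": [{"dx": 0,"dy": -1.0,"dz": 0,"roll": 0.07,"fingers": 3.0},{"dx": 0,"dy": -2.0,"dz": 0,"roll": 0.066,"fingers": 3.0},{"dx": 0.8,"dy": -3.0,"dz": 0,"roll": 0,"fingers": 3.0},{"dx": 0.8,"dy": -3.0,"dz": 0,"roll": 0,"fingers": 3.0},{"dx": 0.8,"dy": -3.0,"dz": 0,"roll": 0,"fingers": 3.0}], "force": 40}}

```text
time: 16.65
eef_pos: [0.4867, 0.0384, 0.2843]
eef_rot: [-0.055, 3.14, -0.009]
contact_force: [0.1, -0.0, -1.1]
width: 0.504
```

Call:
{"api": "servo_tool", "payload": {"series": [{"dx": 0.8,"dy": -3.0,"dz": 0,"roll": 0,"fingers": 3.0},{"dx": 0.8,"dy": -3.0,"dz": 0,"roll": 0,"fingers": 3.0},{"dx": 0.8,"dy": -3.0,"dz": 0,"roll": 0,"fingers": 3.0},{"dx": 0.8,"dy": -3.0,"dz": 0,"roll": 0,"fingers": 3.0},{"dx": 0.8,"dy": -3.0,"dz": 0,"roll": 0,"fingers": 3.0}], "force": 40}}

```text
time: 17.15
eef_pos: [0.4493, -0.1192, 0.285]
eef_rot: [-0.055, 3.14, -0.007]
contact_force: [0.6, 0.2, -1.8]
width: 0.504
```

Call:
{"api": "servo_tool", "payload": {"series": [{"dx": 0.8,"dy": -3.0,"dz": 0,"roll": 0,"fingers": 3.0},{"dx": 0.8,"dy": -3.0,"dz": 0,"roll": 0,"fingers": 3.0},{"dx": 0.8,"dy": -3.0,"dz": 0,"roll": 0,"fingers": 3.0},{"dx": 0,"dy": -1.5,"dz": 0,"roll": 0,"fingers": 3.0},{"dx": 0,"dy": 0,"dz": 0,"roll": 0,"fingers": 3.0}], "force": 40}}

```text
time: 17.65
eef_pos: [0.4252, -0.234, 0.286]
eef_rot: [-0.044, 3.138, -0.007]
contact_force: [-0.3, 0.2, -1.0]
width: 0.508
```

Run:
```python
from h import *
togo([.411,-.235,.28])
a=cap('scene','s20');a=cap('top','t20');a=cap('wrist','w20')
togo(None)
```

```text
t 17.65 pos [ 0.4252 -0.234   0.286 ] yawy 91.59 tilt z [ 0.003 -0.005 -1.   ] F [-0.29  0.23 -0.98] M [-0.02  0.15  0.01] w 0.5077 j [-0.34 -0.09  0.72  1.8   0.06  1.4   1.96]
togo cm tool [ 1.42 -0.06  0.6 ]
t 17.8 pos [ 0.4259 -0.231   0.2858] yawy 91.83 tilt z [ 0.003 -0.004 -1.   ] F [-0.4   0.7  -1.38] M [0.05 0.04 0.  ] w 0.5063 j [-0.34 -0.09  0.71  1.8   0.06  1.4   1.96]
```

View pics/s20.png

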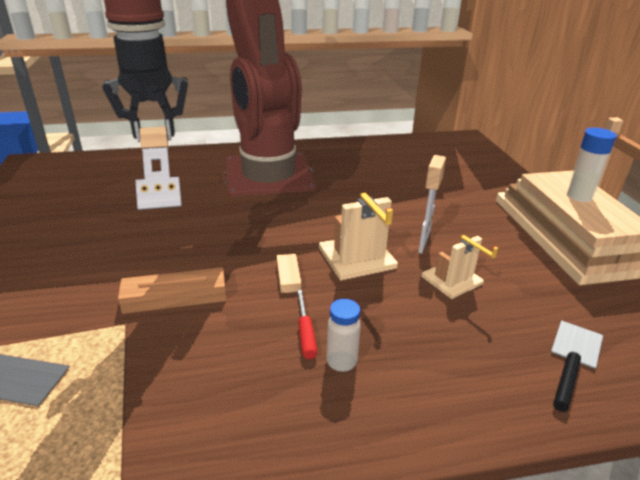

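View pics/t20.png

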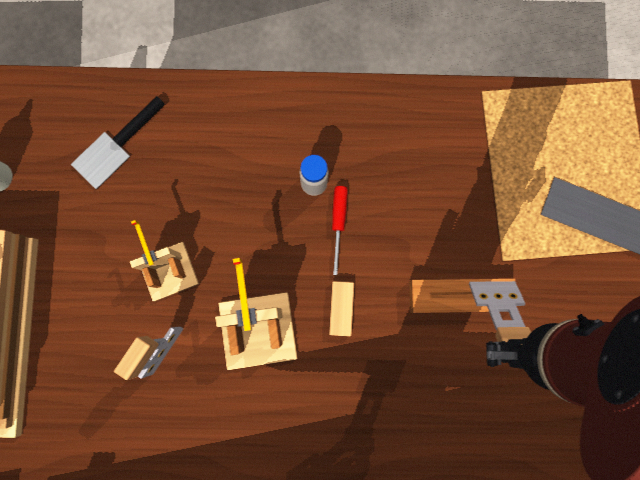

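View pics/w20.png

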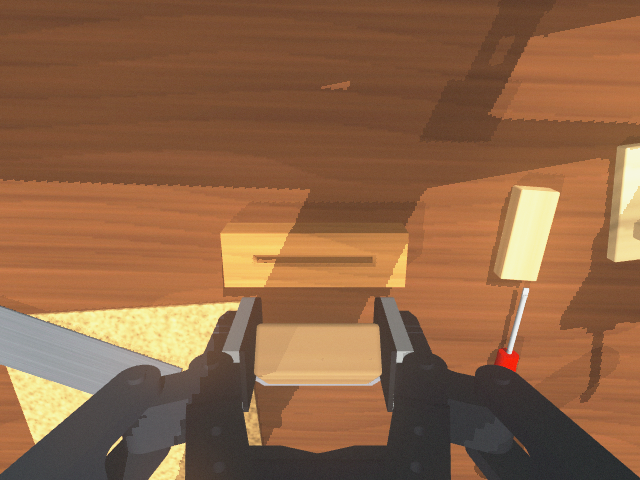

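Run:
```python
import cv2
r=lambda f,y0,y1,x0,x1,s,o:cv2.imwrite('pics/%s.png'%o,cv2.resize(cv2.imread('pics/%s.png'%f)[y0:y1,x0:x1],None,fx=s,fy=s,interpolation=cv2.INTER_CUBIC))
r('s20',115,315,100,240,4,'s20c') if 0 else r('s20',120,320,100,240,3,'s20c')
r('t20',260,350,405,540,5,'t20c')
r('w20',215,305,205,425,3.5,'w20c')
```

```text
(no output)
```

View pics/s20c.png

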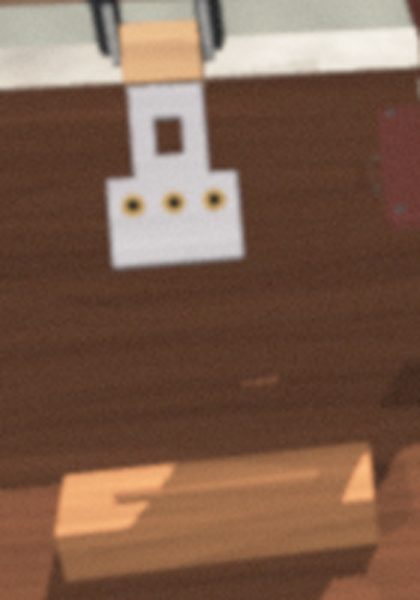

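View pics/t20c.png

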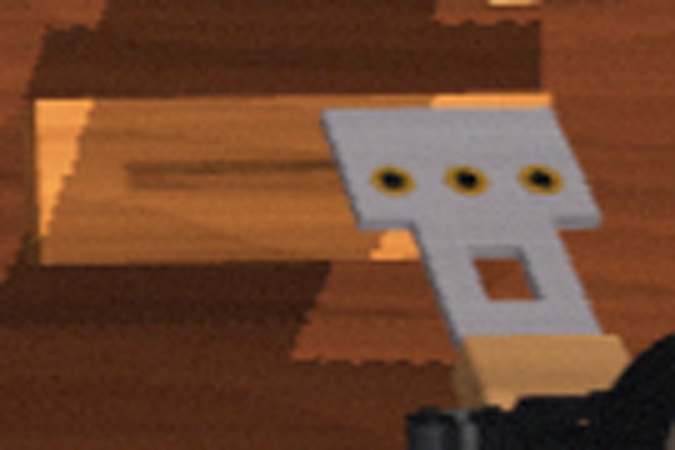

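View pics/w20c.png

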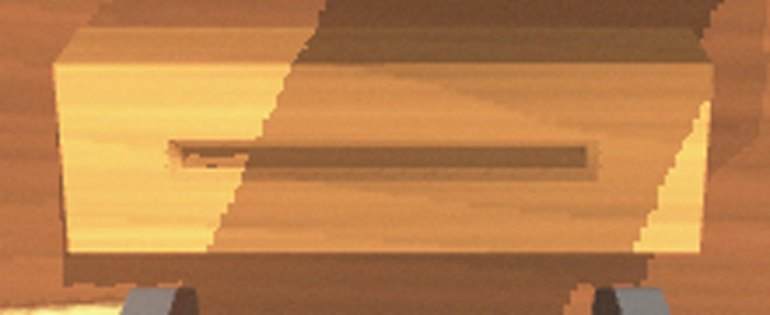

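Run:
```python
from h import *
S=lambda x,y:ray('scene',100+x/3,120+y/3)
T=lambda x,y:ray('top',405+x/5,260+y/5)
W=lambda x,y,z:onz('wrist',205+x/3.5,215+y/3.5,z)
pts={}
for n,s,t in [('fR',(113,268),(552,106)),('fL',(244,257),(322,112)),('shR',(106,181),(601,220)),('hR',(133,205),(541,180)),('hL',(215,199),(393,180)),('hM',(174,202),(467,180))]:
    p,e=tri([S(*s),T(*t)]);pts[n]=p;print(n,p.round(4),np.round(e,4))
yaw=np.radians(1.8);ex=np.array([np.cos(yaw),np.sin(yaw),0])
fm=(pts['fR']+pts['fL'])/2
G=np.array([.4257,-.2325,.2998])
v=G-fm;print('foot mid',fm.round(4),'G-f',v.round(4),np.linalg.norm(v),'tilt',np.degrees(np.arctan2(-(v@ex),v[2])))
v=pts['shR']-pts['fR'];print('tilt2',np.degrees(np.arctan2(-(v@ex),v[2])),np.linalg.norm(v))
print('wrist rail')
for q in [(56,64),(712,66),(700,250),(68,252),(168,140),(598,140),(598,180),(168,180)]: print(W(*q,.036).round(4))
print('scene rail', [onz('scene',100+x/3,120+y/3,.036).round(4) for x,y in [(63,478),(372,445),(376,508),(57,540),(115,497),(318,473)]])
print('top rail',[onz('top',405+x/5,260+y/5,.036).round(4) for x,y in [(33,99),(552,93),(38,263)]])
```

```text
fR [ 0.5219 -0.2689  0.2033] [0.0001 0.0001]
fL [ 0.5187 -0.1981  0.2025] [0.0001 0.0001]
shR [ 0.4864 -0.2697  0.2395] [0.0005 0.0005]
hR [ 0.4981 -0.2558  0.2293] [0.0003 0.0003]
hL [ 0.4973 -0.2114  0.2294] [0. 0.]
hM [ 0.4977 -0.2337  0.2294] [0.0002 0.0002]
foot mid [ 0.5203 -0.2335  0.2029] G-f [-0.0946  0.001   0.0969] 0.1354212418221429 tilt 44.28666208445992
tilt2 44.41215660688995 0.050701011351266825
wrist rail
[ 0.481  -0.3276  0.036 ]
[ 0.4752 -0.139   0.036 ]
[ 0.5336 -0.1365  0.036 ]
[ 0.5409 -0.3265  0.036 ]
[ 0.5035 -0.2958  0.036 ]
[ 0.4992 -0.1699  0.036 ]
[ 0.5119 -0.1689  0.036 ]
[ 0.5163 -0.296   0.036 ]
scene rail [array([ 0.4863, -0.3308,  0.036 ]), array([ 0.4818, -0.1384,  0.036 ]), array([ 0.5479, -0.1382,  0.036 ]), array([ 0.5482, -0.3265,  0.036 ]), array([ 0.5113, -0.2969,  0.036 ]), array([ 0.5065, -0.1732,  0.036 ])]
top rail [array([ 0.5318, -0.1381,  0.036 ]), array([ 0.5377, -0.3297,  0.036 ]), array([ 0.472 , -0.1398,  0.036 ])]
```

Call:
{"api": "servo_tool", "payload": {"series": [{"dx": 1.3,"dy": 0,"dz": 0,"roll": 0,"fingers": 3.0},{"dx": 1.8,"dy": 0,"dz": 0,"roll": 0,"fingers": 3.0},{"dx": 1.8,"dy": 0,"dz": 0,"roll": 0,"fingers": 3.0},{"dx": 0.4,"dy": 0,"dz": 1.5,"roll": 0,"fingers": 3.0},{"dx": 0,"dy": 0,"dz": 2.5,"roll": 0,"fingers": 3.0}], "force": 40}}

```text
time: 18.3
eef_pos: [0.3752, -0.2267, 0.247]
eef_rot: [-0.068, 3.134, -0.008]
contact_force: [0.4, 0.9, -2.2]
width: 0.502
```

Call:
{"api": "servo_tool", "payload": {"series": [{"dx": 0,"dy": 0,"dz": 3.0,"roll": 0,"fingers": 3.0},{"dx": 0,"dy": 0,"dz": 3.0,"roll": 0,"fingers": 3.0},{"dx": 0,"dy": 0,"dz": 2.5,"roll": 0,"fingers": 3.0},{"dx": 0,"dy": 0,"dz": 1.5,"roll": 0,"fingers": 3.0},{"dx": 0,"dy": 0,"dz": 0,"roll": 0,"fingers": 3.0}], "force": 40}}

```text
time: 18.8
eef_pos: [0.3764, -0.2194, 0.1414]
eef_rot: [-0.086, 3.134, -0.004]
contact_force: [-1.4, 0.8, -1.3]
width: 0.502
```

Run:
```python
from h import *
togo([.3735,-.233,.101])
a=cap('top','t21')
r=lambda f,y0,y1,x0,x1,s,o:cv2.imwrite('pics/%s.png'%o,cv2.resize(cv2.imread('pics/%s.png'%f)[y0:y1,x0:x1],None,fx=s,fy=s,interpolation=cv2.INTER_CUBIC))
r('t21',260,360,405,540,5,'t21c')
togo(None)
```

```text
t 18.8 pos [ 0.3764 -0.2194  0.1414] yawy 93.15 tilt z [ 0.006 -0.002 -1.   ] F [-1.43  0.83 -1.25] M [-0.02  0.07 -0.02] w 0.502 j [-0.34 -0.1   0.74  2.11  0.07  1.1   1.99]
togo cm tool [ 0.39 -1.33  4.05]
t 18.85 pos [ 0.3769 -0.2196  0.1424] yawy 93.15 tilt z [ 0.007 -0.002 -1.   ] F [ 0.01 -0.24 -1.7 ] M [0.03 0.06 0.  ] w 0.5051 j [-0.34 -0.1   0.74  2.11  0.07  1.1   1.99]
```

View pics/t21c.png

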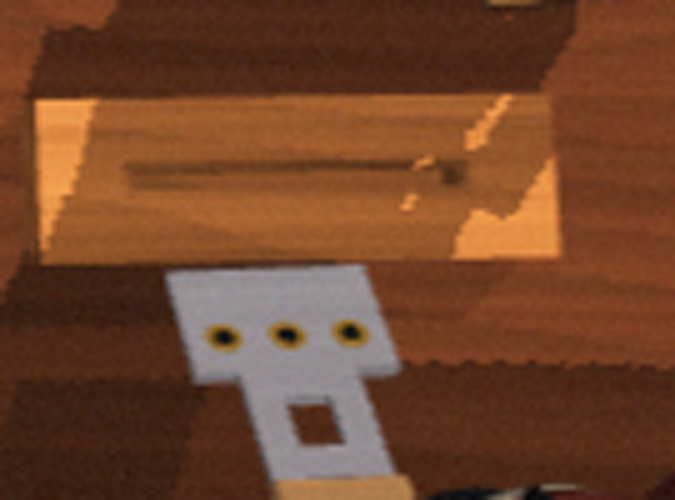

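Call:
{"api": "servo_tool", "payload": {"series": [{"dx": 0,"dy": -0.7,"dz": 1.2,"roll": 0.015,"fingers": 3.0},{"dx": 0,"dy": -0.7,"dz": 1.2,"roll": 0.01,"fingers": 3.0},{"dx": 0,"dy": -0.1,"dz": 1.2,"roll": 0,"fingers": 3.0},{"dx": 0,"dy": 0,"dz": 0.4,"roll": 0,"fingers": 3.0},{"dx": 0,"dy": 0,"dz": 0,"roll": 0,"fingers": 3.0}], "force": 40}}

```text
time: 19.35
eef_pos: [0.3773, -0.2343, 0.1067]
eef_rot: [-0.051, 3.137, -0.0]
contact_force: [-0.0, 0.0, -0.7]
width: 0.502
```

Run:
```python
from h import *
togo([.38,-.233,.101])
```

```text
t 19.35 pos [ 0.3773 -0.2343  0.1067] yawy 91.87 tilt z [ 0.004 -0.    -1.   ] F [-0.02  0.04 -0.66] M [-0.05  0.06 -0.06] w 0.5022 j [-0.32 -0.01  0.79  2.13  0.    1.01  2.07]
togo cm tool [-0.27  0.12  0.57]
```

Call:
{"api": "servo_tool", "payload": {"series": [{"dx": -0.4,"dy": 0,"dz": 0.15,"roll": 0,"fingers": 3.0},{"dx": -0.4,"dy": 0,"dz": 0,"roll": 0,"fingers": 3.0},{"dx": -0.4,"dy": 0,"dz": -0.2,"roll": 0,"fingers": 3.0},{"dx": -0.3,"dy": 0,"dz": -0.2,"roll": 0,"fingers": 3.0},{"dx": 0,"dy": 0,"dz": 0,"roll": 0,"fingers": 3.0}], "force": 20}}

```text
time: 19.85
eef_pos: [0.3815, -0.234, 0.1117]
eef_rot: [0.048, -3.122, -0.012]
contact_force: [-0.9, -0.5, -1.8]
width: 0.507
```

Run:
```python
from h import *
togo(None)
a=cap('top','t22')
r=lambda f,y0,y1,x0,x1,s,o:cv2.imwrite('pics/%s.png'%o,cv2.resize(cv2.imread('pics/%s.png'%f)[y0:y1,x0:x1],None,fx=s,fy=s,interpolation=cv2.INTER_CUBIC))
r('t22',260,360,405,540,5,'t22c')
a=cap('scene','s22');r('s22',140,340,100,260,3,'s22c')
togo(None)
```

```text
t 19.85 pos [ 0.3815 -0.234   0.1117] yawy 91.75 tilt z [-0.02   0.007 -1.   ] F [-0.9  -0.45 -1.76] M [ 0.01  0.05 -0.02] w 0.5065 j [-0.32  0.02  0.79  2.1  -0.01  1.05  2.08]
t 19.95 pos [ 0.3819 -0.2339  0.1115] yawy 91.77 tilt z [-0.018  0.007 -1.   ] F [ 0.87  0.21 -2.16] M [-0.02  0.11 -0.03] w 0.506 j [-0.32  0.02  0.79  2.1  -0.01  1.05  2.08]
```

View pics/t22c.png

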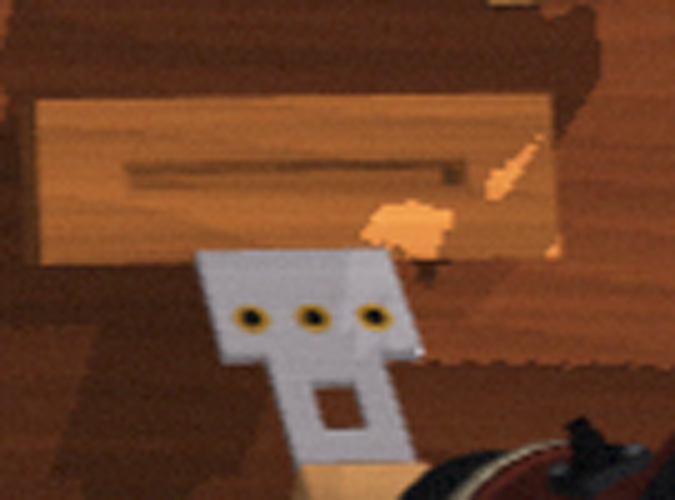

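View pics/s22c.png

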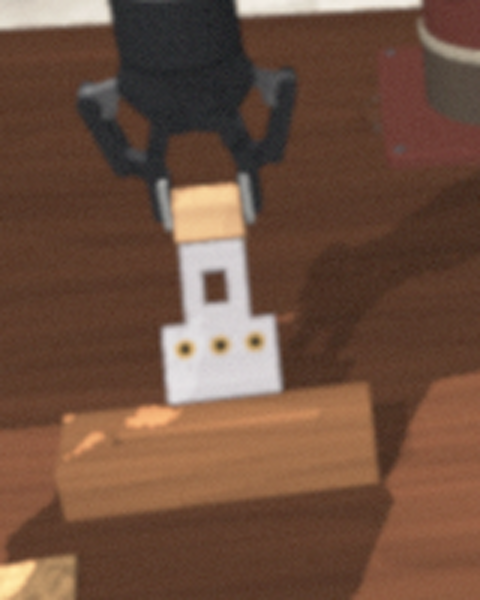

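Run:
```python
from h import *
S=lambda x,y:ray('scene',100+x/3,140+y/3)
T=lambda x,y:ray('top',405+x/5,260+y/5)
P={}
for n,s,t in [('fR',(168,403),(391,250)),('fL',(282,390),(197,252)),('hR',(185,348),(373,317)),('hL',(256,341),(252,317)),('hM',(220,345),(313,317))]:
    p,e=tri([S(*s),T(*t)]);P[n]=p;print(n,p.round(4),np.round(e,4))
fm=(P['fR']+P['fL'])/2; G=np.array([.3819,-.2339,.1255]); v=G-fm; print(fm,np.linalg.norm(v),np.degrees(np.arctan2(-v[0],v[2])))
for nm,s,t in [('railNL',(370,384),(40,263)),('railNR',(63,415),(560,258))]:
    p,e=tri([S(*s),T(*t)]);print(nm,p.round(4),np.round(e,4))
```

```text
fR [ 0.4792 -0.2684  0.0351] [0.0009 0.0009]
fL [ 0.4772 -0.197   0.0356] [0.001 0.001]
hR [ 0.455  -0.255   0.0598] [0. 0.]
hL [ 0.4543 -0.211   0.0601] [0.0008 0.0008]
hM [ 0.4546 -0.2333  0.0596] [0.0003 0.0003]
[ 0.47816362 -0.23273241  0.03537297] 0.13187467041670684 46.88568455976168
railNL [ 0.4721 -0.1407  0.0301] [0.0008 0.0008]
railNR [ 0.4774 -0.3326  0.0318] [0.0001 0.0001]
```

Call:
{"api": "servo_tool", "payload": {"series": [{"dx": 0.5,"dy": 0,"dz": 0,"roll": 0,"fingers": 3.0},{"dx": 0.6,"dy": 0,"dz": 0,"roll": 0,"fingers": 3.0},{"dx": 0,"dy": 0,"dz": 0.7,"roll": 0,"fingers": 3.0},{"dx": 0,"dy": 0,"dz": 0.8,"roll": 0,"fingers": 3.0},{"dx": 0,"dy": 0,"dz": 0.2,"roll": 0,"fingers": 3.0}], "force": 20}}

```text
time: 20.45
eef_pos: [0.371, -0.2334, 0.0941]
eef_rot: [0.051, -3.127, -0.011]
contact_force: [-0.0, -0.3, -1.6]
width: 0.503
```

Run:
```python
from h import *
togo(None)
a=cap('top','t23')
r=lambda f,y0,y1,x0,x1,s,o:cv2.imwrite('pics/%s.png'%o,cv2.resize(cv2.imread('pics/%s.png'%f)[y0:y1,x0:x1],None,fx=s,fy=s,interpolation=cv2.INTER_CUBIC))
r('t23',260,360,405,540,5,'t23c')
a=cap('scene','s23');r('s23',140,340,100,260,3,'s23c')
togo(None)
```

```text
t 20.45 pos [ 0.371  -0.2334  0.0941] yawy 91.87 tilt z [-0.015  0.007 -1.   ] F [-0.02 -0.27 -1.6 ] M [0.  0.1 0. ] w 0.503 j [-0.32  0.02  0.8   2.14 -0.02  1.    2.1 ]
t 20.55 pos [ 0.3712 -0.2335  0.0945] yawy 91.87 tilt z [-0.015  0.007 -1.   ] F [ 1.57  0.44 -1.01] M [-0.05  0.07 -0.  ] w 0.5049 j [-0.32  0.02  0.8   2.14 -0.02  1.    2.09]
```

View pics/t23c.png

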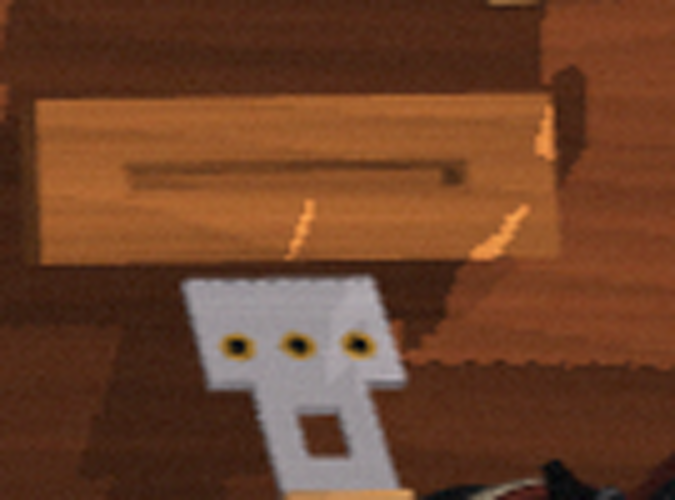

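View pics/s23c.png

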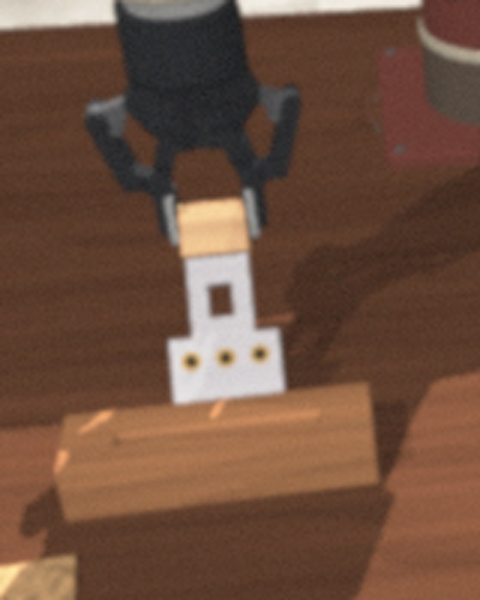

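Call:
{"api": "servo_tool", "payload": {"series": [{"dx": -0.3,"dy": 0,"dz": 0,"roll": 0,"fingers": 3.0},{"dx": -0.3,"dy": 0,"dz": 0,"roll": 0,"fingers": 3.0},{"dx": -0.3,"dy": 0,"dz": 0,"roll": 0,"fingers": 3.0},{"dx": -0.2,"dy": 0,"dz": 0,"roll": 0,"fingers": 3.0},{"dx": 0,"dy": 0,"dz": 0,"roll": 0,"fingers": 3.0}], "force": 20}}

```text
time: 21.05
eef_pos: [0.3791, -0.2334, 0.0934]
eef_rot: [0.049, -3.117, -0.013]
contact_force: [-0.3, -0.8, -2.5]
width: 0.507
```

Run:
```python
from h import *
togo(None)
```

```text
t 21.05 pos [ 0.3791 -0.2334  0.0934] yawy 91.8 tilt z [-0.024  0.008 -1.   ] F [-0.26 -0.77 -2.49] M [-0.02  0.32  0.01] w 0.5068 j [-0.32  0.05  0.8   2.12 -0.04  1.01  2.11]
```

Call:
{"api": "servo_tool", "payload": {"series": [{"dx": -0.3,"dy": 0,"dz": -0.15,"roll": 0,"fingers": 3.0},{"dx": -0.3,"dy": 0,"dz": -0.2,"roll": 0,"fingers": 3.0},{"dx": -0.3,"dy": 0,"dz": -0.2,"roll": 0,"fingers": 3.0},{"dx": -0.3,"dy": 0,"dz": -0.2,"roll": 0,"fingers": 3.0},{"dx": 0,"dy": 0,"dz": 0,"roll": 0,"fingers": 3.0}], "force": 20}}

```text
time: 21.55
eef_pos: [0.3861, -0.2334, 0.0995]
eef_rot: [0.046, -3.103, -0.016]
contact_force: [-2.5, -0.4, -2.4]
width: 0.505
```

Run:
```python
from h import *
togo(None)
r=lambda f,y0,y1,x0,x1,s,o:cv2.imwrite('pics/%s.png'%o,cv2.resize(cv2.imread('pics/%s.png'%f)[y0:y1,x0:x1],None,fx=s,fy=s,interpolation=cv2.INTER_CUBIC))
a=cap('scene','s24');r('s24',140,340,100,260,3,'s24c')
```

```text
t 21.55 pos [ 0.3861 -0.2334  0.0995] yawy 91.69 tilt z [-0.038  0.01  -0.999] F [-2.5  -0.39 -2.35] M [-0.08  0.64  0.  ] w 0.5052 j [-0.32  0.07  0.8   2.09 -0.05  1.04  2.11]
```

View pics/s24c.png

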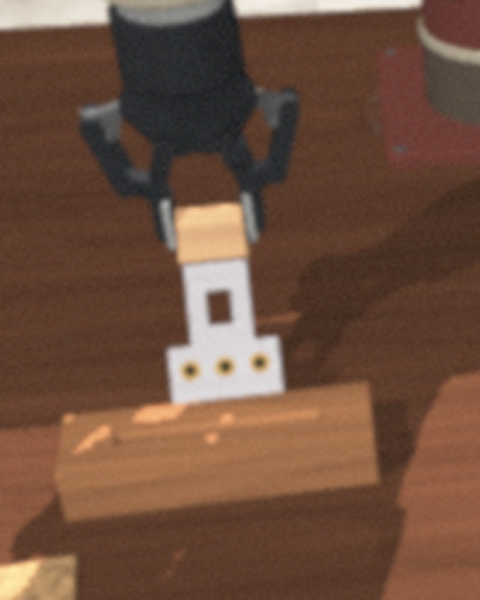

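Call:
{"api": "servo_tool", "payload": {"series": [{"dx": -0.4,"dy": 0,"dz": -0.25,"roll": 0,"fingers": 3.0},{"dx": -0.5,"dy": 0,"dz": -0.3,"roll": 0,"fingers": 3.0},{"dx": -0.5,"dy": 0,"dz": -0.35,"roll": 0,"fingers": 3.0},{"dx": -0.5,"dy": 0,"dz": -0.3,"roll": 0,"fingers": 3.0},{"dx": 0,"dy": 0,"dz": 0,"roll": 0,"fingers": 3.0}], "force": 20}}

```text
time: 22.1
eef_pos: [0.4029, -0.2332, 0.1104]
eef_rot: [0.044, -3.096, -0.018]
contact_force: [-3.5, -0.5, -2.6]
width: 0.508
```

Run:
```python
from h import *
togo(None)
r=lambda f,y0,y1,x0,x1,s,o:cv2.imwrite('pics/%s.png'%o,cv2.resize(cv2.imread('pics/%s.png'%f)[y0:y1,x0:x1],None,fx=s,fy=s,interpolation=cv2.INTER_CUBIC))
a=cap('scene','s25');r('s25',140,340,100,260,3,'s25c')
```

```text
t 22.1 pos [ 0.4029 -0.2332  0.1104] yawy 91.62 tilt z [-0.045  0.011 -0.999] F [-3.55 -0.5  -2.6 ] M [-0.05  0.82  0.03] w 0.508 j [-0.32  0.1   0.79  2.04 -0.07  1.07  2.11]
```

View pics/s25c.png

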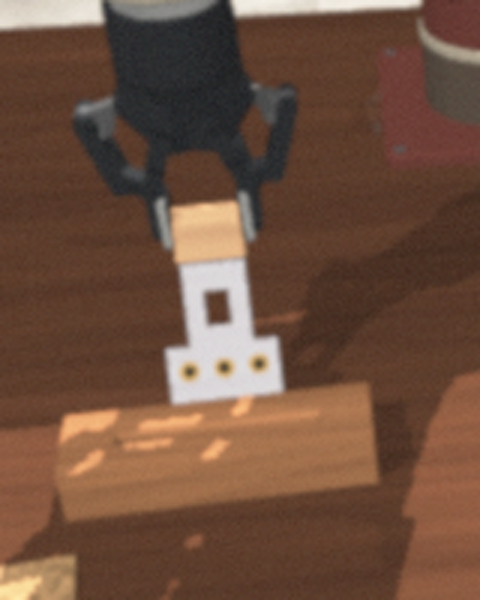

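Call:
{"api": "servo_tool", "payload": {"series": [{"dx": -0.6,"dy": 0,"dz": -0.35,"roll": 0,"fingers": 3.0},{"dx": -0.6,"dy": 0,"dz": -0.35,"roll": 0,"fingers": 3.0},{"dx": -0.6,"dy": 0,"dz": -0.3,"roll": 0,"fingers": 3.0},{"dx": -0.6,"dy": 0,"dz": -0.25,"roll": 0,"fingers": 3.0},{"dx": -0.3,"dy": 0,"dz": -0.1,"roll": 0,"fingers": 3.0}], "force": 20}}

```text
time: 22.65
eef_pos: [0.4298, -0.2325, 0.1225]
eef_rot: [0.043, -3.094, -0.02]
contact_force: [-3.8, 0.2, 1.4]
width: 0.506
```

Run:
```python
from h import *
togo(None)
```

```text
t 22.65 pos [ 0.4298 -0.2325  0.1225] yawy 91.56 tilt z [-0.048  0.013 -0.999] F [-3.77  0.2   1.36] M [0.11 1.17 0.12] w 0.5055 j [-0.32  0.15  0.78  1.98 -0.11  1.11  2.11]
```

Call:
{"api": "servo_tool", "payload": {"series": [{"dx": -0.6,"dy": 0,"dz": -0.3,"roll": 0,"fingers": 3.0},{"dx": -0.6,"dy": 0,"dz": -0.25,"roll": 0,"fingers": 3.0},{"dx": -0.6,"dy": 0,"dz": -0.2,"roll": 0,"fingers": 3.0},{"dx": -0.5,"dy": 0,"dz": -0.1,"roll": 0,"fingers": 3.0},{"dx": 0,"dy": 0,"dz": 0,"roll": 0,"fingers": 3.0}], "force": 20}}

```text
time: 23.15
eef_pos: [0.4558, -0.2316, 0.13]
eef_rot: [0.044, -3.093, -0.02]
contact_force: [-3.4, -0.7, -1.5]
width: 0.509
```

Run:
```python
from h import *
togo(None)
r=lambda f,y0,y1,x0,x1,s,o:cv2.imwrite('pics/%s.png'%o,cv2.resize(cv2.imread('pics/%s.png'%f)[y0:y1,x0:x1],None,fx=s,fy=s,interpolation=cv2.INTER_CUBIC))
a=cap('scene','s26');r('s26',120,320,90,250,3,'s26c')
cap('wrist','w26')
```

```text
t 23.15 pos [ 0.4558 -0.2316  0.13  ] yawy 91.62 tilt z [-0.048  0.012 -0.999] F [-3.39 -0.72 -1.45] M [0.08 1.05 0.03] w 0.5092 j [-0.31  0.2   0.78  1.92 -0.14  1.13  2.12]
```

View pics/s26c.png

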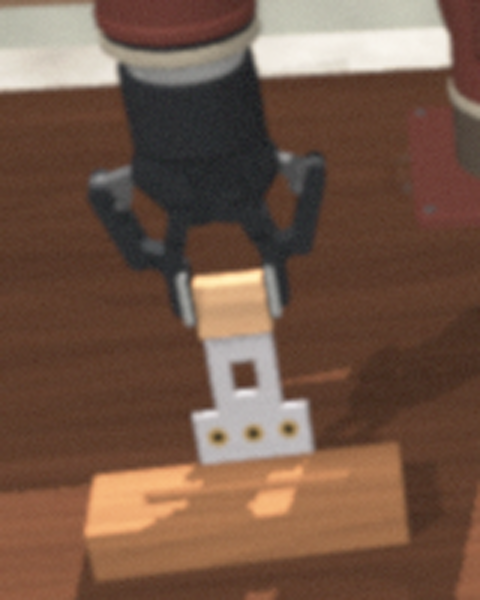

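View pics/w26.png

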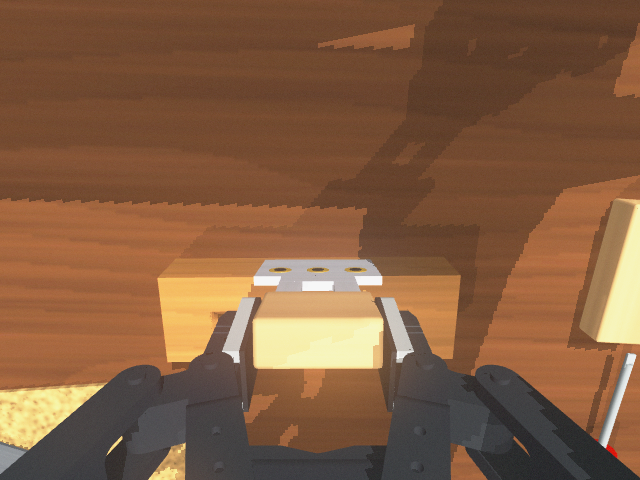

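Call:
{"api": "servo_tool", "payload": {"series": [{"dx": -0.4,"dy": 0,"dz": -0.1,"roll": 0,"fingers": 3.0},{"dx": -0.4,"dy": 0,"dz": -0.05,"roll": 0,"fingers": 3.0},{"dx": -0.4,"dy": 0,"dz": -0.03,"roll": 0,"fingers": 3.0},{"dx": -0.4,"dy": 0,"dz": 0,"roll": 0,"fingers": 3.0},{"dx": 0,"dy": 0,"dz": 0,"roll": 0,"fingers": 3.0}], "force": 20}}

```text
time: 23.75
eef_pos: [0.4723, -0.2312, 0.1312]
eef_rot: [0.043, -3.094, -0.021]
contact_force: [-2.4, 0.1, -0.8]
width: 0.503
```

Run:
```python
from h import *
togo(None)
r=lambda f,y0,y1,x0,x1,s,o:cv2.imwrite('pics/%s.png'%o,cv2.resize(cv2.imread('pics/%s.png'%f)[y0:y1,x0:x1],None,fx=s,fy=s,interpolation=cv2.INTER_CUBIC))
a=cap('scene','s27');r('s27',120,320,90,250,3,'s27c')
togo(None)
```

```text
t 23.75 pos [ 0.4723 -0.2312  0.1312] yawy 91.58 tilt z [-0.048  0.013 -0.999] F [-2.38  0.11 -0.78] M [0.07 0.94 0.06] w 0.5029 j [-0.3   0.24  0.77  1.88 -0.17  1.14  2.13]
t 23.8 pos [ 0.4721 -0.2312  0.1312] yawy 91.57 tilt z [-0.048  0.013 -0.999] F [-2.83  0.24 -1.76] M [-0.05  0.71  0.01] w 0.5036 j [-0.3   0.24  0.77  1.88 -0.17  1.14  2.13]
```

View pics/s27c.png

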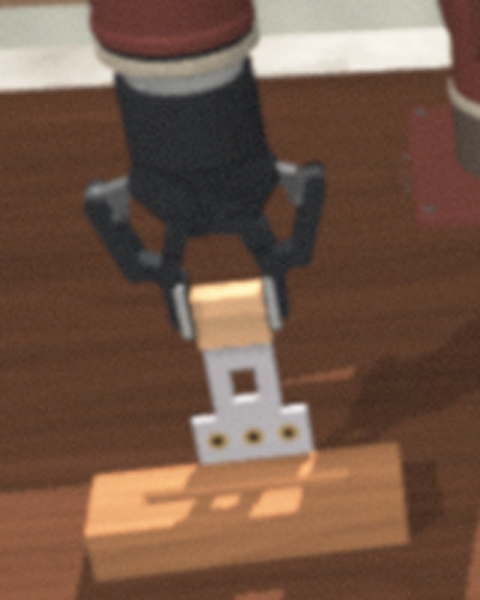

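Call:
{"api": "servo_tool", "payload": {"series": [{"dx": 0.3,"dy": 0,"dz": 0,"roll": 0,"fingers": 3.0},{"dx": 0.4,"dy": 0,"dz": -0.5,"roll": 0,"fingers": 3.0},{"dx": 0,"dy": 0,"dz": -1.5,"roll": 0,"fingers": 3.0},{"dx": 0,"dy": 0,"dz": -1.8,"roll": 0,"fingers": 3.0},{"dx": 0,"dy": 0,"dz": -1.2,"roll": 0,"fingers": 3.0}], "force": 40}}

```text
time: 24.3
eef_pos: [0.4683, -0.2319, 0.185]
eef_rot: [0.042, -3.098, -0.021]
contact_force: [-0.6, 0.9, -2.1]
width: 0.504
```

Call:
{"api": "servo_tool", "payload": {"series": [{"dx": -0.8,"dy": 0,"dz": 0,"roll": 0,"fingers": 3.0},{"dx": -1.2,"dy": 0,"dz": 0,"roll": 0,"fingers": 3.0},{"dx": -1.2,"dy": 0,"dz": 0,"roll": 0,"fingers": 3.0},{"dx": -0.3,"dy": 0,"dz": 0,"roll": 0,"fingers": 3.0},{"dx": 0,"dy": 0,"dz": 0,"roll": 0,"fingers": 3.0}], "force": 40}}

```text
time: 24.8
eef_pos: [0.5087, -0.2304, 0.185]
eef_rot: [0.045, -3.102, -0.02]
contact_force: [-0.6, 0.2, -1.6]
width: 0.503
```

Run:
```python
from h import *
togo(None)
r=lambda f,y0,y1,x0,x1,s,o:cv2.imwrite('pics/%s.png'%o,cv2.resize(cv2.imread('pics/%s.png'%f)[y0:y1,x0:x1],None,fx=s,fy=s,interpolation=cv2.INTER_CUBIC))
a=cap('scene','s28');r('s28',140,320,90,250,3.5,'s28c')
cap('wrist','w28');cap('top','t28');r('t28',240,360,400,540,4.5,'t28c')
togo(None)
```

```text
t 24.8 pos [ 0.5087 -0.2304  0.185 ] yawy 91.66 tilt z [-0.039  0.012 -0.999] F [-0.62  0.19 -1.62] M [-0.04  0.02  0.  ] w 0.5032 j [-0.31  0.25  0.77  1.75 -0.18  1.26  2.11]
t 24.95 pos [ 0.5079 -0.2305  0.1854] yawy 91.62 tilt z [-0.039  0.013 -0.999] F [-0.19  0.06 -0.88] M [ 0.   -0.08  0.02] w 0.5079 j [-0.31  0.25  0.77  1.75 -0.18  1.26  2.11]
```

View pics/s28c.png

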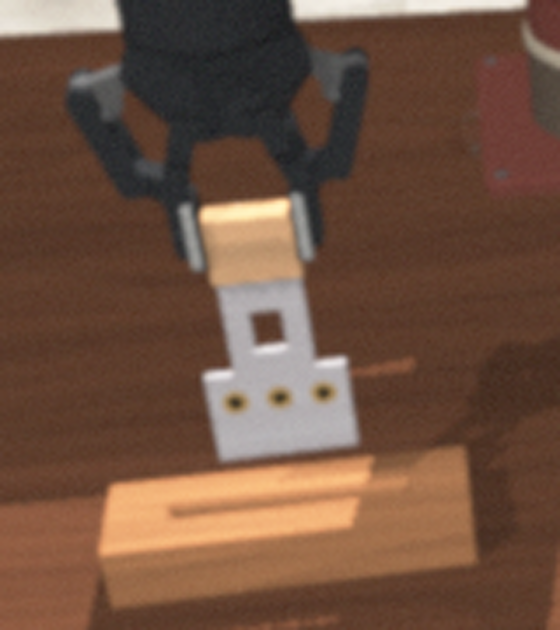

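View pics/w28.png

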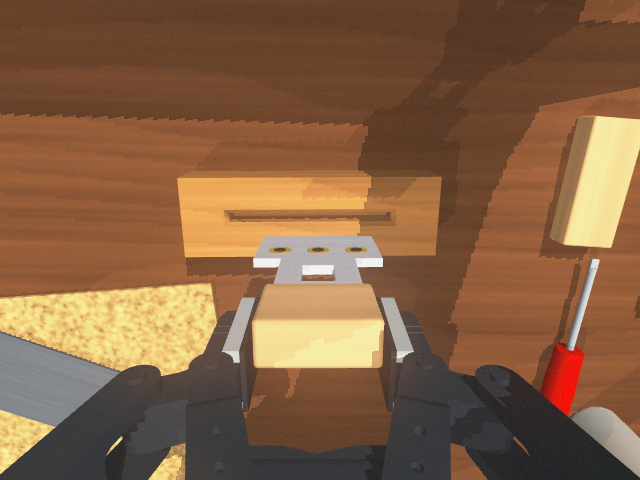

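View pics/t28c.png

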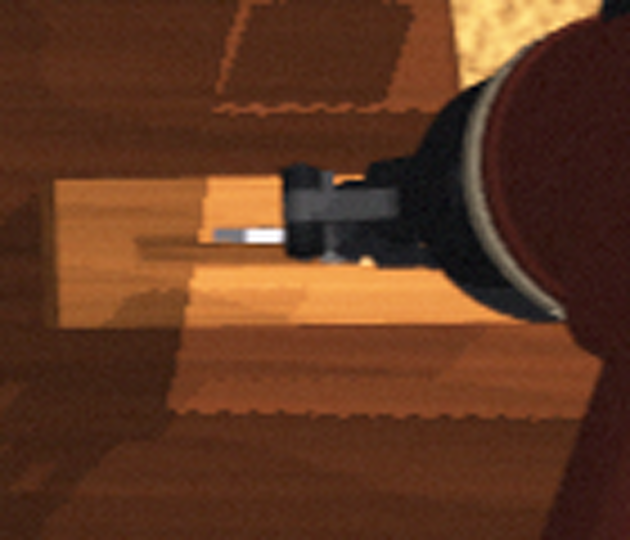

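Run:
```python
from h import *
cv2.imwrite('pics/w28c.png',cv2.resize(cv2.imread('pics/w28.png')[165:300,170:450],None,fx=2.8,fy=2.8,interpolation=cv2.INTER_CUBIC))
S=lambda x,y:ray('scene',90+x/3.5,140+y/3.5)
W=lambda u,v:ray('wrist',u,v)
for z in (.060,.066,.07):
    print(z,onz('wrist',262,237,z).round(4),onz('wrist',372,237,z).round(4))
# tri scene (front bottom) with wrist (bottom back) 
for n,s,w in [('R(-y)',(220,461),(262,237)),('L(+y)',(358,444),(372,237)),('holeM',(280,398),(318,250)),('hR',(236,402),(280,250)),('hL',(323,393),(356,250))]:
    p,e=tri([S(*s),W(*w)]);print(n,p.round(4),np.round(e,4))
for q in [(224,210),(395,210),(395,223),(224,223),(178,178),(441,178),(435,255),(185,257)]: print('w',onz('wrist',*q,.036).round(4))
print('shoulder top',[onz('top',400+x/4.5,240+y/4.5,.116).round(4) for x,y in [(213,230),(213,240),(285,242)]])
```

```text
0.06 [ 0.5153 -0.267   0.06  ] [ 0.5134 -0.1913  0.06  ]
0.066 [ 0.5135 -0.2663  0.066 ] [ 0.5116 -0.1923  0.066 ]
0.07 [ 0.5122 -0.2658  0.07  ] [ 0.5104 -0.1929  0.07  ]
R(-y) [ 0.5134 -0.2661  0.0663] [0.0001 0.0001]
L(+y) [ 0.5112 -0.1939  0.0679] [0.0013 0.0013]
holeM [ 0.5101 -0.2301  0.1006] [0.0008 0.0008]
hR [ 0.5106 -0.2523  0.1007] [0.0006 0.0006]
hL [ 0.5094 -0.2081  0.1011] [0.0012 0.0012]
w [ 0.5028 -0.2973  0.036 ]
w [ 0.4995 -0.1718  0.036 ]
w [ 0.5094 -0.171   0.036 ]
w [ 0.5126 -0.2977  0.036 ]
w [ 0.4801 -0.3293  0.036 ]
w [ 0.475  -0.1405  0.036 ]
w [ 0.5338 -0.1383  0.036 ]
w [ 0.54  -0.328  0.036]
shoulder top [array([ 0.5087, -0.1846,  0.116 ]), array([ 0.5049, -0.1846,  0.116 ]), array([ 0.5047, -0.2117,  0.116 ])]
```

View pics/w28c.png

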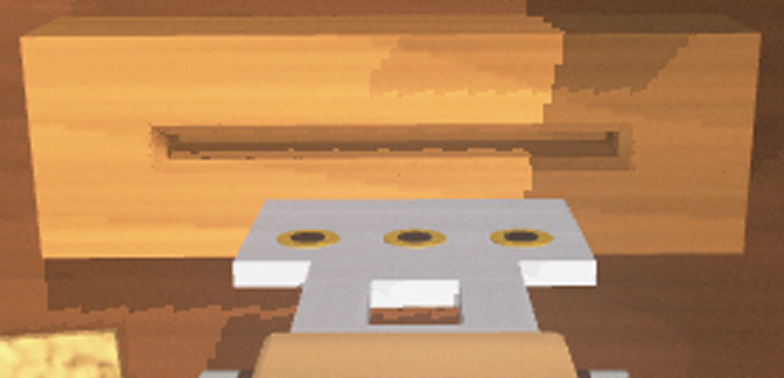

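Call:
{"api": "servo_tool", "payload": {"series": [{"dx": 0.35,"dy": -0.2,"dz": 0,"roll": 0,"fingers": 3.0},{"dx": 0.35,"dy": -0.2,"dz": 0,"roll": 0,"fingers": 3.0},{"dx": 0,"dy": 0,"dz": 1.0,"roll": 0,"fingers": 3.0},{"dx": 0,"dy": 0,"dz": 0.9,"roll": 0,"fingers": 3.0},{"dx": 0,"dy": 0,"dz": 0,"roll": 0,"fingers": 3.0}], "force": 40}}

```text
time: 25.45
eef_pos: [0.4981, -0.2352, 0.1648]
eef_rot: [0.042, -3.102, -0.023]
contact_force: [-0.6, 0.5, -0.8]
width: 0.508
```

Run:
```python
from h import *
togo(None)
c=ctrl.camera_info('wrist');cap('wrist','w29')
cv2.imwrite('pics/w29c.png',cv2.resize(cv2.imread('pics/w29.png')[165:320,150:470],None,fx=2.5,fy=2.5,interpolation=cv2.INTER_CUBIC))
r=lambda f,y0,y1,x0,x1,s,o:cv2.imwrite('pics/%s.png'%o,cv2.resize(cv2.imread('pics/%s.png'%f)[y0:y1,x0:x1],None,fx=s,fy=s,interpolation=cv2.INTER_CUBIC))
cap('scene','s29');r('s29',160,330,90,250,3.5,'s29c')
togo(None)
```

```text
t 25.45 pos [ 0.4981 -0.2352  0.1648] yawy 91.53 tilt z [-0.039  0.014 -0.999] F [-0.6   0.5  -0.82] M [ 0.01 -0.05  0.01] w 0.5081 j [-0.3   0.25  0.77  1.79 -0.18  1.21  2.13]
t 25.55 pos [ 0.4986 -0.2355  0.1658] yawy 91.53 tilt z [-0.038  0.014 -0.999] F [ 0.26  0.03 -0.88] M [ 0.01 -0.02  0.02] w 0.5059 j [-0.3   0.25  0.77  1.79 -0.18  1.21  2.13]
```

View pics/w29c.png

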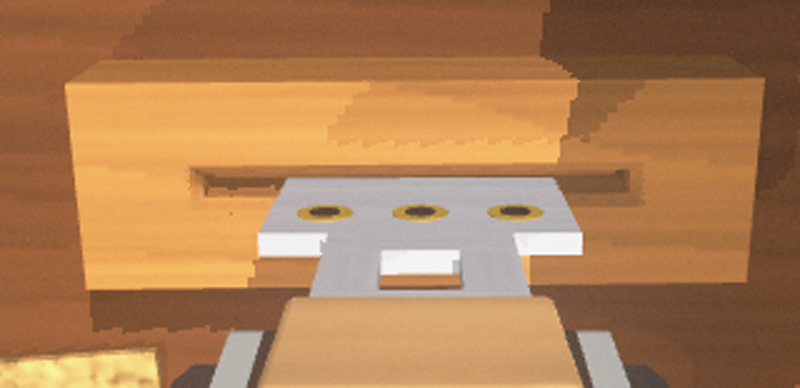

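View pics/s29c.png

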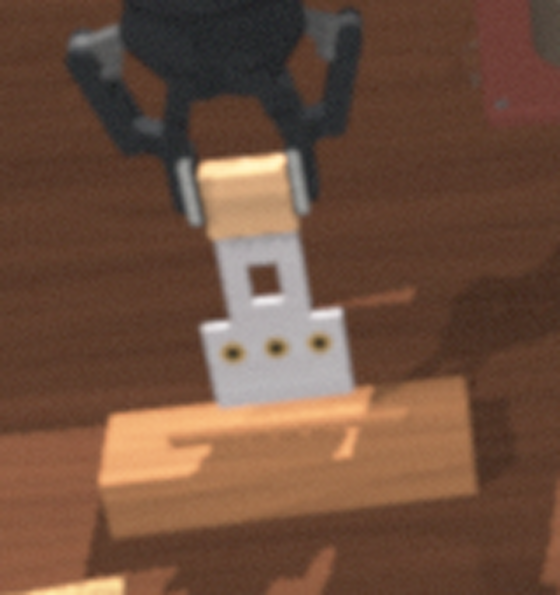

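Run:
```python
from h import *
f=lambda x,y,z:onz('wrist',150+x/2.5,165+y/2.5,z).round(4)
print('foot back',f(290,178,.0465),f(553,178,.0465))
print('mouth',f(190,167,.036),f(642,163,.036),f(645,206,.036),f(193,207,.036))
print('rail',f(65,84,.036),f(764,80,.036),f(748,282,.036),f(86,290,.036))
```

```text
foot back [ 0.5037 -0.2685  0.0465] [ 0.502  -0.1977  0.0465]
mouth [ 0.5044 -0.2973  0.036 ] [ 0.5002 -0.1714  0.036 ] [ 0.5129 -0.1694  0.036 ] [ 0.5161 -0.2969  0.036 ]
rail [ 0.4817 -0.3302  0.036 ] [ 0.4759 -0.14    0.036 ] [ 0.5354 -0.1373  0.036 ] [ 0.5419 -0.3283  0.036 ]
```

Call:
{"api": "servo_tool", "payload": {"series": [{"dx": -0.2,"dy": 0,"dz": 0,"roll": 0,"fingers": 3.0},{"dx": -0.22,"dy": 0,"dz": 0,"roll": 0,"fingers": 3.0},{"dx": 0,"dy": 0,"dz": 0.4,"roll": 0,"fingers": 3.0},{"dx": 0,"dy": 0,"dz": 0.4,"roll": 0,"fingers": 3.0},{"dx": 0,"dy": 0,"dz": 0.4,"roll": 0,"fingers": 3.0}], "force": 30}}

```text
time: 26.05
eef_pos: [0.5039, -0.2352, 0.1539]
eef_rot: [0.043, -3.105, -0.021]
contact_force: [-0.2, -0.2, -1.6]
width: 0.504
```

Run:
```python
from h import *
togo(None)
c=ctrl.camera_info('wrist');cap('wrist','w30')
cv2.imwrite('pics/w30c.png',cv2.resize(cv2.imread('pics/w30.png')[165:320,150:470],None,fx=2.5,fy=2.5,interpolation=cv2.INTER_CUBIC))
togo(None)
```

```text
t 26.05 pos [ 0.5039 -0.2352  0.1539] yawy 91.58 tilt z [-0.036  0.013 -0.999] F [-0.22 -0.2  -1.64] M [-0.02 -0.03 -0.  ] w 0.5037 j [-0.29  0.28  0.77  1.79 -0.2   1.19  2.14]
t 26.1 pos [ 0.5035 -0.235   0.1532] yawy 91.58 tilt z [-0.037  0.013 -0.999] F [-0.72  0.31 -2.05] M [ 0.01 -0.   -0.02] w 0.5054 j [-0.29  0.28  0.77  1.79 -0.2   1.19  2.14]
```

View pics/w30c.png

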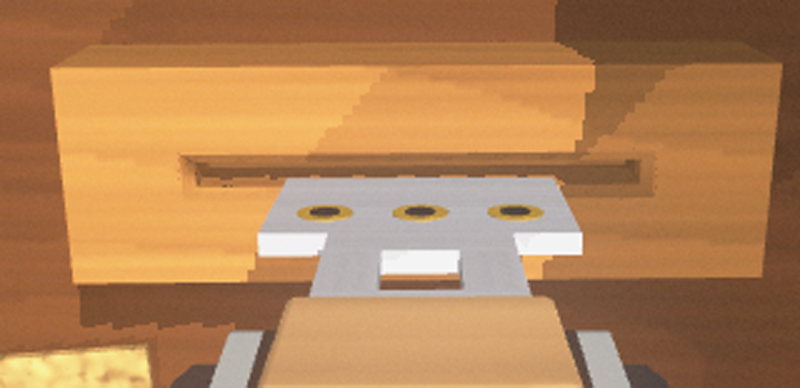

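Run:
```python
from h import *
f=lambda x,y,z:onz('wrist',150+x/2.5,165+y/2.5,z).round(4)
for z in (.032,.035,.038): print('foot back',f(288,178,z),f(555,178,z))
print('mouth',f(181,155,.036),f(655,152,.036),f(655,194,.036),f(181,195,.036))
print('rail',f(50,68,.036),f(782,65,.036),f(764,276,.036),f(73,283,.036))
```

```text
foot back [ 0.5093 -0.2688  0.032 ] [ 0.5075 -0.1965  0.032 ]
foot back [ 0.5083 -0.2685  0.035 ] [ 0.5066 -0.197   0.035 ]
foot back [ 0.5074 -0.2681  0.038 ] [ 0.5057 -0.1975  0.038 ]
mouth [ 0.5024 -0.2965  0.036 ] [ 0.4984 -0.171   0.036 ] [ 0.5102 -0.1699  0.036 ] [ 0.5135 -0.2969  0.036 ]
rail [ 0.4799 -0.3292  0.036 ] [ 0.4742 -0.1401  0.036 ] [ 0.5332 -0.1374  0.036 ] [ 0.5395 -0.3273  0.036 ]
```

Call:
{"api": "servo_tool", "payload": {"series": [{"dx": 0.3,"dy": 0,"dz": 0,"roll": 0,"fingers": 3.0},{"dx": 0,"dy": 0,"dz": 0,"roll": 0,"fingers": 3.0},{"dx": 0,"dy": 0,"dz": 0.2,"roll": 0,"fingers": 3.0},{"dx": 0,"dy": 0,"dz": 0.2,"roll": 0,"fingers": 3.0},{"dx": 0,"dy": 0,"dz": 0,"roll": 0,"fingers": 3.0}], "force": 30}}

```text
time: 26.6
eef_pos: [0.5, -0.2352, 0.1493]
eef_rot: [0.043, -3.105, -0.022]
contact_force: [-0.6, 1.3, -0.3]
width: 0.505
```

Run:
```python
from h import *
togo(None)
c=ctrl.camera_info('wrist');cap('wrist','w31')
cv2.imwrite('pics/w31c.png',cv2.resize(cv2.imread('pics/w31.png')[165:320,150:470],None,fx=2.5,fy=2.5,interpolation=cv2.INTER_CUBIC))
togo(None)
```

```text
t 26.6 pos [ 0.5    -0.2352  0.1493] yawy 91.56 tilt z [-0.037  0.013 -0.999] F [-0.57  1.28 -0.28] M [ 0.05  0.26 -0.07] w 0.5055 j [-0.29  0.27  0.77  1.81 -0.2   1.18  2.14]
t 26.65 pos [ 0.5    -0.2352  0.1493] yawy 91.56 tilt z [-0.037  0.013 -0.999] F [0.41 0.42 1.69] M [ 0.11  0.27 -0.03] w 0.5082 j [-0.29  0.27  0.77  1.81 -0.2   1.18  2.14]
```

View pics/w31c.png

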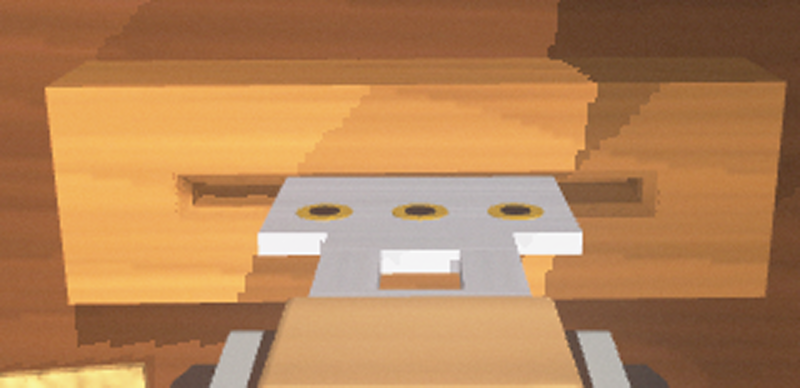

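Run:
```python
from h import *
f=lambda x,y,z:onz('wrist',150+x/2.5,165+y/2.5,z).round(4)
for z in (.030,.033,.036): print('foot back',f(288,178,z),f(555,178,z))
print('mouth',f(178,175,.036),f(658,172,.036),f(657,217,.036),f(178,214,.036))
print('rail',f(46,88,.036),f(785,82,.036),f(767,296,.036),f(68,304,.036))
```

```text
foot back [ 0.5052 -0.2687  0.03  ] [ 0.5035 -0.1969  0.03  ]
foot back [ 0.5042 -0.2684  0.033 ] [ 0.5025 -0.1974  0.033 ]
foot back [ 0.5033 -0.2681  0.036 ] [ 0.5016 -0.1979  0.036 ]
mouth [ 0.5032 -0.2968  0.036 ] [ 0.4993 -0.1708  0.036 ] [ 0.5119 -0.1699  0.036 ] [ 0.514  -0.2972  0.036 ]
rail [ 0.4808 -0.3294  0.036 ] [ 0.4744 -0.1404  0.036 ] [ 0.534  -0.1375  0.036 ] [ 0.5405 -0.3279  0.036 ]
```

Call:
{"api": "servo_tool", "payload": {"series": [{"dx": -0.15,"dy": 0,"dz": -0.05,"roll": 0,"fingers": 3.0},{"dx": 0,"dy": 0,"dz": 0.1,"roll": 0,"fingers": 3.0},{"dx": 0,"dy": 0,"dz": 0.2,"roll": 0,"fingers": 3.0},{"dx": 0,"dy": 0,"dz": 0.2,"roll": 0,"fingers": 3.0},{"dx": 0,"dy": 0,"dz": 0,"roll": 0,"fingers": 3.0}], "force": 30}}

```text
time: 27.15
eef_pos: [0.5017, -0.235, 0.1439]
eef_rot: [0.043, -3.105, -0.021]
contact_force: [0.7, -0.5, -1.6]
width: 0.507
```

Run:
```python
from h import *
togo(None)
```

```text
t 27.15 pos [ 0.5017 -0.235   0.1439] yawy 91.58 tilt z [-0.037  0.013 -0.999] F [ 0.71 -0.46 -1.61] M [-0.06 -0.32  0.03] w 0.5069 j [-0.29  0.28  0.76  1.81 -0.21  1.17  2.14]
```

Call:
{"api": "servo_tool", "payload": {"series": [{"dx": -0.03,"dy": 0,"dz": 0.2,"roll": 0,"fingers": 3.0},{"dx": -0.03,"dy": 0,"dz": 0.2,"roll": 0,"fingers": 3.0},{"dx": -0.02,"dy": 0,"dz": 0.2,"roll": 0,"fingers": 3.0},{"dx": 0,"dy": 0,"dz": 0.1,"roll": 0,"fingers": 3.0},{"dx": 0,"dy": 0,"dz": 0,"roll": 0,"fingers": 3.0}], "force": 30}}

```text
time: 27.65
eef_pos: [0.5023, -0.2348, 0.136]
eef_rot: [0.043, -3.105, -0.021]
contact_force: [0.3, -0.2, -2.2]
width: 0.505
```

Run:
```python
from h import *
togo(None)
```

```text
t 27.65 pos [ 0.5023 -0.2348  0.136 ] yawy 91.58 tilt z [-0.037  0.013 -0.999] F [ 0.32 -0.16 -2.21] M [-0.03 -0.17  0.01] w 0.5055 j [-0.28  0.29  0.76  1.82 -0.21  1.16  2.15]
```

Call:
{"api": "servo_tool", "payload": {"series": [{"dx": 0,"dy": 0,"dz": 0.12,"roll": 0,"fingers": 3.0},{"dx": 0,"dy": 0,"dz": 0.12,"roll": 0,"fingers": 3.0},{"dx": 0,"dy": 0,"dz": 0.1,"roll": 0,"fingers": 3.0},{"dx": 0,"dy": 0,"dz": 0,"roll": 0,"fingers": 3.0},{"dx": 0,"dy": 0,"dz": 0,"roll": 0,"fingers": 3.0}], "force": 20}}

```text
time: 28.15
eef_pos: [0.5024, -0.2348, 0.1325]
eef_rot: [0.043, -3.105, -0.021]
contact_force: [0.1, -0.9, -0.3]
width: 0.507
```

Run:
```python
from h import *
togo(None)
c=ctrl.camera_info('wrist');cap('wrist','w32')
cv2.imwrite('pics/w32c.png',cv2.resize(cv2.imread('pics/w32.png')[165:320,150:470],None,fx=2.5,fy=2.5,interpolation=cv2.INTER_CUBIC))
r=lambda f,y0,y1,x0,x1,s,o:cv2.imwrite('pics/%s.png'%o,cv2.resize(cv2.imread('pics/%s.png'%f)[y0:y1,x0:x1],None,fx=s,fy=s,interpolation=cv2.INTER_CUBIC))
cap('scene','s32');r('s32',160,330,90,250,3.5,'s32c')
togo(None)
```

```text
t 28.15 pos [ 0.5024 -0.2348  0.1325] yawy 91.59 tilt z [-0.036  0.013 -0.999] F [ 0.1  -0.87 -0.3 ] M [ 0.03 -0.22  0.  ] w 0.5074 j [-0.28  0.3   0.76  1.82 -0.22  1.15  2.15]
t 28.25 pos [ 0.5024 -0.2348  0.1326] yawy 91.59 tilt z [-0.036  0.013 -0.999] F [ 0.66  0.7  -1.82] M [ 0.01 -0.24  0.02] w 0.5057 j [-0.28  0.3   0.76  1.82 -0.22  1.15  2.15]
```

View pics/w32c.png

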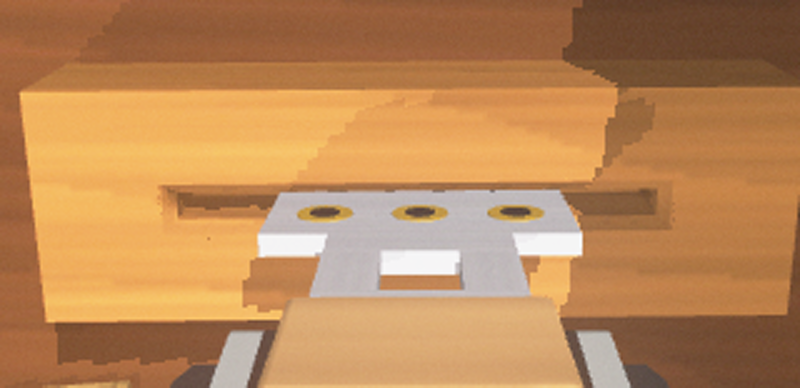

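View pics/s32c.png

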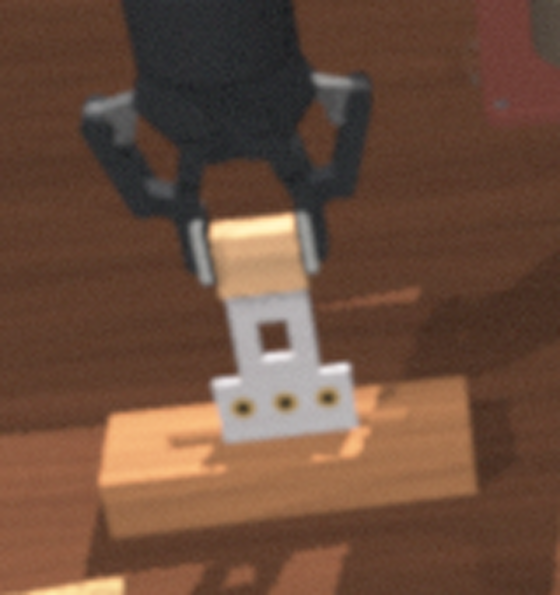

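Call:
{"api": "servo_tool", "payload": {"series": [{"dx": 0,"dy": 0,"dz": 0.1,"roll": 0,"fingers": 3.0},{"dx": 0,"dy": 0,"dz": 0.1,"roll": 0,"fingers": 3.0},{"dx": 0,"dy": 0,"dz": 0.1,"roll": 0,"fingers": 3.0},{"dx": 0,"dy": 0,"dz": 0,"roll": 0,"fingers": 3.0},{"dx": 0,"dy": 0,"dz": 0,"roll": 0,"fingers": 3.0}], "force": 20}}

```text
time: 28.75
eef_pos: [0.5025, -0.2348, 0.1294]
eef_rot: [0.043, -3.106, -0.021]
contact_force: [1.9, -0.3, -0.9]
width: 0.506
```

Run:
```python
from h import *
togo(None)
```

```text
t 28.75 pos [ 0.5025 -0.2348  0.1294] yawy 91.59 tilt z [-0.036  0.013 -0.999] F [ 1.94 -0.32 -0.92] M [ 0.03 -0.28 -0.01] w 0.506 j [-0.28  0.3   0.76  1.82 -0.22  1.14  2.15]
```

Call:
{"api": "servo_tool", "payload": {"series": [{"dx": -0.1,"dy": 0,"dz": 0.1,"roll": 0,"fingers": 3.0},{"dx": -0.1,"dy": 0,"dz": 0.1,"roll": 0,"fingers": 3.0},{"dx": -0.1,"dy": 0,"dz": 0.1,"roll": 0,"fingers": 3.0},{"dx": 0,"dy": 0,"dz": 0,"roll": 0,"fingers": 3.0},{"dx": 0,"dy": 0,"dz": 0,"roll": 0,"fingers": 3.0}], "force": 20}}

```text
time: 29.25
eef_pos: [0.5046, -0.2347, 0.1273]
eef_rot: [0.043, -3.103, -0.023]
contact_force: [-0.9, 0.6, 0.0]
width: 0.505
```

Run:
```python
from h import *
togo(None)
```

```text
t 29.25 pos [ 0.5046 -0.2347  0.1273] yawy 91.59 tilt z [-0.038  0.014 -0.999] F [-0.86  0.57  0.03] M [-0.01  0.35  0.05] w 0.5046 j [-0.28  0.31  0.75  1.82 -0.23  1.15  2.16]
```

Call:
{"api": "servo_tool", "payload": {"series": [{"dx": -0.1,"dy": 0,"dz": 0.1,"roll": 0,"fingers": 3.0},{"dx": -0.1,"dy": 0,"dz": 0.1,"roll": 0,"fingers": 3.0},{"dx": -0.1,"dy": 0,"dz": 0.1,"roll": 0,"fingers": 3.0},{"dx": 0,"dy": 0,"dz": 0,"roll": 0,"fingers": 3.0},{"dx": 0,"dy": 0,"dz": 0,"roll": 0,"fingers": 3.0}], "force": 20}}

```text
time: 29.75
eef_pos: [0.5082, -0.2348, 0.1273]
eef_rot: [0.044, -3.105, -0.025]
contact_force: [-1.9, 1.3, 2.1]
width: 0.507
```

Run:
```python
from h import *
togo(None)
c=ctrl.camera_info('wrist');cap('wrist','w33')
cv2.imwrite('pics/w33c.png',cv2.resize(cv2.imread('pics/w33.png')[165:320,150:470],None,fx=2.5,fy=2.5,interpolation=cv2.INTER_CUBIC))
r=lambda f,y0,y1,x0,x1,s,o:cv2.imwrite('pics/%s.png'%o,cv2.resize(cv2.imread('pics/%s.png'%f)[y0:y1,x0:x1],None,fx=s,fy=s,interpolation=cv2.INTER_CUBIC))
cap('scene','s33');r('s33',160,330,90,250,3.5,'s33c')
togo(None)
```

```text
t 29.75 pos [ 0.5082 -0.2348  0.1273] yawy 91.6 tilt z [-0.037  0.015 -0.999] F [-1.9  1.3  2.1] M [0.03 0.6  0.14] w 0.5072 j [-0.27  0.32  0.75  1.81 -0.23  1.15  2.16]
t 29.85 pos [ 0.5083 -0.2347  0.1272] yawy 91.61 tilt z [-0.037  0.015 -0.999] F [-2.8  -0.05  2.46] M [0.09 0.72 0.09] w 0.5049 j [-0.27  0.32  0.75  1.81 -0.23  1.15  2.16]
```

View pics/w33c.png

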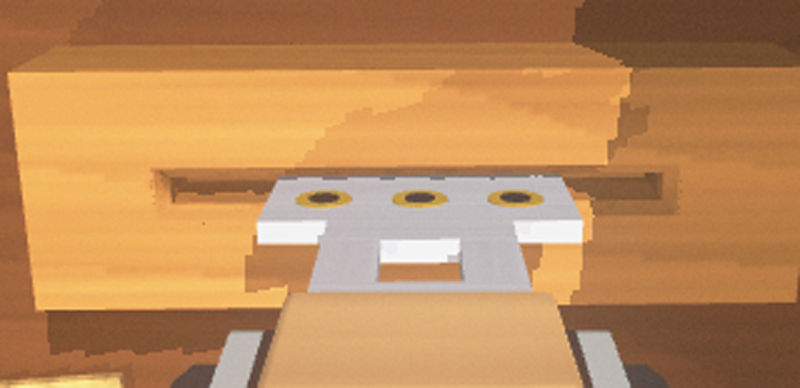

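View pics/s33c.png

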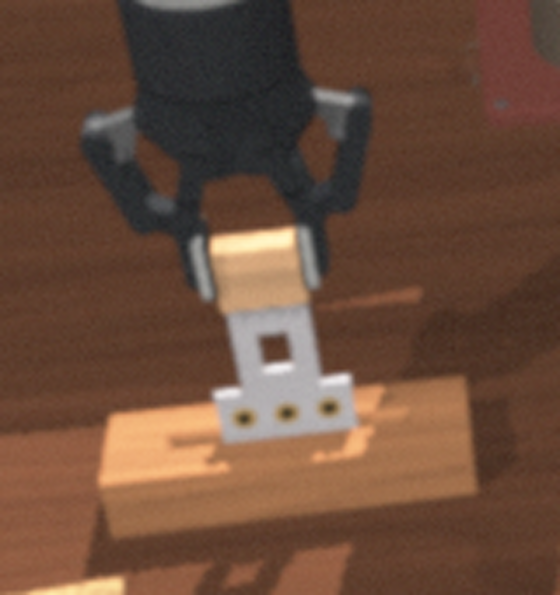

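Run:
```python
from h import *
f=lambda x,y,z:onz('wrist',150+x/2.5,165+y/2.5,z).round(4)
print('mouth',f(153,170,.036),f(678,166,.036),f(678,214,.036),f(155,213,.036))
print('rail',f(10,72,.036),f(36,311,.036),f(798,303,.036))
S=lambda x,y:ray('scene',90+x/3.5,160+y/3.5)
W=lambda x,y:ray('wrist',150+x/2.5,165+y/2.5)
for n,s,w in [('hR',(244,418),(323,198)),('hM',(288,412),(419,198)),('hL',(330,408),(515,198)),('shR',(214,392),(258,243)),('shL',(352,376),(583,243))]:
    p,e=tri([S(*s),W(*w)]);print(n,p.round(4),np.round(e,4))
# block top
print('blockback top', [f(x,y,.154) for x,y in [(285,294),(553,294)]])
```

```text
mouth [ 0.5036 -0.2972  0.036 ] [ 0.4995 -0.1714  0.036 ] [ 0.5117 -0.1702  0.036 ] [ 0.5144 -0.2972  0.036 ]
rail [ 0.4806 -0.3291  0.036 ] [ 0.5409 -0.3277  0.036 ] [ 0.5346 -0.1375  0.036 ]
hR [ 0.5075 -0.2569  0.0429] [0.0007 0.0007]
hM [ 0.5067 -0.2342  0.0436] [0.0005 0.0005]
hL [ 0.5062 -0.212   0.0434] [0.0008 0.0008]
shR [ 0.5109 -0.2691  0.0642] [0.0005 0.0005]
shL [ 0.5089 -0.1986  0.065 ] [0. 0.]
blockback top [array([ 0.4833, -0.253 ,  0.154 ]), array([ 0.4826, -0.2196,  0.154 ])]
```

Call:
{"api": "servo_tool", "payload": {"series": [{"dx": 0.1,"dy": 0,"dz": 0,"roll": 0,"fingers": 3.0},{"dx": 0.1,"dy": 0,"dz": 0,"roll": 0,"fingers": 3.0},{"dx": 0,"dy": 0,"dz": 0,"roll": 0,"fingers": 3.0},{"dx": 0,"dy": 0,"dz": 0,"roll": 0,"fingers": 3.0},{"dx": 0,"dy": 0,"dz": 0,"roll": 0,"fingers": 3.0}], "force": 20}}

```text
time: 30.35
eef_pos: [0.5072, -0.2348, 0.1272]
eef_rot: [0.044, -3.107, -0.024]
contact_force: [-1.4, -0.3, 1.9]
width: 0.506
```

Run:
```python
from h import *
togo(None)
```

```text
t 30.35 pos [ 0.5072 -0.2348  0.1272] yawy 91.61 tilt z [-0.034  0.015 -0.999] F [-1.38 -0.35  1.89] M [ 0.08  0.12 -0.  ] w 0.5064 j [-0.27  0.31  0.75  1.82 -0.23  1.14  2.16]
```

Forces are small and the foot carries load on the floor; release.

Call:
{"api": "servo_tool", "payload": {"series": [{"dx": 0,"dy": 0,"dz": 0,"roll": 0,"fingers": 4.5},{"dx": 0,"dy": 0,"dz": 0,"roll": 0,"fingers": 4.8},{"dx": 0,"dy": 0,"dz": 0,"roll": 0,"fingers": 5.2},{"dx": 0,"dy": 0,"dz": 0,"roll": 0,"fingers": 5.8},{"dx": 0,"dy": 0,"dz": 0,"roll": 0,"fingers": 6.5}]}}

```text
time: 30.85
eef_pos: [0.5073, -0.2349, 0.1271]
eef_rot: [0.044, -3.107, -0.023]
contact_force: [0.1, 0.5, 0.0]
width: 0.76
```

Run:
```python
from h import *
togo(None)
c=ctrl.camera_info('wrist');cap('wrist','w34')
r=lambda f,y0,y1,x0,x1,s,o:cv2.imwrite('pics/%s.png'%o,cv2.resize(cv2.imread('pics/%s.png'%f)[y0:y1,x0:x1],None,fx=s,fy=s,interpolation=cv2.INTER_CUBIC))
cap('scene','s34');r('s34',160,330,90,250,3.5,'s34c')
togo(None)
```

```text
t 30.85 pos [ 0.5073 -0.2349  0.1271] yawy 91.6 tilt z [-0.034  0.015 -0.999] F [0.12 0.51 0.04] M [-0.05 -0.07 -0.08] w 0.7604 j [-0.27  0.31  0.75  1.82 -0.23  1.14  2.16]
t 30.95 pos [ 0.5073 -0.2349  0.1271] yawy 91.59 tilt z [-0.034  0.015 -0.999] F [0.19 0.62 0.18] M [-0.01  0.01  0.07] w 0.7573 j [-0.27  0.31  0.75  1.82 -0.23  1.14  2.16]
```

View pics/w34.png

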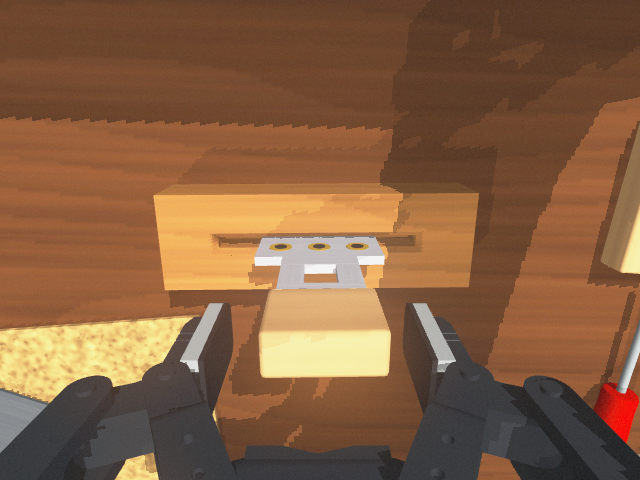

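View pics/s34c.png

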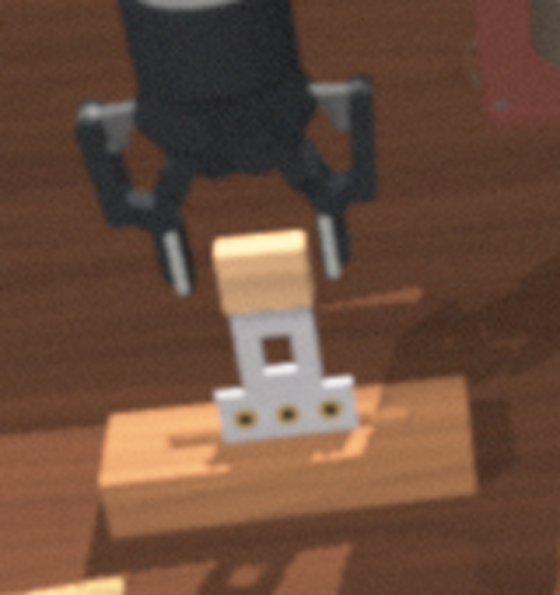

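Call:
{"api": "servo_tool", "payload": {"series": [{"dx": 0,"dy": 0,"dz": -0.8,"roll": 0,"fingers": 7.0},{"dx": 0,"dy": 0,"dz": -1.5,"roll": 0,"fingers": 7.0},{"dx": 0,"dy": 0,"dz": -2.5,"roll": 0,"fingers": 7.0},{"dx": 0,"dy": 0,"dz": -3.0,"roll": 0,"fingers": 7.0},{"dx": 0,"dy": 0,"dz": -3.0,"roll": 0,"fingers": 7.0}]}}

```text
time: 31.45
eef_pos: [0.5091, -0.2361, 0.239]
eef_rot: [0.042, -3.102, -0.024]
contact_force: [0.4, 0.6, 0.3]
width: 0.817
```

Call:
{"api": "servo_tool", "payload": {"series": [{"dx": 2.0,"dy": 0,"dz": -2.0,"roll": 0,"fingers": 7.0},{"dx": 3.0,"dy": 0,"dz": -1.0,"roll": 0,"fingers": 7.0},{"dx": 3.0,"dy": 0,"dz": 0,"roll": 0,"fingers": 7.0},{"dx": 1.0,"dy": 0,"dz": 0,"roll": 0,"fingers": 7.0},{"dx": 0,"dy": 0,"dz": 0,"roll": 0,"fingers": 7.0}]}}

```text
time: 31.95
eef_pos: [0.4199, -0.2424, 0.2845]
eef_rot: [0.038, -3.115, -0.02]
contact_force: [0.6, 0.8, -0.6]
width: 0.821
```

Run:
```python
from h import *
togo(None)
r=lambda f,y0,y1,x0,x1,s,o:cv2.imwrite('pics/%s.png'%o,cv2.resize(cv2.imread('pics/%s.png'%f)[y0:y1,x0:x1],None,fx=s,fy=s,interpolation=cv2.INTER_CUBIC))
cap('scene','s35');cap('top','t35');r('s35',200,320,100,240,4,'s35c');r('t35',240,340,400,530,4.5,'t35c')
togo(None)
```

```text
t 31.95 pos [ 0.4199 -0.2424  0.2845] yawy 91.4 tilt z [-0.026  0.012 -1.   ] F [ 0.55  0.77 -0.59] M [-0.02 -0.04  0.  ] w 0.8214 j [-0.37 -0.06  0.79  1.78  0.04  1.43  2.  ]
t 32.05 pos [ 0.4211 -0.2421  0.284 ] yawy 91.45 tilt z [-0.027  0.012 -1.   ] F [-0.46  0.75  0.14] M [-0.   -0.05 -0.  ] w 0.8222 j [-0.37 -0.05  0.79  1.78  0.04  1.43  2.  ]
```

View pics/s35.png

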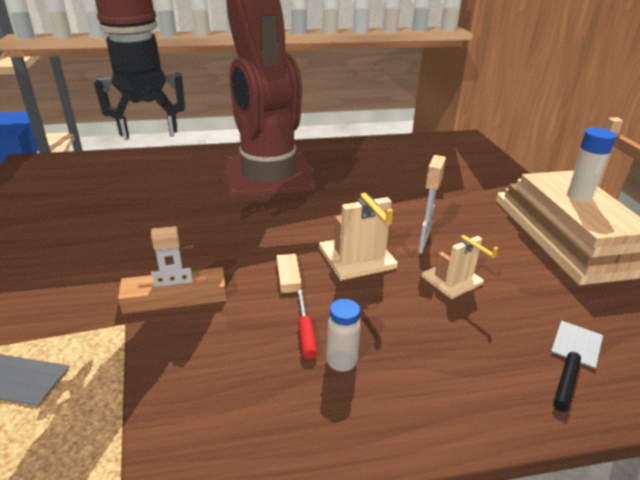

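View pics/s35c.png

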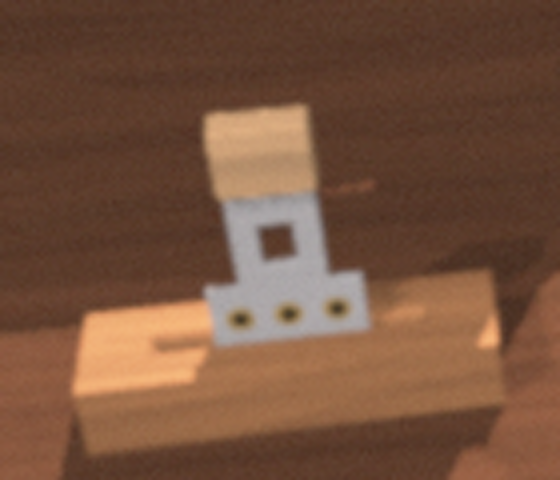

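View pics/t35c.png

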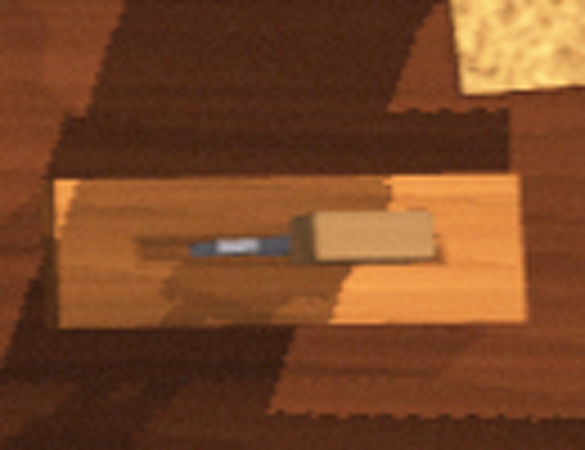

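View pics/t35.png

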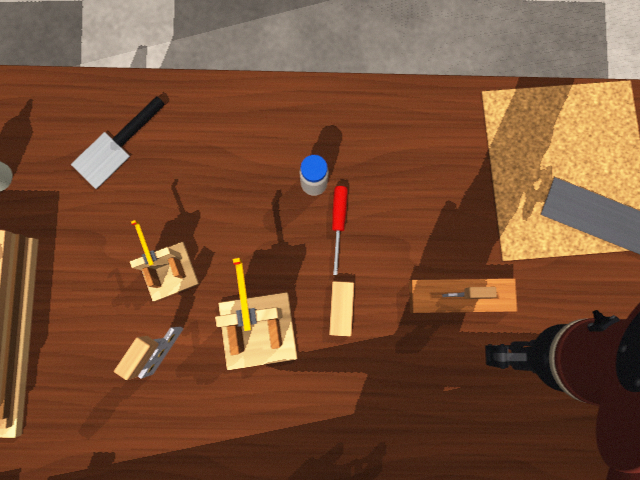

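Run:
```python
from h import *
T=lambda x,y,z:onz('top',400+x/4.5,240+y/4.5,z)
b=np.mean([T(x,y,.154) for x,y in [(315,212),(434,210),(437,261),(318,262)]],0)
rl=np.mean([T(x,y,.036) for x,y in [(54,180),(520,174),(527,322),(60,327)]],0)
print(b.round(4),rl.round(4),'lean deg',np.degrees(np.arctan2(b[0]-rl[0],.14)))
S=lambda x,y:ray('scene',100+x/4,200+y/4)
t=lambda x,y:ray('top',400+x/4.5,240+y/4.5)
for s,tt in [((206,117),(434,210)),((307,107),(315,212)),((205,289),(None,None)),((365,273),(192,244))]:
    if tt[0]: print(tri([S(*s),t(*tt)]))
for n in('top','scene'):
    a=cv2.imread('pics/%s0.png'%n).astype(int);c=cv2.imread('pics/%s35.png'%n).astype(int);
    bl=lambda i:((i[...,0]>120)&(i[...,2]<60)); rd=lambda i:((i[...,2]>130)&(i[...,1]<40)&(i[...,0]<40))
    for f in(bl,rd):
        if n=='top': sl=np.s_[140:240,290:360]
        else: sl=np.s_[290:370,290:365]
        for i in(a,c): y,x=np.nonzero(f(i[sl])); print(n,len(x),x.mean().round(1),y.mean().round(1))
```

```text
[ 0.5058 -0.2344  0.154 ] [ 0.5046 -0.2353  0.036 ] lean deg 0.49641868687777757
(array([ 0.51540949, -0.25406903,  0.15848766]), [np.float64(4.3845870026196064e-05), np.float64(4.384587002612358e-05)])
(array([ 0.51386404, -0.21133744,  0.15856289]), [np.float64(9.780215299263745e-05), np.float64(9.780215299266983e-05)])
(array([ 0.50532502, -0.19395297,  0.05929046]), [np.float64(0.004130934349422024), np.float64(0.004130934349422)])[ WARN:0@0.632] global loadsave.cpp:275 findDecoder imread_('pics/top35.png'): can't open/read file: check file path/integrity
Traceback (most recent call last):
AttributeError: 'NoneType' object has no attribute 'astype'
```

Run:
```python
from h import *
S0=lambda x,y:ray('scene',300+x/5,170+y/5); T0=lambda x,y:ray('top',190+x/4,240+y/4)
print('initial block top front',tri([S0(342,72),T0(245,150)])[0].round(4),tri([S0(468,70),T0(130,165)])[0].round(4))
for n,f in(('top','t35'),('scene','s35')):
    a=cv2.imread('pics/%s0.png'%n).astype(int);c=cv2.imread('pics/%s.png'%f).astype(int)
    bl=lambda i:((i[...,0]>120)&(i[...,2]<60)); rd=lambda i:((i[...,2]>130)&(i[...,1]<40)&(i[...,0]<40))
    sl=np.s_[140:240,290:360] if n=='top' else np.s_[290:370,290:365]
    for g in(bl,rd):
        for i in(a,c): y,x=np.nonzero(g(i[sl])); print(n,len(x),x.mean().round(1),y.mean().round(1))
s=np.s_[270:345,320:362]
a=cv2.imread('pics/top0.png')[s].astype(int);c=cv2.imread('pics/t35.png')[s].astype(int)
for i in(a,c):
    y,x=np.nonzero((i[...,1]>120));print('offcut',len(x),x.mean().round(1),y.mean().round(1))
```

```text
initial block top front [0.5182 0.1327 0.2182] [0.5128 0.1793 0.2125]
top 558 23.5 27.7
top 552 23.7 27.8
top 478 49.4 67.1
top 562 48.9 67.7
scene 138 54.0 29.5
scene 141 53.9 29.4
scene 33 17.8 44.5
scene 3 23.3 64.3
offcut 1144 20.9 38.3
offcut 1209 21.3 37.8
```

Run:
```python
from h import *
c=ctrl.camera_info('scene')
q=lambda p:tuple(np.round(((np.array(proj('scene',p,c))-[100,200])*4),0))
O=np.array([.5065,-.234,0]);yw=np.radians(1.7);ex=np.array([np.cos(yw),np.sin(yw),0]);ey=np.array([-ex[1],ex[0],0])
for n,x,y,z in [('railFL',.03,-.095,.036),('railFR',.03,.095,.036),('railBL',-.03,-.095,.036),('railBR',-.03,.095,.036)]: print(n,q(O+x*ex+y*ey+[0,0,z]))
for dz in (0,.004):
  for n,x,y,z in [('shL',.0025,-.035,.064),('shR',.0025,.035,.064),('blkTL',.009,-.022,.154),('blkTR',.009,.022,.154),('blkBL',.009,-.022,.118),('blkBR',.009,.022,.118)]: print(dz,n,q(O+x*ex+y*ey+[0,0,z+dz]))
```

```text
railFL (np.float64(75.0), np.float64(388.0))
railFR (np.float64(500.0), np.float64(338.0))
railBL (np.float64(88.0), np.float64(308.0))
railBR (np.float64(492.0), np.float64(264.0))
0 shL (np.float64(206.0), np.float64(287.0))
0 shR (np.float64(362.0), np.float64(270.0))
0 blkTL (np.float64(203.0), np.float64(127.0))
0 blkTR (np.float64(308.0), np.float64(117.0))
0 blkBL (np.float64(216.0), np.float64(195.0))
0 blkBR (np.float64(318.0), np.float64(185.0))
0.004 shL (np.float64(205.0), np.float64(280.0))
0.004 shR (np.float64(361.0), np.float64(263.0))
0.004 blkTL (np.float64(202.0), np.float64(119.0))
0.004 blkTR (np.float64(306.0), np.float64(109.0))
0.004 blkBL (np.float64(215.0), np.float64(188.0))
0.004 blkBR (np.float64(317.0), np.float64(178.0))
```

Run:
```python
from h import *
togo(None)
print(ctrl.finish_job())
```

```text
t 32.05 pos [ 0.4211 -0.2421  0.284 ] yawy 91.45 tilt z [-0.027  0.012 -1.   ] F [-0.46  0.75  0.14] M [-0.   -0.05 -0.  ] w 0.8222 j [-0.37 -0.05  0.79  1.78  0.04  1.43  2.  ]
the job is handed in; nothing more can be done
None
```

The template is off the barbed hook and standing upright in the rail groove. The gripper is open and clear, and I handed the job in at about 32 s.

**How it was done:**
- **Tilting:** the moves offered no tilt, so I gripped the block lightly (20 N). I drew the plate back against the clamp on the stand and let it pivot in the pads to about 45° (44–46° measured).
- **Unhooking:** I drew it outwards until it touched the tip, eased back about 4.5 mm and lifted it free. The wrist force I read between moves stayed under about 6 N while it was on the hook.
- **Placing:** I pushed the foot against the near side of the rail to bring the template upright again, lowered it into the groove, and let go once the floor carried load. On the first try the foot slid over the rail's top edge without measurable force, so I backed off, went lower and repeated it.

**Last checks:**
- **Lean:** the top view shows about 0.5°.
- **Foot height:** it is on the groove floor, by the floor force and two of the image checks. The top and scene views together put the block top about 4 mm high. I put that down to camera error, because the same check on the hung template was off by about 3 mm.
- **Other things:** in the top view the jar, screwdriver and offcut shifted by less than a pixel. The jar also matches in the scene view. Too few red pixels showed there to check the screwdriver.

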